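# Square a sole blank into the trimming jig and lock its stop nuts

### The job

Slide the top sole blank lengthwise off its stack through the open end of the rack without disturbing the two below it (still level with its stack until it is about half-way out, only then lift it), lay it on the jig's deck and push it square and flush into the corner of the two fences. Then fix it there with every stop nut standing on the cork mat: drop each one upright into the jig's channel with its bar along the slot, somewhere alongside the blank, press it down against its spring, twist it a quarter turn either way and let it rise so that its grooves catch the channel lips and its bar points squarely at the blank. Do not knock the jar or the tin about, and leave all released and at rest.

Things in the scene. Friction and masses are not known exactly. Their poses are not given: they have to be found in the camera images.
- sole_top: Grey-brown rubber sole blank 180 x 56 x 16 mm, 120 g, the top one of a stack of three. Origin: centre of its underside; x along its length, z up. Gripped across the 56 mm. It starts about 37 mm above the table
- sole_mid: The same kind of blank, second in the stack; stays where it is (moving it over 15 mm fails)
- sole_low: The same kind of blank, lowest in the stack; stays where it is (moving it over 15 mm fails)
- rack: Fixed rack holding the stack. Origin: centre of underside, x along the blanks. Floor 5 mm thick; stack top 53 mm above the table. Side walls 7 mm thick (inner faces y +-31) only from x +38 to +90, and an end wall at x +94 to +102, all 48 mm high. The long sides from x +38 down to the -x end and that end itself are open: fingers fit there and blanks slide out towards -x
- mat: Fixed cork mat 300 x 170 x 3 mm on which the stop nuts stand. Origin: centre of its underside
- jig: Fixed trimming jig, y from -130 to +115 mm. Origin on the table, x from channel to long fence, z up. Top flush at z 36 mm: plywood deck x -17 to +60, steel lipped channel x -73 to -17. Fences 20 mm higher: long one along y, inner face x = +45; end one along x (x -17 to +45), inner face y = +100. A flush blank lies along y, origin at x 17, y 10, z 36 mm
- corner (a point): Inner corner of the two fences, at deck height (jig x 45, y 100, z 36 mm); axes as the jig
- channel (a point): Point on the channel's axis between the lips, at deck height, beside the flush blank's middle (jig x -45, y 10, z 36 mm); axes as the jig, slot along y. Slot 22 mm wide; lips 3 mm thick, turned down 9 mm below deck height; inside 50 mm wide; channel floor 30 mm below deck height. A locked bar's end stands 4 mm from the flush blank
- nut1: Stop nut 160 g. Origin: centre of foot's underside, z up, x along bar. Heights mm: sprung foot 38(x)x19 at 0-4; steel nut 40(x)x19 at 14-22, lug on each x end to 26; neck dia 18 at 22-42; aluminium bar 60(x)x16 at 42-50; black grip 36(x)x18 at 50-78, grasped across its 18. Same after a half turn. Stands on the mat, any yaw; one of the four may be absent
- nut2: Stop nut 160 g. Origin: centre of foot's underside, z up, x along bar. Heights mm: sprung foot 38(x)x19 at 0-4; steel nut 40(x)x19 at 14-22, lug on each x end to 26; neck dia 18 at 22-42; aluminium bar 60(x)x16 at 42-50; black grip 36(x)x18 at 50-78, grasped across its 18. Same after a half turn. Stands on the mat, any yaw; one of the four may be absent
- nut3: Stop nut 160 g. Origin: centre of foot's underside, z up, x along bar. Heights mm: sprung foot 38(x)x19 at 0-4; steel nut 40(x)x19 at 14-22, lug on each x end to 26; neck dia 18 at 22-42; aluminium bar 60(x)x16 at 42-50; black grip 36(x)x18 at 50-78, grasped across its 18. Same after a half turn. Stands on the mat, any yaw; one of the four may be absent
- nut4: Stop nut 160 g. Origin: centre of foot's underside, z up, x along bar. Heights mm: sprung foot 38(x)x19 at 0-4; steel nut 40(x)x19 at 14-22, lug on each x end to 26; neck dia 18 at 22-42; aluminium bar 60(x)x16 at 42-50; black grip 36(x)x18 at 50-78, grasped across its 18. Same after a half turn. Stands on the mat, any yaw; one of the four may be absent
- nut1_grip (a point): Middle of that nut's black grip, 64 mm above its origin. Spring: 3 N at first, 6 N when the foot is pushed in by its full 10 mm. Height of this point over the jig's deck: 34 mm stood in the channel; it turns freely once pressed to 27.5 mm or less, bottoms at 24 mm; turned and risen it sits at 33 mm. The grooves, 6.7 mm wide, lie between neck and lugs
- nut2_grip (a point): Middle of that nut's black grip, 64 mm above its origin. Spring: 3 N at first, 6 N when the foot is pushed in by its full 10 mm. Height of this point over the jig's deck: 34 mm stood in the channel; it turns freely once pressed to 27.5 mm or less, bottoms at 24 mm; turned and risen it sits at 33 mm. The grooves, 6.7 mm wide, lie between neck and lugs
- nut3_grip (a point): Middle of that nut's black grip, 64 mm above its origin. Spring: 3 N at first, 6 N when the foot is pushed in by its full 10 mm. Height of this point over the jig's deck: 34 mm stood in the channel; it turns freely once pressed to 27.5 mm or less, bottoms at 24 mm; turned and risen it sits at 33 mm. The grooves, 6.7 mm wide, lie between neck and lugs
- nut4_grip (a point): Middle of that nut's black grip, 64 mm above its origin. Spring: 3 N at first, 6 N when the foot is pushed in by its full 10 mm. Height of this point over the jig's deck: 34 mm stood in the channel; it turns freely once pressed to 27.5 mm or less, bottoms at 24 mm; turned and risen it sits at 33 mm. The grooves, 6.7 mm wide, lie between neck and lugs
- jar: Bystander: glass jar with brass lid, 64 mm diameter, 80 mm high, origin under its centre; must not be moved more than 30 mm
- tin: Bystander: blue tin, 72 mm diameter, 70 mm high, origin under its centre; must not be moved more than 30 mm
Not all that is in view belongs to the job. What is shaped like the nut3 but pink or purple is not meant.

How it is judged:
By the outcome, as a careful person would: the job done as asked, in the order asked, and still so for the second after the job is handed in, with the robot touching nothing.
Of nut1, nut2, nut3, nut4 only 3 to 4 are there at a start; the rules pass over those that are not, and their reading is None.
At some moment in a run one of sole_top may be knocked a few centimetres aside while the robot is not near it.
Once in a run the grip may slacken for a moment while it holds something.
It also fails if it takes over 210 s, if anything falls off the work surface, if the arm or the gripper's body presses on something with over 40 N, if the wrist force passes 120 N, or if a joint passes its speed limit or range.

### The arm

A 6-joint arm with a two-finger parallel gripper is mounted at the origin on the work surface. World frame = base frame: x ahead of the robot, y to its left, z up, the work surface at z = 0. Lengths are in mm, angles in degrees, forces in N, time in s.
With the tool pointing down it reaches from about 250 to 725 mm from the base axis. Payload 4 kg.
Tool frame: the origin (TCP) lies at the centre of the arm's flange, where the gripper is bolted on; the fingertips stand 173 mm ahead of it and the grasp point (between the pads) lies ahead of it (manip.tcp_to_grasp is the z of the grasp point in the tool frame, in mm); z points along the fingers, y is the line along which they close (so a half turn about z gives the same grasp; the last joint's range is limited). The gripper opens to 85 mm and grips with 20 to 120 N. Pads are 22 mm wide; open, the fingers measure 114 mm over their backs; the gripper's body (76 mm by 85 mm) begins 54 mm behind the grasp point. The pads swing forward as they close: fully open they stand 13 mm farther back than shut.
Start: joints at [-73.682, 13.785, 0.286, 76.501, 0, 90], TCP at [140.481, -479.86, 404.706] pointing down, gripper open.
Joint ranges: [-155.79, 155.79], [-60.16, 107.12], [-62.33, 73.08], [-114, 123.19], [-81.49, 82.49], [-180, 180]. Speed limits (degrees/s): [159.86, 159.86, 180, 180, 180, 180].

### API

Orientations are given as [roll, pitch, yaw] about the fixed x, y, z axes, in that order (R = Rz(yaw) Ry(pitch) Rx(roll)).
In Python, from plant import manip, camera, job gives the robot as it stands.
- The arm moves only by the tool play_rows, never from a script. Its argument "steps" is a list of rows, each an object of numbers: "dx", "dy", "dz": the shift along the tool's x, y, z each as a share of 0.04 m, from -1 to 1; "ax", "ay", "az": the turn, a rotation vector about the tool's x, y, z each as a share of 0.08 rad, from -1 to 1; "grip": the opening, from 0 (shut) to 1 (fully open). In form: [{"dx": .., "dy": .., "dz": .., "ax": .., "ay": .., "az": .., "grip": ..}, ...]. A call has 1 to 12 rows; each row shifts and turns the commanded pose from where the row before left it, along the tool's axes as they then stand; what a row does not reach is not made up. A row lasts 1/12 s, in which the tool goes at most 41.7 mm and 7.16 degrees, less where a joint would pass 70% of its speed; a pose out of reach is approached as far as the arm can. A call with a number of a shift or a turn outside -1 to 1 is refused whole. A call with a gripper value outside its range is refused whole. The fingers move at their own pace and stop on an object; "grip_force" is the grip in N (left out, the last holds). Time passes only in rows, so rows that do not move let the fingers close. It gives the time, the measured TCP pose, the force, the opening and the grip force at its end, in the units of the state.
- manip.sense(): the state, without advancing time (a new reading comes with each control period).
- camera(name): name is "scene" or "top" or "wrist"; returns a dict with "color" (480x640x3 uint8, blue, green, red), "fx", "fy", "cx", "cy" (pixels), "distortion" ([k1, k2, p1, p2, k3] as OpenCV has them; the pictures are not rectified), "origin" and "rotation" of the camera in the world; the wrist camera has in their place "hand_eye" (4x4, takes a point from camera to tool coordinates, whose origin is the TCP and whose axes are the flange's). Camera axes: x right, y down, z forward; pixel columns grow to the right and rows downward; lengths in mm; the calibration is good to about 2 mm. A picture is of the moment at which its call begins: read the wrist's pose just before it. There is no depth.
- job.finish_job(): hands the job in; it is judged then, once.
The state is a dict: "time": time; "joints": joint angles; "joint_velocities": joint speeds; "tau": joint torques, N m; "eef_pos": TCP position; "tool_rot": TCP orientation; "force": force on the tool from outside, world axes, zero at the start; "moment": the same for the moment, N m; "grip_width": finger opening in mm; "gripper_force": force on a finger pad.
Only numpy, scipy, OpenCV 4.12 (cv2) and the standard library are available. Lean on these libraries where they do the work, as an engineer would, in place of code of your own. Each camera call takes 0.05 s, during which the arm holds its last target. There are 200 camera calls.

## Working session

There is one attempt and no reset: what is moved stays moved. The work goes in short steps, Python scripts to look and compute and a tool call to move; the robot and the scene stay as the last step left them, time stands still between calls to the robot, and variables do not carry over. Pictures are saved under pics/ and viewed, at most 14 in all, crops included, and the job is handed in when it is done.

Besides the shell and the picture viewer there is one more tool, called after "Call:" as name([rows], argument=value, ...), one row to a line, values as JSON. play_rows: Moves the arm, as the interface text tells. Shift numbers are shares of 0.04 m and turn numbers shares of 0.08 rad, none past 1 either way. Its arguments: {"type":"object","properties":{"steps":{"type":"array"},"grip_force":{"type":"number"}},"required":["steps"]}

```bash
ls; mkdir -p pics; cat > h.py <<'E'
import numpy as np, cv2
from plant import manip, camera, job
from scipy.spatial.transform import Rotation as R
def ray(c,uv,pose=None):
    K=np.array([[c['fx'],0,c['cx']],[0,c['fy'],c['cy']],[0,0,1]]); d=np.array(c['distortion'])
    p=cv2.undistortPoints(np.array([[uv]],float),K,d)[0,0]
    r=np.array([p[0],p[1],1])
    return np.array(c['rotation'])@r, np.array(c['origin'])
def onz(c,uv,z):
    r,o=ray(c,uv); return (o+r*(z-o[2])/r[2])
def proj(c,P):
    K=np.array([[c['fx'],0,c['cx']],[0,c['fy'],c['cy']],[0,0,1]]); d=np.array(c['distortion'])
    Rc=np.array(c['rotation']); P=np.atleast_2d(P).astype(float)
    q=(P-np.array(c['origin']))@Rc
    return cv2.projectPoints(q,np.zeros(3),np.zeros(3),K,d)[0][:,0]
def wrist():
    s=manip.sense(); c=camera('wrist'); T=np.eye(4)
    T[:3,:3]=R.from_euler('xyz',s['tool_rot'],degrees=True).as_matrix(); T[:3,3]=s['eef_pos']
    M=T@np.array(c['hand_eye']); c['rotation']=M[:3,:3]; c['origin']=M[:3,3]; return c
E
python3 - <<'E'
from h import *
import pickle
print(manip.sense(), manip.tcp_to_grasp)
for n in ['scene','top']:
    c=camera(n); pickle.dump(c,open(n+'.pkl','wb')); cv2.imwrite(f'pics/{n}0.png',c['color']); print({k:v for k,v in c.items() if k!='color'})
c=wrist(); cv2.imwrite('pics/w0.png',c['color'])
E
```

```text
pics
{'time': 0.0, 'joints': array([-7.36840323e+01,  1.38324826e+01,  2.12491465e-01,  7.65022837e+01,
        5.55655156e-04,  8.99993575e+01]), 'joint_velocities': array([-0.05766412, -0.03682989, -0.04148629, -0.04371458, -0.04292174,
        0.05706314]), 'tau': array([ 1.99522845e-03, -3.72316682e+01,  2.52408385e+01,  1.70091918e-02,
        1.04536105e-04,  3.72445498e-06]), 'eef_pos': array([ 140.39051937, -479.59743613,  403.80196034]), 'tool_rot': array([-1.79877725e+02, -5.57025087e-04,  1.63166091e+01]), 'force': array([-0.17372793, -0.14988038,  0.60289986]), 'moment': array([0.01657434, 0.03489055, 0.03134452]), 'gripper_force': 0.0, 'grip_width': 85.34967266331756} 154.70000000000002
{'fx': 616.9084207001218, 'fy': 616.9084207001218, 'cx': 321.48734102904865, 'cy': 235.83087797167377, 'distortion': array([-0.14870064,  0.        ,  0.        ,  0.        ,  0.        ]), 'origin': array([ 890.70837022,  653.73251278, 1150.5355419 ]), 'rotation': array([-146.74045764,   -0.74810621,  156.29510062])}
{'fx': 528.7798858481586, 'fy': 528.7798858481586, 'cx': 321.8777599817168, 'cy': 240.782307186798, 'distortion': array([-0.02422224,  0.        ,  0.        ,  0.        ,  0.        ]), 'origin': array([ 443.11177962,   48.2795619 , 1319.58437378]), 'rotation': array([-173.61091387,   -0.20976375,  -90.31596825])}
```

```bash
sed -i "s/np.array(c\['rotation'\])/rot(c)/g" h.py; cat >> h.py <<'E'
def rot(c):
    a=np.array(c['rotation']); return a if a.shape==(3,3) else R.from_euler('xyz',a,degrees=True).as_matrix()
E
echo
```

```text
(no output)
```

View pics/top0.png

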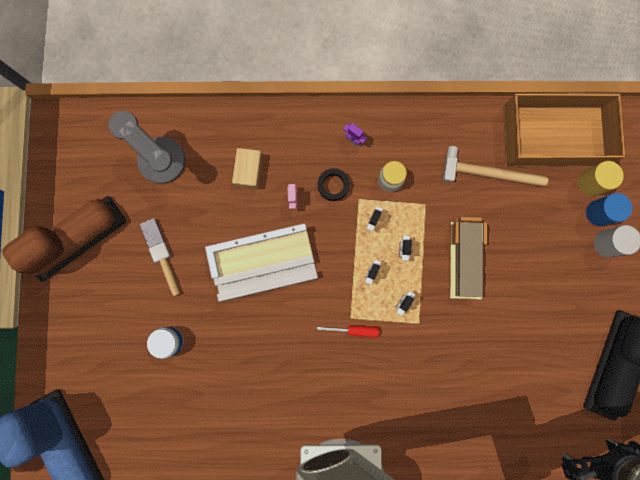

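View pics/scene0.png

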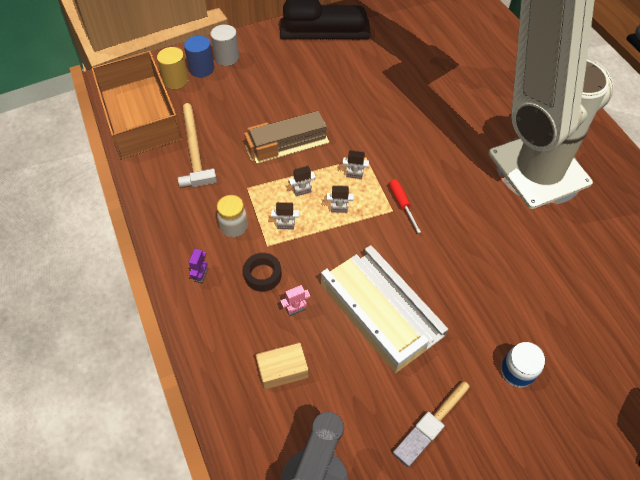

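```bash
python3 - <<'E'
from h import *
import pickle
c=pickle.load(open('top.pkl','rb'))
im=c['color'][190:330,195:495]
cv2.imwrite('pics/top0c.png',cv2.resize(im[:, :],None,fx=2.66,fy=2.66,interpolation=cv2.INTER_CUBIC))
for n,uv,z in [('jigc',(262,262),36),('n1',(375,217),70),('n2',(406,246),70),('n3',(373,271),70),('n4',(406,303),70),('sole',(470,258),53),('jar',(394,173),80),('tin',(162,342),70)]:
    print(n,onz(c,uv,z).round(0))
s=pickle.load(open('scene.pkl','rb'))
for n,uv,z in [('jar',(231,206),80),('n',(355,157),78),('n4?',(285,208),78)]: print(n,onz(s,uv,z).round())
cw=camera('wrist'); print(cw['hand_eye'],cw['fx'],cw['distortion'])
E
```

```text
jigc [536. 189.  36.]
n1 [640. -84.  70.]
n2 [ 570. -157.   70.]
n3 [510. -78.  70.]
n4 [ 435. -154.   70.]
sole [ 541. -314.   53.]
jar [ 744. -131.   80.]
tin [347. 417.  70.]
jar [ 743. -130.   80.]
n [ 438. -151.   78.]
n4? [638. -81.  78.]
[[-1.18004552e-03 -9.62549576e-01 -2.71103156e-01  6.84643034e+01]
 [ 9.99998970e-01 -1.35728452e-03  4.66277609e-04 -6.21515015e-01]
 [-8.16779432e-04 -2.71102327e-01  9.62550186e-01  3.08793282e+01]
 [ 0.00000000e+00  0.00000000e+00  0.00000000e+00  1.00000000e+00]] 355.76880601325485 [-0.02283611  0.          0.          0.          0.        ]
```

View pics/top0c.png

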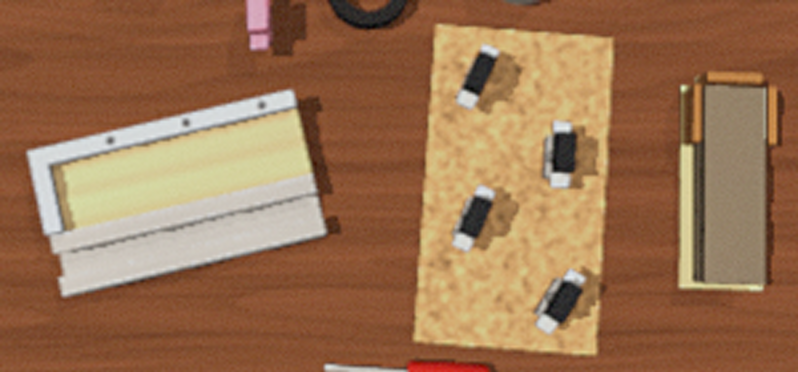

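Call:
play_rows([
  {"dx": 0.8, "dy": -0.15},
  {"dx": 0.8, "dy": -0.15},
  {"dx": 0.8, "dy": -0.15},
  {"dx": 0.8, "dy": -0.15},
  {"dx": 0.8, "dy": -0.15},
  {"dx": 0.8, "dy": -0.15},
  {"dx": 0.8, "dy": -0.15},
  {"dx": 0.8, "dy": -0.15},
  {"dx": 0.8, "dy": -0.15},
  {"dx": 0.8, "dy": -0.15},
  {"dx": 0.8, "dy": -0.15},
  {"dx": 0.8, "dy": -0.15},
])

```text
invalid input at $.steps[0]: expected keys dx, dy, dz, ax, ay, az, grip
```

Call:
play_rows([
  {"az": 0.9, "dz": 0.5},
  {"az": 0.9, "dz": 0.5},
  {"az": 0.9, "dz": 0.5},
  {"az": 0.86, "dz": 0.5},
  {},
  {},
  {},
  {},
])

```text
invalid input at $.steps[0]: expected keys dx, dy, dz, ax, ay, az, grip
```

```bash
python3 - <<'E'
from h import *
import pickle
c=wrist(); pickle.dump(c,open('wA.pkl','wb')); cv2.imwrite('pics/wA.png',c['color']); s=manip.sense();print(s['eef_pos'],s['tool_rot'],s['joints'])
E
```

```text
[ 140.44067978 -479.75424239  404.25593731] [-1.79940368e+02  3.14565020e-04  1.63175877e+01] [-7.36833370e+01  1.38110736e+01  2.52577590e-01  7.65011361e+01
 -3.15527254e-04  8.99990756e+01]
```

View pics/wA.png

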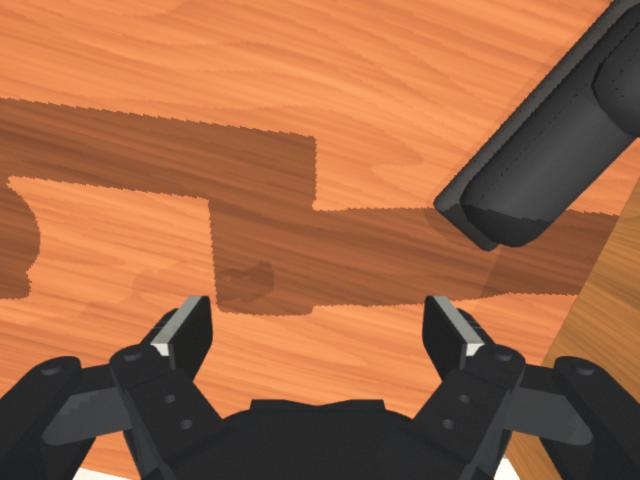

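Call:
play_rows([
  {"dx": 0.81, "dy": -0.42, "dz": 0, "ax": 0, "ay": 0, "az": 0, "grip": 1},
  {"dx": 0.81, "dy": -0.42, "dz": 0, "ax": 0, "ay": 0, "az": 0, "grip": 1},
  {"dx": 0.81, "dy": -0.42, "dz": 0, "ax": 0, "ay": 0, "az": 0, "grip": 1},
  {"dx": 0.81, "dy": -0.42, "dz": 0, "ax": 0, "ay": 0, "az": 0, "grip": 1},
  {"dx": 0.81, "dy": -0.42, "dz": 0, "ax": 0, "ay": 0, "az": 0, "grip": 1},
  {"dx": 0.81, "dy": -0.42, "dz": 0, "ax": 0, "ay": 0, "az": 0, "grip": 1},
  {"dx": 0.81, "dy": -0.42, "dz": 0, "ax": 0, "ay": 0, "az": 0, "grip": 1},
  {"dx": 0.81, "dy": -0.42, "dz": 0, "ax": 0, "ay": 0, "az": 0, "grip": 1},
  {"dx": 0.81, "dy": -0.42, "dz": 0, "ax": 0, "ay": 0, "az": 0, "grip": 1},
  {"dx": 0.81, "dy": -0.42, "dz": 0, "ax": 0, "ay": 0, "az": 0, "grip": 1},
  {"dx": 0.81, "dy": -0.42, "dz": 0, "ax": 0, "ay": 0, "az": 0, "grip": 1},
])

```text
time: 1.17
eef_pos: [431.6, -200.8, 404.8]
tool_rot: [180.0, -0.0, 16.3]
force: [0.8, -0.6, -0.5]
grip_width: 85.5
gripper_force: 0.0
```

Call:
play_rows([
  {"dx": 0, "dy": 0, "dz": 0, "ax": 0, "ay": 0, "az": 0.9, "grip": 1},
  {"dx": 0, "dy": 0, "dz": 0, "ax": 0, "ay": 0, "az": 0.9, "grip": 1},
  {"dx": 0, "dy": 0, "dz": 0, "ax": 0, "ay": 0, "az": 0.9, "grip": 1},
  {"dx": 0, "dy": 0, "dz": 0, "ax": 0, "ay": 0, "az": 0.86, "grip": 1},
  {"dx": 0, "dy": 0, "dz": 0, "ax": 0, "ay": 0, "az": 0, "grip": 1},
  {"dx": 0, "dy": 0, "dz": 0, "ax": 0, "ay": 0, "az": 0, "grip": 1},
  {"dx": 0, "dy": 0, "dz": 0, "ax": 0, "ay": 0, "az": 0, "grip": 1},
])

```text
time: 1.75
eef_pos: [430.5, -202.4, 404.6]
tool_rot: [-180.0, 0.0, 0.1]
force: [0.1, 0.1, 0.2]
grip_width: 85.5
gripper_force: 0.0
```

```bash
python3 - <<'E'
from h import *
import pickle
c=wrist(); pickle.dump(c,open('wA.pkl','wb')); cv2.imwrite('pics/wA.png',c['color']); s=manip.sense();print(s['time'],s['eef_pos'],s['tool_rot'],s['joints'])
E
```

```text
1.8 [ 430.5227855  -202.44425548  404.66896678] [-1.79999068e+02  5.49510014e-03  5.42708268e-02] [-2.51838554e+01  1.10402847e+01 -3.22637484e+00  7.57387084e+01
 -1.49994761e-03  1.54761874e+02]
```

View pics/wA.png

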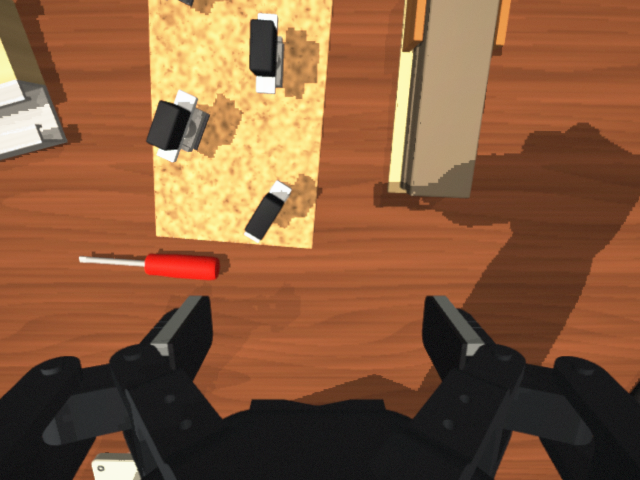

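Call:
play_rows([
  {"dx": 0, "dy": 0.55, "dz": 0.2, "ax": 0, "ay": 0, "az": 0, "grip": 1},
  {"dx": 0, "dy": 0.55, "dz": 0.2, "ax": 0, "ay": 0, "az": 0, "grip": 1},
  {"dx": 0, "dy": 0.55, "dz": 0.2, "ax": 0, "ay": 0, "az": 0, "grip": 1},
  {"dx": 0, "dy": 0.55, "dz": 0.2, "ax": 0, "ay": 0, "az": 0, "grip": 1},
  {"dx": 0, "dy": 0.55, "dz": 0.2, "ax": 0, "ay": 0, "az": 0, "grip": 1},
  {"dx": 0, "dy": 0, "dz": 0, "ax": 0, "ay": 0, "az": 0, "grip": 1},
  {"dx": 0, "dy": 0, "dz": 0, "ax": 0, "ay": 0, "az": 0, "grip": 1},
  {"dx": 0, "dy": 0, "dz": 0, "ax": 0, "ay": 0, "az": 0, "grip": 1},
])

```text
time: 2.47
eef_pos: [430.4, -312.3, 364.7]
tool_rot: [-180.0, 0.0, -0.0]
force: [0.9, -0.8, 0.4]
grip_width: 85.2
gripper_force: 0.0
```

```bash
python3 - <<'E'
from h import *
import pickle
c=wrist(); pickle.dump(c,open('wB.pkl','wb')); cv2.imwrite('pics/wB.png',cv2.resize(c['color'][0:300,180:480],None,fx=2,fy=2,interpolation=cv2.INTER_CUBIC)); s=manip.sense();print(s['time'],s['eef_pos'],s['tool_rot'])
E
```

```text
2.5167 [ 430.5694675  -311.93757873  364.98835666] [-1.79986821e+02 -9.16490928e-03  3.15503437e-02]
```

View pics/wB.png

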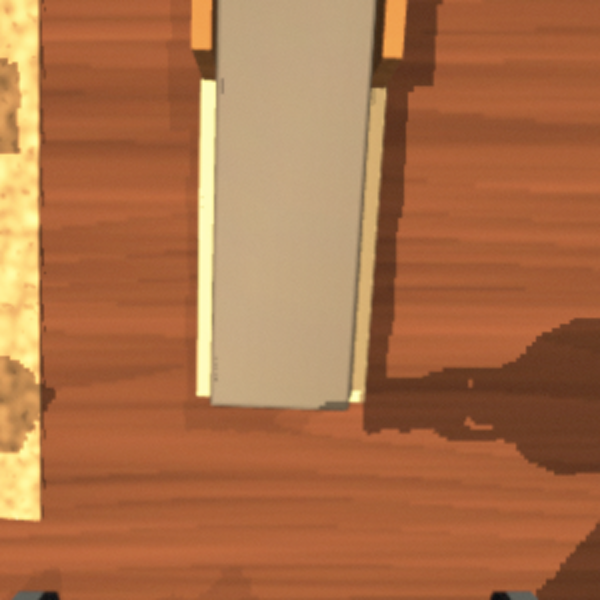

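```bash
python3 - <<'E'
from h import *
import pickle
c=pickle.load(open('wB.pkl','rb'))
P=lambda u,v,z:onz(c,(180+u/2,v/2),z)[:2].round(1)
print('sole',P(217,10,53),P(211,403,53),P(377,2,53),P(349,405,53))
print('rack',P(201,80,5),P(197,396,5),P(385,90,5),P(364,402,5),'walls',P(192,50,48),P(406,55,48))
E
```

```text
sole [ 589.3 -292. ] [ 450.8 -286.6] [ 591.8 -347.7] [ 449.9 -341.6]
rack [ 578.8 -281.4] [ 445.9 -275.9] [ 575.  -358.3] [ 443.  -353.6] walls [ 578.2 -282.4] [ 576.5 -359.4]
```

Call:
play_rows([
  {"dx": 0, "dy": 0, "dz": 0, "ax": 0, "ay": 0, "az": 0.5, "grip": 1},
  {"dx": 0.5, "dy": 0.03, "dz": 0, "ax": 0, "ay": 0, "az": 0, "grip": 1},
  {"dx": 0.5, "dy": 0, "dz": 0, "ax": 0, "ay": 0, "az": 0, "grip": 1},
  {"dx": 0.5, "dy": 0, "dz": 0, "ax": 0, "ay": 0, "az": 0, "grip": 1},
  {"dx": 0.5, "dy": 0, "dz": 0, "ax": 0, "ay": 0, "az": 0, "grip": 1},
  {"dx": 0.5, "dy": 0, "dz": 0, "ax": 0, "ay": 0, "az": 0, "grip": 1},
  {"dx": 0, "dy": 0, "dz": 0.7, "ax": 0, "ay": 0, "az": 0, "grip": 1},
  {"dx": 0, "dy": 0, "dz": 0.7, "ax": 0, "ay": 0, "az": 0, "grip": 1},
  {"dx": 0, "dy": 0, "dz": 0.7, "ax": 0, "ay": 0, "az": 0, "grip": 1},
  {"dx": 0, "dy": 0, "dz": 0.4, "ax": 0, "ay": 0, "az": 0, "grip": 1},
  {"dx": 0, "dy": 0, "dz": 0, "ax": 0, "ay": 0, "az": 0, "grip": 1},
  {"dx": 0, "dy": 0, "dz": 0, "ax": 0, "ay": 0, "az": 0, "grip": 1},
])

```text
time: 3.52
eef_pos: [530.5, -316.6, 264.5]
tool_rot: [-179.9, 0.1, -2.2]
force: [-1.0, 0.8, 0.5]
grip_width: 85.4
gripper_force: 0.0
```

Call:
play_rows([
  {"dx": 0, "dy": 0, "dz": 0.4, "ax": 0, "ay": 0, "az": 0, "grip": 1},
  {"dx": 0, "dy": 0, "dz": 0.4, "ax": 0, "ay": 0, "az": 0, "grip": 1},
  {"dx": 0, "dy": 0, "dz": 0.3, "ax": 0, "ay": 0, "az": 0, "grip": 1},
  {"dx": 0, "dy": 0, "dz": 0.2, "ax": 0, "ay": 0, "az": 0, "grip": 1},
  {"dx": 0, "dy": 0, "dz": 0, "ax": 0, "ay": 0, "az": 0, "grip": 1},
  {"dx": 0, "dy": 0, "dz": 0, "ax": 0, "ay": 0, "az": 0, "grip": 1},
  {"dx": 0, "dy": 0, "dz": 0, "ax": 0, "ay": 0, "az": 0, "grip": 1},
])

```text
time: 4.1
eef_pos: [531.2, -317.8, 214.5]
tool_rot: [179.9, -0.1, -2.3]
force: [-0.0, -0.2, 0.3]
grip_width: 85.2
gripper_force: 0.0
```

```bash
python3 - <<'E'
from h import *
c=wrist(); cv2.imwrite('pics/wC.png',c['color']); s=manip.sense();print(s['time'],s['eef_pos'],s['tool_rot'],s['force'])
E
```

```text
4.15 [ 531.1328622  -317.86676763  214.40380868] [ 1.79922120e+02 -1.47316487e-01 -2.28625436e+00] [0.23630099 0.19782838 1.01050204]
```

View pics/wC.png

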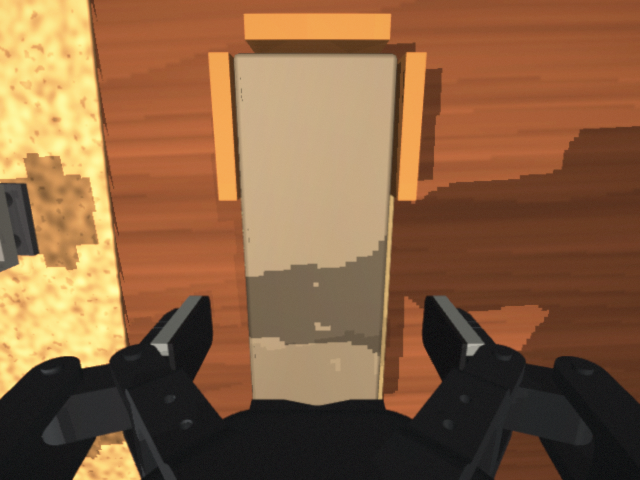

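Call:
play_rows([
  {"dx": 0, "dy": 0, "dz": 0.14, "ax": 0, "ay": 0, "az": 0, "grip": 1},
  {"dx": 0, "dy": 0, "dz": 0, "ax": 0, "ay": 0, "az": 0, "grip": 0.8},
  {"dx": 0, "dy": 0, "dz": 0, "ax": 0, "ay": 0, "az": 0, "grip": 0.7},
  {"dx": 0, "dy": 0, "dz": 0, "ax": 0, "ay": 0, "az": 0, "grip": 0.5},
  {"dx": 0, "dy": 0, "dz": 0, "ax": 0, "ay": 0, "az": 0, "grip": 0.5},
  {"dx": 0, "dy": 0, "dz": 0, "ax": 0, "ay": 0, "az": 0, "grip": 0.5},
  {"dx": 0, "dy": 0, "dz": 0, "ax": 0, "ay": 0, "az": 0, "grip": 0.5},
  {"dx": 0, "dy": 0, "dz": 0, "ax": 0, "ay": 0, "az": 0, "grip": 0.5},
], grip_force=40)

```text
time: 4.82
eef_pos: [530.5, -317.6, 207.3]
tool_rot: [180.0, -0.0, -2.3]
force: [-0.1, -0.3, 1.3]
grip_width: 54.9
gripper_force: 44.2
```

```bash
python3 - <<'E'
from h import *
c=wrist(); cv2.imwrite('pics/wD.png',cv2.resize(c['color'][200:440,160:480],None,fx=2,fy=2)); s=manip.sense();print(s['time'],s['eef_pos'],s['tool_rot'],s['force'],s['grip_width'],s['gripper_force'])
E
```

```text
4.8667 [ 530.55998842 -317.63362072  207.27922569] [ 1.79988989e+02 -2.04780030e-02 -2.29269901e+00] [0.72463004 0.28501443 1.64006294] 55.16871522073031 44.187936186790466
```

View pics/wD.png

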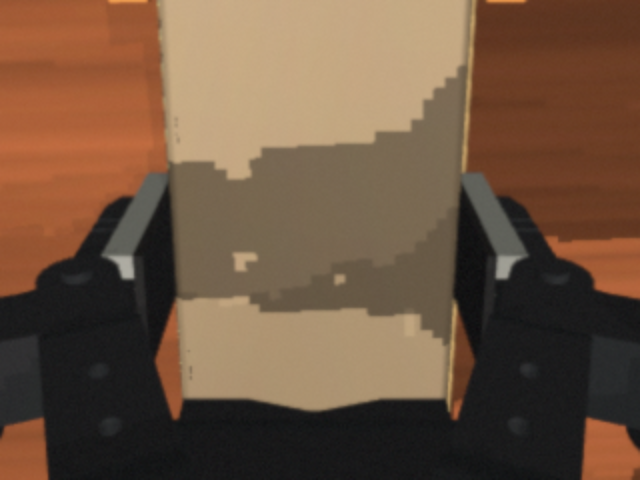

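Call:
play_rows([
  {"dx": 0, "dy": 0, "dz": -0.03, "ax": 0, "ay": 0, "az": 0, "grip": 0.5},
  {"dx": -0.1, "dy": 0, "dz": 0, "ax": 0, "ay": 0, "az": 0, "grip": 0.5},
  {"dx": -0.2, "dy": 0, "dz": 0, "ax": 0, "ay": 0, "az": 0, "grip": 0.5},
  {"dx": -0.2, "dy": 0, "dz": 0, "ax": 0, "ay": 0, "az": 0, "grip": 0.5},
  {"dx": -0.2, "dy": 0, "dz": 0, "ax": 0, "ay": 0, "az": 0, "grip": 0.5},
  {"dx": -0.2, "dy": 0, "dz": 0, "ax": 0, "ay": 0, "az": 0, "grip": 0.5},
  {"dx": -0.1, "dy": 0, "dz": 0, "ax": 0, "ay": 0, "az": 0, "grip": 0.5},
  {"dx": 0, "dy": 0, "dz": 0, "ax": 0, "ay": 0, "az": 0, "grip": 0.5},
])

```text
time: 5.53
eef_pos: [489.1, -316.0, 208.3]
tool_rot: [-180.0, 0.1, -2.4]
force: [-1.0, 0.5, -1.5]
grip_width: 54.7
gripper_force: 43.9
```

```bash
python3 - <<'E'
from h import *
c=wrist(); cv2.imwrite('pics/wE.png',cv2.resize(c['color'][0:440,160:480],None,fx=1.3,fy=1.3)); s=manip.sense();print(s['time'],s['eef_pos'],s['tool_rot'],s['force'],s['grip_width'],s['gripper_force'])
E
```

```text
5.5833 [ 489.87342625 -316.05868875  208.47031877] [-1.79994506e+02 -6.40759299e-04 -2.33142646e+00] [ 0.31481669 -0.68077739 -1.19573722] 55.33576882214756 43.9446759223938
```

View pics/wE.png

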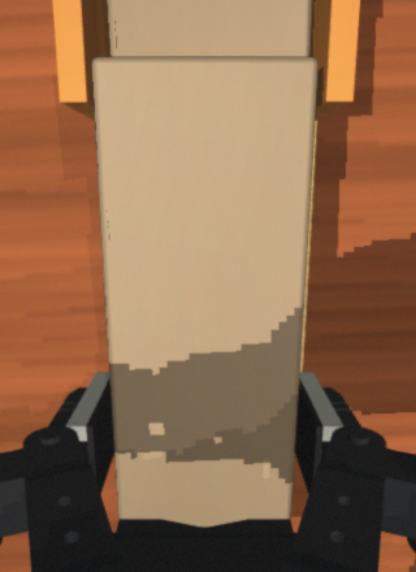

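Call:
play_rows([
  {"dx": -0.2, "dy": 0, "dz": 0, "ax": 0, "ay": 0, "az": 0, "grip": 0.5},
  {"dx": -0.3, "dy": 0, "dz": 0, "ax": 0, "ay": 0, "az": 0, "grip": 0.5},
  {"dx": -0.3, "dy": 0, "dz": 0, "ax": 0, "ay": 0, "az": 0, "grip": 0.5},
  {"dx": -0.3, "dy": 0, "dz": 0, "ax": 0, "ay": 0, "az": 0, "grip": 0.5},
  {"dx": -0.2, "dy": 0, "dz": 0, "ax": 0, "ay": 0, "az": 0, "grip": 0.5},
  {"dx": 0, "dy": 0, "dz": 0, "ax": 0, "ay": 0, "az": 0, "grip": 0.5},
  {"dx": 0, "dy": 0, "dz": -0.3, "ax": 0, "ay": 0, "az": 0, "grip": 0.5},
  {"dx": 0, "dy": 0, "dz": -0.6, "ax": 0, "ay": 0, "az": 0, "grip": 0.5},
  {"dx": 0, "dy": 0, "dz": -0.8, "ax": 0, "ay": 0, "az": 0, "grip": 0.5},
  {"dx": 0, "dy": 0, "dz": -0.8, "ax": 0, "ay": 0, "az": 0, "grip": 0.5},
  {"dx": 0, "dy": 0, "dz": 0, "ax": 0, "ay": 0, "az": 0, "grip": 0.5},
  {"dx": 0, "dy": 0, "dz": 0, "ax": 0, "ay": 0, "az": 0, "grip": 0.5},
])

```text
time: 6.58
eef_pos: [439.9, -314.5, 310.9]
tool_rot: [179.8, -0.3, -2.3]
force: [-0.1, 0.7, -1.0]
grip_width: 54.8
gripper_force: 44.0
```

```bash
python3 - <<'E'
from h import *
import pickle
from scipy.optimize import least_squares
c=pickle.load(open('top.pkl','rb'))
px=np.array([(293,91),(28,152),(52,163),(47,235),(65,296),(325,234),(297,108),(313,177)])/2.66+np.array([195,190])
M=np.array([(60,-130,56),(60,115,56),(45,100,56),(-17,115,56),(-73,115,36),(-73,-130,36),(45,-130,56),(-17,-130,36)],float)
def W(p,M):
    a=np.radians(p[2]); r=np.array([[np.cos(a),-np.sin(a)],[np.sin(a),np.cos(a)]]); o=M.copy(); o[:,:2]=M[:,:2]@r.T+p[:2]; return o
f=lambda p:(proj(c,W(p,M))-px).ravel()
s=least_squares(f,[536,189,13],loss='soft_l1'); print(s.x, f(s.x).reshape(-1,2).round(1))
for t in [(-8,-12,36),(17,10,36)]: print(t,W(s.x,np.array([t],float)))
st=manip.sense(); print(st['eef_pos'],st['tool_rot'],st['grip_width'])
E
```

```text
[537.67114371 195.95263407  12.72017222] [[ 0.3  0.1]
 [ 0.5 -0.1]
 [-1.2  0.4]
 [-0.2 -0. ]
 [-0.5  0. ]
 [ 0.7  0.4]
 [ 0.2 -0.3]
 [ 0.  -0.6]]
(-8, -12, 36) [[532.50976285 182.4856319   36.        ]]
(17, 10, 36) [[552.05201762 209.45042892  36.        ]]
[ 439.86130654 -314.51191436  310.9061507 ] [179.79893973  -0.32390703  -2.27038504] 54.79908635531369
```

Call:
play_rows([
  {"dx": 0.128, "dy": -0.5, "dz": 0, "ax": 0, "ay": 0, "az": 0, "grip": 0.5},
  {"dx": 0.128, "dy": -0.873, "dz": 0, "ax": 0, "ay": 0, "az": 0, "grip": 0.5},
  {"dx": 0.128, "dy": -0.873, "dz": 0, "ax": 0, "ay": 0, "az": 0, "grip": 0.5},
  {"dx": 0.128, "dy": -0.873, "dz": 0, "ax": 0, "ay": 0, "az": 0, "grip": 0.5},
  {"dx": 0.128, "dy": -0.873, "dz": 0, "ax": 0, "ay": 0, "az": 0, "grip": 0.5},
  {"dx": 0.128, "dy": -0.873, "dz": 0, "ax": 0, "ay": 0, "az": 0, "grip": 0.5},
  {"dx": 0.128, "dy": -0.873, "dz": 0, "ax": 0, "ay": 0, "az": 0, "grip": 0.5},
  {"dx": 0.128, "dy": -0.873, "dz": 0, "ax": 0, "ay": 0, "az": 0, "grip": 0.5},
  {"dx": 0.128, "dy": -0.873, "dz": 0, "ax": 0, "ay": 0, "az": 0, "grip": 0.5},
  {"dx": 0.128, "dy": -0.873, "dz": 0, "ax": 0, "ay": 0, "az": 0, "grip": 0.5},
  {"dx": 0.128, "dy": -0.873, "dz": 0, "ax": 0, "ay": 0, "az": 0, "grip": 0.5},
  {"dx": 0.128, "dy": -0.873, "dz": 0, "ax": 0, "ay": 0, "az": 0, "grip": 0.5},
], grip_force=60)

```text
time: 7.58
eef_pos: [513.9, 26.8, 308.0]
tool_rot: [-177.4, 0.2, 2.4]
force: [-0.3, -1.1, -0.8]
grip_width: 54.2
gripper_force: 69.9
```

Call:
play_rows([
  {"dx": 0.128, "dy": -0.873, "dz": 0, "ax": 0, "ay": 0, "az": 0, "grip": 0.5},
  {"dx": 0.128, "dy": -0.873, "dz": 0, "ax": 0, "ay": 0, "az": 0, "grip": 0.5},
  {"dx": 0, "dy": -0.37, "dz": 0, "ax": 0, "ay": 0, "az": 0, "grip": 0.5},
  {"dx": 0, "dy": 0, "dz": 0, "ax": 0, "ay": 0, "az": -0.9, "grip": 0.5},
  {"dx": 0, "dy": 0, "dz": 0, "ax": 0, "ay": 0, "az": -0.9, "grip": 0.5},
  {"dx": 0, "dy": 0, "dz": 0, "ax": 0, "ay": 0, "az": -0.9, "grip": 0.5},
  {"dx": 0, "dy": 0, "dz": 0, "ax": 0, "ay": 0, "az": -0.9, "grip": 0.5},
  {"dx": 0, "dy": 0, "dz": 0, "ax": 0, "ay": 0, "az": -0.9, "grip": 0.5},
  {"dx": 0, "dy": 0, "dz": 0, "ax": 0, "ay": 0, "az": -0.9, "grip": 0.5},
  {"dx": 0, "dy": 0, "dz": 0, "ax": 0, "ay": 0, "az": -0.9, "grip": 0.5},
  {"dx": 0, "dy": 0, "dz": 0, "ax": 0, "ay": 0, "az": -0.9, "grip": 0.5},
  {"dx": 0, "dy": 0, "dz": 0, "ax": 0, "ay": 0, "az": -0.9, "grip": 0.5},
])

```text
time: 8.58
eef_pos: [523.2, 62.3, 312.9]
tool_rot: [-176.4, -2.5, 43.0]
force: [0.2, 0.5, -1.2]
grip_width: 54.6
gripper_force: 69.9
```

Call:
play_rows([
  {"dx": 0, "dy": 0, "dz": 0, "ax": 0, "ay": 0, "az": -1, "grip": 0.5},
  {"dx": 0, "dy": 0, "dz": 0, "ax": 0, "ay": 0, "az": -1, "grip": 0.5},
  {"dx": 0, "dy": 0, "dz": 0, "ax": 0, "ay": 0, "az": -1, "grip": 0.5},
  {"dx": 0, "dy": 0, "dz": 0, "ax": 0, "ay": 0, "az": -1, "grip": 0.5},
  {"dx": 0, "dy": 0, "dz": 0, "ax": 0, "ay": 0, "az": -1, "grip": 0.5},
  {"dx": 0, "dy": 0, "dz": 0, "ax": 0, "ay": 0, "az": -1, "grip": 0.5},
  {"dx": 0, "dy": 0, "dz": 0, "ax": 0, "ay": 0, "az": -1, "grip": 0.5},
  {"dx": 0, "dy": 0, "dz": 0, "ax": 0, "ay": 0, "az": -1, "grip": 0.5},
  {"dx": 0, "dy": 0, "dz": 0, "ax": 0, "ay": 0, "az": -1, "grip": 0.5},
  {"dx": 0, "dy": 0, "dz": 0, "ax": 0, "ay": 0, "az": -1, "grip": 0.5},
  {"dx": 0, "dy": 0, "dz": 0, "ax": 0, "ay": 0, "az": -1, "grip": 0.5},
  {"dx": 0, "dy": 0, "dz": 0, "ax": 0, "ay": 0, "az": -1, "grip": 0.5},
])

```text
time: 9.58
eef_pos: [523.3, 62.3, 312.9]
tool_rot: [-180.0, -4.4, 98.1]
force: [0.0, 0.5, -0.6]
grip_width: 54.5
gripper_force: 69.9
```

Call:
play_rows([
  {"dx": 0, "dy": 0, "dz": 0, "ax": 0, "ay": 0, "az": -1, "grip": 0.5},
  {"dx": 0, "dy": 0, "dz": 0, "ax": 0, "ay": 0, "az": -0.8, "grip": 0.5},
  {"dx": 0, "dy": 0, "dz": 0, "ax": 0, "ay": 0, "az": -1, "grip": 0.5},
  {"dx": 0, "dy": 0, "dz": 0, "ax": 0, "ay": 0, "az": 0, "grip": 0.5},
  {"dx": 0, "dy": 0, "dz": 0, "ax": 0, "ay": 0, "az": 0, "grip": 0.5},
])

```text
time: 10.0
eef_pos: [523.4, 62.4, 313.2]
tool_rot: [179.0, -4.3, 110.6]
force: [-0.8, 0.3, -1.0]
grip_width: 54.4
gripper_force: 69.9
```

```bash
python3 - <<'E'
from h import *
c=camera('top'); cv2.imwrite('pics/t1.png',c['color']);s=manip.sense();print(s['time'],s['eef_pos'],s['tool_rot'],s['force'],s['grip_width'],s['gripper_force'])
E
```

```text
10.05 [523.47901188  62.42993634 313.39897117] [178.98547234  -4.33055931 110.65247686] [-0.97726891  0.27661406 -1.08246773] 54.410830106025976 69.8737907409668
```

```bash
cat >> h.py <<'E'
def go(x,y,z,yaw,s=None):
    "print units: first turn (tool axes), then shift in the turned tool axes"
    s=s or manip.sense()
    A=R.from_euler('xyz',s['tool_rot'],degrees=True); B=R.from_euler('xyz',[180,0,yaw],degrees=True)
    d=np.array([x,y,z])-s['eef_pos']
    print('turn',((A.inv()*B).as_rotvec()/.08).round(2),'shift',(B.inv().apply(d)/40).round(3), 'd',d.round(1))
J=dict(x=537.67,y=195.95,yaw=12.72)
def jig(x,y):
    a=np.radians(J['yaw']); return J['x']+x*np.cos(a)-y*np.sin(a), J['y']+x*np.sin(a)+y*np.cos(a)
def st():
    s=manip.sense(); print(s['time'],s['eef_pos'].round(1),s['tool_rot'].round(2),'F',s['force'].round(1),'g',round(s['grip_width'],1),round(s['gripper_force'],1),'j',s['joints'].round(0))
E
python3 - <<'E'
from h import *
go(*jig(-12,-22),312,102.72)
E
```

```text
turn [ 0.16 -0.96  1.72] shift [2.628 0.781 0.035] d [  7.3 109.4  -1.4]
```

Call:
play_rows([
  {"dx": 0, "dy": 0, "dz": 0, "ax": 0.053, "ay": -0.32, "az": 0.573, "grip": 0.5},
  {"dx": 0, "dy": 0, "dz": 0, "ax": 0.053, "ay": -0.32, "az": 0.573, "grip": 0.5},
  {"dx": 0, "dy": 0, "dz": 0, "ax": 0.053, "ay": -0.32, "az": 0.573, "grip": 0.5},
  {"dx": 0.438, "dy": 0.13, "dz": 0, "ax": 0, "ay": 0, "az": 0, "grip": 0.5},
  {"dx": 0.438, "dy": 0.13, "dz": 0, "ax": 0, "ay": 0, "az": 0, "grip": 0.5},
  {"dx": 0.438, "dy": 0.13, "dz": 0, "ax": 0, "ay": 0, "az": 0, "grip": 0.5},
  {"dx": 0.438, "dy": 0.13, "dz": 0, "ax": 0, "ay": 0, "az": 0, "grip": 0.5},
  {"dx": 0.438, "dy": 0.13, "dz": 0, "ax": 0, "ay": 0, "az": 0, "grip": 0.5},
  {"dx": 0.438, "dy": 0.13, "dz": 0, "ax": 0, "ay": 0, "az": 0, "grip": 0.5},
  {"dx": 0, "dy": 0, "dz": 0.7, "ax": 0, "ay": 0, "az": 0, "grip": 0.5},
  {"dx": 0, "dy": 0, "dz": 0, "ax": 0, "ay": 0, "az": 0, "grip": 0.5},
  {"dx": 0, "dy": 0, "dz": 0, "ax": 0, "ay": 0, "az": 0, "grip": 0.5},
])

```text
time: 11.05
eef_pos: [529.7, 171.8, 284.4]
tool_rot: [-179.8, 0.0, 102.8]
force: [-0.8, 0.4, -1.5]
grip_width: 54.3
gripper_force: 69.8
```

```bash
python3 - <<'E'
from h import *
st(); go(*jig(-12,-22),225,102.72)
c=wrist(); cv2.imwrite('pics/wF.png',c['color'])
E
```

```text
11.05 [529.7 171.8 284.4] [-1.7977e+02  5.0000e-02  1.0282e+02] F [-0.8  0.4 -1.5] g 54.3 69.8 j [18. 25. -3. 63. -0. 95.]
turn [-0.05  0.01  0.02] shift [-0.005  0.027  1.485] d [  1.1   0.  -59.4]
```

View pics/wF.png

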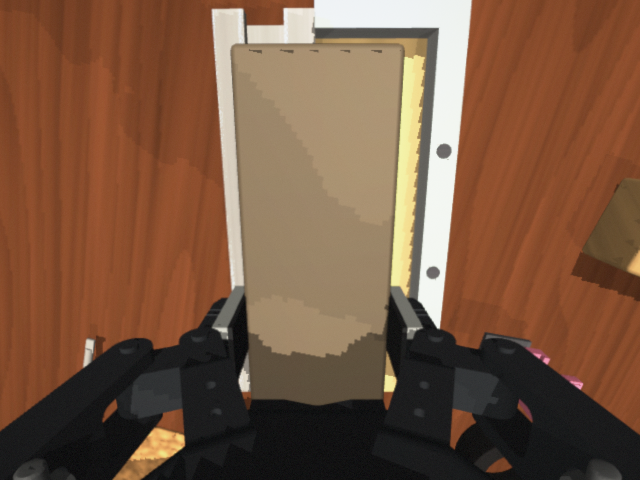

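Call:
play_rows([
  {"dx": 0, "dy": 0.027, "dz": 0.5, "ax": 0, "ay": 0, "az": 0, "grip": 0.5},
  {"dx": 0, "dy": 0, "dz": 0.5, "ax": 0, "ay": 0, "az": 0, "grip": 0.5},
  {"dx": 0, "dy": 0, "dz": 0.5, "ax": 0, "ay": 0, "az": 0, "grip": 0.5},
  {"dx": 0, "dy": 0, "dz": 0.2, "ax": 0, "ay": 0, "az": 0, "grip": 0.5},
  {"dx": 0, "dy": 0, "dz": 0.1, "ax": 0, "ay": 0, "az": 0, "grip": 0.5},
  {"dx": 0, "dy": 0, "dz": 0.08, "ax": 0, "ay": 0, "az": 0, "grip": 0.5},
  {"dx": 0, "dy": 0, "dz": 0, "ax": 0, "ay": 0, "az": 0, "grip": 0.5},
  {"dx": 0, "dy": 0, "dz": 0, "ax": 0, "ay": 0, "az": 0, "grip": 0.5},
])

```text
time: 11.77
eef_pos: [532.6, 172.3, 212.1]
tool_rot: [179.8, -0.0, 102.8]
force: [-0.9, 0.3, -1.0]
grip_width: 54.8
gripper_force: 69.9
```

Call:
play_rows([
  {"dx": 0, "dy": 0, "dz": 0.05, "ax": 0, "ay": 0, "az": 0, "grip": 0.5},
  {"dx": 0, "dy": 0, "dz": 0.03, "ax": 0, "ay": 0, "az": 0, "grip": 0.5},
  {"dx": 0, "dy": 0, "dz": 0, "ax": 0, "ay": 0, "az": 0, "grip": 0.5},
  {"dx": 0, "dy": 0, "dz": 0, "ax": 0, "ay": 0, "az": 0, "grip": 0.5},
])

```text
time: 12.1
eef_pos: [532.0, 172.4, 207.9]
tool_rot: [179.9, 0.0, 102.9]
force: [0.3, -0.2, -0.4]
grip_width: 54.5
gripper_force: 69.9
```

Call:
play_rows([
  {"dx": 0, "dy": 0, "dz": 0.03, "ax": 0, "ay": 0, "az": 0, "grip": 0.5},
  {"dx": 0, "dy": 0, "dz": 0, "ax": 0, "ay": 0, "az": 0, "grip": 0.5},
  {"dx": 0, "dy": 0, "dz": 0, "ax": 0, "ay": 0, "az": 0, "grip": 0.5},
])

```text
time: 12.35
eef_pos: [532.0, 172.3, 206.5]
tool_rot: [179.9, 0.0, 102.9]
force: [-0.7, 0.2, -1.2]
grip_width: 54.4
gripper_force: 69.9
```

Call:
play_rows([
  {"dx": 0.14, "dy": 0, "dz": 0, "ax": 0, "ay": 0, "az": 0, "grip": 0.5},
  {"dx": 0.14, "dy": 0, "dz": 0, "ax": 0, "ay": 0, "az": 0, "grip": 0.5},
  {"dx": 0.14, "dy": 0, "dz": 0, "ax": 0, "ay": 0, "az": 0, "grip": 0.5},
  {"dx": 0, "dy": 0, "dz": 0, "ax": 0, "ay": 0, "az": 0, "grip": 0.5},
  {"dx": 0, "dy": 0, "dz": 0, "ax": 0, "ay": 0, "az": 0, "grip": 0.5},
])

```text
time: 12.77
eef_pos: [528.1, 189.3, 206.5]
tool_rot: [179.9, 0.0, 102.9]
force: [-0.3, -0.4, -1.3]
grip_width: 54.6
gripper_force: 69.9
```

Call:
play_rows([
  {"dx": 0.04, "dy": 0, "dz": 0, "ax": 0, "ay": 0, "az": 0, "grip": 0.5},
  {"dx": 0.03, "dy": 0, "dz": 0, "ax": 0, "ay": 0, "az": 0, "grip": 0.5},
  {"dx": 0, "dy": 0, "dz": 0, "ax": 0, "ay": 0, "az": 0, "grip": 0.5},
  {"dx": 0, "dy": 0, "dz": 0, "ax": 0, "ay": 0, "az": 0, "grip": 0.5},
])

```text
time: 13.1
eef_pos: [527.7, 191.4, 206.6]
tool_rot: [179.9, 0.0, 102.8]
force: [0.2, -1.6, -1.3]
grip_width: 54.1
gripper_force: 69.9
```

Call:
play_rows([
  {"dx": 0.04, "dy": 0, "dz": 0, "ax": 0, "ay": 0, "az": 0, "grip": 0.5},
  {"dx": 0, "dy": 0, "dz": 0, "ax": 0, "ay": 0, "az": 0, "grip": 0.5},
  {"dx": 0, "dy": 0, "dz": 0, "ax": 0, "ay": 0, "az": 0, "grip": 0.5},
])

```text
time: 13.35
eef_pos: [527.3, 193.0, 206.6]
tool_rot: [179.9, 0.0, 102.9]
force: [-0.2, 0.1, 0.1]
grip_width: 54.3
gripper_force: 69.9
```

Call:
play_rows([
  {"dx": 0.04, "dy": 0, "dz": 0, "ax": 0, "ay": 0, "az": 0, "grip": 0.5},
  {"dx": 0, "dy": 0, "dz": 0, "ax": 0, "ay": 0, "az": 0, "grip": 0.5},
  {"dx": 0, "dy": 0, "dz": 0, "ax": 0, "ay": 0, "az": 0, "grip": 0.5},
])

```text
time: 13.6
eef_pos: [527.0, 194.6, 206.6]
tool_rot: [179.9, 0.0, 102.9]
force: [-0.8, -0.9, -0.7]
grip_width: 54.6
gripper_force: 69.9
```

Call:
play_rows([
  {"dx": 0.04, "dy": 0, "dz": 0, "ax": 0, "ay": 0, "az": 0, "grip": 0.5},
  {"dx": 0, "dy": 0, "dz": 0, "ax": 0, "ay": 0, "az": 0, "grip": 0.5},
  {"dx": 0, "dy": 0, "dz": 0, "ax": 0, "ay": 0, "az": 0, "grip": 0.5},
])

```text
time: 13.85
eef_pos: [526.6, 195.9, 206.5]
tool_rot: [179.9, 0.1, 102.8]
force: [0.0, -1.4, -0.8]
grip_width: 54.9
gripper_force: 69.9
```

Call:
play_rows([
  {"dx": 0.05, "dy": 0, "dz": 0, "ax": 0, "ay": 0, "az": 0, "grip": 0.5},
  {"dx": 0, "dy": 0, "dz": 0, "ax": 0, "ay": 0, "az": 0, "grip": 0.5},
  {"dx": 0, "dy": 0, "dz": 0, "ax": 0, "ay": 0, "az": 0, "grip": 0.5},
])

```text
time: 14.1
eef_pos: [526.4, 196.5, 206.6]
tool_rot: [179.9, 0.3, 102.8]
force: [2.0, -7.8, 1.0]
grip_width: 54.6
gripper_force: 70.0
```

Call:
play_rows([
  {"dx": 0.04, "dy": 0, "dz": 0, "ax": 0, "ay": 0, "az": 0, "grip": 0.5},
  {"dx": 0, "dy": 0, "dz": 0, "ax": 0, "ay": 0, "az": 0, "grip": 0.5},
  {"dx": 0, "dy": 0, "dz": 0, "ax": 0, "ay": 0, "az": 0, "grip": 0.5},
])

```text
time: 14.35
eef_pos: [526.2, 197.0, 206.6]
tool_rot: [179.9, 0.4, 102.7]
force: [2.3, -11.2, 0.1]
grip_width: 54.4
gripper_force: 70.1
```

```bash
python3 - <<'E'
from h import *
st()
c=wrist(); cv2.imwrite('pics/wG.png',c['color'][0:300,160:520])
E
```

```text
14.35 [526.2 197.  206.6] [179.95   0.45 102.69] F [  2.3 -11.2   0.1] g 54.4 70.1 j [21. 30. -7. 53. -0. 98.]
```

View pics/wG.png

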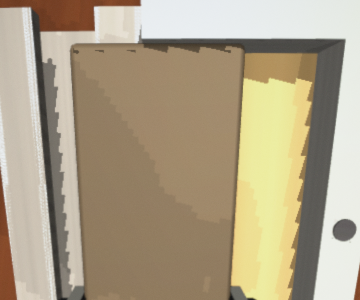

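Call:
play_rows([
  {"dx": -0.03, "dy": 0, "dz": 0.01, "ax": 0, "ay": 0, "az": 0, "grip": 0.5},
  {"dx": 0, "dy": 0, "dz": 0, "ax": 0, "ay": 0, "az": 0, "grip": 0.7},
  {"dx": 0, "dy": 0, "dz": 0, "ax": 0, "ay": 0, "az": 0, "grip": 0.76},
  {"dx": 0, "dy": 0, "dz": 0, "ax": 0, "ay": 0, "az": 0, "grip": 0.76},
  {"dx": 0, "dy": 0, "dz": 0, "ax": 0, "ay": 0, "az": 0, "grip": 0.76},
  {"dx": 0, "dy": 0, "dz": -0.15, "ax": 0, "ay": 0, "az": 0, "grip": 0.76},
  {"dx": 0, "dy": 0, "dz": -0.4, "ax": 0, "ay": 0, "az": 0, "grip": 0.76},
  {"dx": 0, "dy": 0, "dz": -0.6, "ax": 0, "ay": 0, "az": 0, "grip": 0.76},
  {"dx": 0, "dy": 0, "dz": -0.6, "ax": 0, "ay": 0, "az": 0, "grip": 0.76},
  {"dx": 0, "dy": 0, "dz": 0, "ax": 0, "ay": 0, "az": -0.98, "grip": 1},
  {"dx": 0, "dy": 0, "dz": 0, "ax": 0, "ay": 0, "az": -0.98, "grip": 1},
])

```text
time: 15.32
eef_pos: [526.8, 199.1, 279.0]
tool_rot: [179.6, 0.0, 112.1]
force: [-0.2, 0.0, -0.6]
grip_width: 85.0
gripper_force: 0.0
```

Call:
play_rows([
  {"dx": 0, "dy": 0, "dz": 0, "ax": 0, "ay": 0, "az": -0.98, "grip": 1},
  {"dx": 0, "dy": 0, "dz": 0, "ax": 0, "ay": 0, "az": -0.98, "grip": 1},
  {"dx": 0, "dy": 0, "dz": 0, "ax": 0, "ay": 0, "az": -0.98, "grip": 1},
  {"dx": 0, "dy": 0, "dz": 0, "ax": 0, "ay": 0, "az": -0.98, "grip": 1},
  {"dx": 0, "dy": 0, "dz": 0, "ax": 0, "ay": 0, "az": -0.98, "grip": 1},
  {"dx": 0, "dy": 0, "dz": 0, "ax": 0, "ay": 0, "az": -0.98, "grip": 1},
  {"dx": 0, "dy": 0, "dz": 0, "ax": 0, "ay": 0, "az": -0.98, "grip": 1},
  {"dx": 0, "dy": 0, "dz": 0, "ax": 0, "ay": 0, "az": -0.98, "grip": 1},
  {"dx": 0, "dy": 0, "dz": 0, "ax": 0, "ay": 0, "az": -0.98, "grip": 1},
])

```text
time: 16.07
eef_pos: [525.9, 198.8, 276.7]
tool_rot: [179.9, 0.1, 152.5]
force: [0.4, 0.3, 0.2]
grip_width: 85.4
gripper_force: 0.0
```

Call:
play_rows([
  {"dx": 0, "dy": 0, "dz": 0, "ax": 0, "ay": 0, "az": -0.98, "grip": 1},
  {"dx": 0, "dy": 0, "dz": 0, "ax": 0, "ay": 0, "az": -0.98, "grip": 1},
  {"dx": 0, "dy": 0, "dz": 0, "ax": 0, "ay": 0, "az": -0.98, "grip": 1},
  {"dx": 0, "dy": 0, "dz": 0, "ax": 0, "ay": 0, "az": -0.98, "grip": 1},
  {"dx": 0, "dy": 0, "dz": 0, "ax": 0, "ay": 0, "az": -0.98, "grip": 1},
  {"dx": 0, "dy": 0, "dz": 0, "ax": 0, "ay": 0, "az": -0.98, "grip": 1},
  {"dx": 0, "dy": 0, "dz": 0, "ax": 0, "ay": 0, "az": -0.98, "grip": 1},
  {"dx": 0, "dy": 0, "dz": 0, "ax": 0, "ay": 0, "az": -0.98, "grip": 1},
  {"dx": 0, "dy": 0, "dz": 0, "ax": 0, "ay": 0, "az": -0.98, "grip": 1},
  {"dx": 0, "dy": 0, "dz": 0, "ax": 0, "ay": 0, "az": 0, "grip": 1},
  {"dx": 0, "dy": 0, "dz": 0, "ax": 0, "ay": 0, "az": 0, "grip": 1},
])

```text
time: 16.98
eef_pos: [526.0, 198.7, 276.5]
tool_rot: [180.0, 0.1, -167.4]
force: [-0.1, -0.2, -0.1]
grip_width: 85.4
gripper_force: 0.0
```

```bash
python3 - <<'E'
from h import *
import pickle
st(); go(*jig(-62,12),202,192.72); go(*jig(-36,12),202,192.72)
c=wrist(); cv2.imwrite('pics/wH.png',c['color']); pickle.dump(c,open('wH.pkl','wb'))
E
```

```text
16.9833 [526.  198.7 276.5] [ 1.7999e+02  1.0000e-01 -1.6740e+02] F [-0.1 -0.2 -0.1] g 85.4 0.0 j [21. 26. -3. 62. -0.  8.]
turn [ 0.    0.02 -0.03] shift [1.279 0.169 1.863] d [-51.4  -4.7 -74.5]
turn [ 0.    0.02 -0.03] shift [0.629 0.169 1.863] d [-26.    1.  -74.5]
```

Call:
play_rows([
  {"dx": 0.43, "dy": 0.06, "dz": 0, "ax": 0, "ay": 0, "az": 0, "grip": 1},
  {"dx": 0.43, "dy": 0.06, "dz": 0, "ax": 0, "ay": 0, "az": 0, "grip": 1},
  {"dx": 0.42, "dy": 0.05, "dz": 0, "ax": 0, "ay": 0, "az": 0, "grip": 1},
  {"dx": 0, "dy": 0, "dz": 0.6, "ax": 0, "ay": 0, "az": 0, "grip": 1},
  {"dx": 0, "dy": 0, "dz": 0.6, "ax": 0, "ay": 0, "az": 0, "grip": 1},
  {"dx": 0, "dy": 0, "dz": 0.45, "ax": 0, "ay": 0, "az": 0, "grip": 1},
  {"dx": 0, "dy": 0, "dz": 0.18, "ax": 0, "ay": 0, "az": 0, "grip": 1},
  {"dx": 0, "dy": 0, "dz": 0, "ax": 0, "ay": 0, "az": 0, "grip": 1},
  {"dx": 0, "dy": 0, "dz": 0, "ax": 0, "ay": 0, "az": 0, "grip": 1},
  {"dx": 0, "dy": 0, "dz": 0, "ax": 0, "ay": 0, "az": 0, "grip": 1},
])

```text
time: 17.87
eef_pos: [475.4, 194.1, 204.0]
tool_rot: [180.0, 0.2, -167.3]
force: [0.0, -0.1, 1.0]
grip_width: 85.3
gripper_force: 0.0
```

Call:
play_rows([
  {"dx": -0.1, "dy": 0, "dz": 0, "ax": 0, "ay": 0, "az": 0, "grip": 1},
  {"dx": -0.1, "dy": 0, "dz": 0, "ax": 0, "ay": 0, "az": 0, "grip": 1},
  {"dx": -0.1, "dy": 0, "dz": 0, "ax": 0, "ay": 0, "az": 0, "grip": 1},
  {"dx": -0.1, "dy": 0, "dz": 0, "ax": 0, "ay": 0, "az": 0, "grip": 1},
  {"dx": -0.1, "dy": 0, "dz": 0, "ax": 0, "ay": 0, "az": 0, "grip": 1},
  {"dx": -0.1, "dy": 0, "dz": 0, "ax": 0, "ay": 0, "az": 0, "grip": 1},
  {"dx": -0.1, "dy": 0, "dz": 0, "ax": 0, "ay": 0, "az": 0, "grip": 1},
  {"dx": -0.1, "dy": 0, "dz": 0, "ax": 0, "ay": 0, "az": 0, "grip": 1},
  {"dx": 0, "dy": 0, "dz": 0, "ax": 0, "ay": 0, "az": 0, "grip": 1},
  {"dx": 0, "dy": 0, "dz": 0, "ax": 0, "ay": 0, "az": 0, "grip": 1},
])

```text
time: 18.7
eef_pos: [506.2, 200.9, 202.8]
tool_rot: [-180.0, 0.1, -167.3]
force: [-0.1, -0.2, -0.3]
grip_width: 85.5
gripper_force: 0.0
```

Call:
play_rows([
  {"dx": -0.05, "dy": 0, "dz": 0, "ax": 0, "ay": 0, "az": 0, "grip": 1},
  {"dx": -0.03, "dy": 0, "dz": 0, "ax": 0, "ay": 0, "az": 0, "grip": 1},
  {"dx": 0, "dy": 0, "dz": 0, "ax": 0, "ay": 0, "az": 0, "grip": 1},
  {"dx": 0, "dy": 0, "dz": 0, "ax": 0, "ay": 0, "az": 0, "grip": 1},
])

```text
time: 19.03
eef_pos: [509.0, 201.6, 203.0]
tool_rot: [-180.0, 0.1, -167.3]
force: [-0.1, -0.9, -0.3]
grip_width: 85.5
gripper_force: 0.0
```

Call:
play_rows([
  {"dx": -0.03, "dy": 0, "dz": 0, "ax": 0, "ay": 0, "az": 0, "grip": 1},
  {"dx": -0.03, "dy": 0, "dz": 0, "ax": 0, "ay": 0, "az": 0, "grip": 1},
  {"dx": 0, "dy": 0, "dz": 0, "ax": 0, "ay": 0, "az": 0, "grip": 1},
  {"dx": 0, "dy": 0, "dz": 0, "ax": 0, "ay": 0, "az": 0, "grip": 1},
])

```text
time: 19.37
eef_pos: [511.5, 202.1, 203.0]
tool_rot: [-180.0, 0.1, -167.3]
force: [0.6, 0.4, -0.4]
grip_width: 85.4
gripper_force: 0.0
```

```bash
python3 - <<'E'
from h import *
import pickle
st(); go(*jig(-22,12),202,192.72)
E
```

```text
19.3667 [511.5 202.1 203. ] [-1.7999e+02  1.0000e-01 -1.6731e+02] F [ 0.6  0.4 -0.4] g 85.4 0.0 j [ 22.  29. -10.  51.  -0.   9.]
turn [-0.    0.02 -0.01] shift [-0.055  0.005  0.025] d [ 2.1  0.7 -1. ]
```

Call:
play_rows([
  {"dx": -0.05, "dy": 0, "dz": 0, "ax": 0, "ay": 0, "az": 0, "grip": 1},
  {"dx": 0, "dy": 0, "dz": 0, "ax": 0, "ay": 0, "az": 0, "grip": 1},
  {"dx": 0, "dy": 0, "dz": 0, "ax": 0, "ay": 0, "az": 0, "grip": 1},
])

```text
time: 19.62
eef_pos: [513.5, 202.6, 203.0]
tool_rot: [-180.0, 0.1, -167.3]
force: [-0.1, -0.1, -0.3]
grip_width: 85.4
gripper_force: 0.0
```

Call:
play_rows([
  {"dx": -0.05, "dy": 0, "dz": 0, "ax": 0, "ay": 0, "az": 0, "grip": 1},
  {"dx": 0, "dy": 0, "dz": 0, "ax": 0, "ay": 0, "az": 0, "grip": 1},
  {"dx": 0, "dy": 0, "dz": 0, "ax": 0, "ay": 0, "az": 0, "grip": 1},
])

```text
time: 19.87
eef_pos: [515.2, 202.9, 202.9]
tool_rot: [-180.0, 0.1, -167.3]
force: [-0.5, -1.1, 1.5]
grip_width: 85.0
gripper_force: 0.6
```

Call:
play_rows([
  {"dx": -0.04, "dy": 0, "dz": 0, "ax": 0, "ay": 0, "az": 0, "grip": 1},
  {"dx": 0, "dy": 0, "dz": 0, "ax": 0, "ay": 0, "az": 0, "grip": 1},
  {"dx": 0, "dy": 0, "dz": 0, "ax": 0, "ay": 0, "az": 0, "grip": 1},
])

```text
time: 20.12
eef_pos: [515.7, 203.0, 202.6]
tool_rot: [-180.0, -0.1, -167.3]
force: [-5.1, -2.2, 3.5]
grip_width: 85.3
gripper_force: 2.6
```

Call:
play_rows([
  {"dx": -0.04, "dy": 0, "dz": 0, "ax": 0, "ay": 0, "az": 0, "grip": 1},
  {"dx": 0, "dy": 0, "dz": 0, "ax": 0, "ay": 0, "az": 0, "grip": 1},
  {"dx": 0, "dy": 0, "dz": 0, "ax": 0, "ay": 0, "az": 0, "grip": 1},
])

```text
time: 20.37
eef_pos: [516.2, 203.2, 202.5]
tool_rot: [180.0, -0.3, -167.2]
force: [-8.1, -2.2, 5.4]
grip_width: 85.5
gripper_force: 4.2
```

Call:
play_rows([
  {"dx": 0.3, "dy": 0, "dz": 0, "ax": 0, "ay": 0, "az": 0, "grip": 1},
  {"dx": 0.3, "dy": 0, "dz": 0, "ax": 0, "ay": 0, "az": 0, "grip": 1},
  {"dx": 0, "dy": -0.6, "dz": 0, "ax": 0, "ay": 0, "az": 0, "grip": 1},
  {"dx": 0, "dy": -0.6, "dz": 0, "ax": 0, "ay": 0, "az": 0, "grip": 1},
  {"dx": 0, "dy": -0.6, "dz": 0, "ax": 0, "ay": 0, "az": 0, "grip": 1},
  {"dx": 0, "dy": -0.6, "dz": 0, "ax": 0, "ay": 0, "az": 0, "grip": 1},
  {"dx": 0, "dy": -0.6, "dz": 0, "ax": 0, "ay": 0, "az": 0, "grip": 1},
  {"dx": 0, "dy": -0.6, "dz": 0, "ax": 0, "ay": 0, "az": 0, "grip": 1},
  {"dx": 0, "dy": -0.4, "dz": 0, "ax": 0, "ay": 0, "az": 0, "grip": 1},
  {"dx": 0, "dy": 0, "dz": 0, "ax": 0, "ay": 0, "az": 0, "grip": 1},
  {"dx": 0, "dy": 0, "dz": 0, "ax": 0, "ay": 0, "az": 0, "grip": 1},
])

```text
time: 21.28
eef_pos: [530.7, 41.6, 203.1]
tool_rot: [180.0, 0.2, -167.4]
force: [0.1, 0.9, -0.9]
grip_width: 85.3
gripper_force: 0.0
```

```bash
python3 - <<'E'
from h import *
import pickle
st(); go(*jig(17,-150),202,192.72)
c=camera('top'); pickle.dump(c,open('t2.pkl','wb')); cv2.imwrite('pics/t2.png',cv2.resize(c['color'][190:330,195:495],None,fx=2.66,fy=2.66,interpolation=cv2.INTER_CUBIC))
E
```

```text
21.2833 [530.7  41.6 203.1] [ 1.7999e+02  1.6000e-01 -1.6743e+02] F [ 0.1  0.9 -0.9] g 85.3 0.0 j [  4.  27. -13.  50.   0.  -8.]
turn [ 0.    0.03 -0.03] shift [-1.445 -0.024  0.027] d [56.6 11.8 -1.1]
```

Call:
play_rows([
  {"dx": -0.4, "dy": 0, "dz": 0.03, "ax": 0, "ay": 0, "az": 0, "grip": 1},
  {"dx": -0.4, "dy": 0, "dz": 0, "ax": 0, "ay": 0, "az": 0, "grip": 1},
  {"dx": -0.4, "dy": 0, "dz": 0, "ax": 0, "ay": 0, "az": 0, "grip": 1},
  {"dx": -0.24, "dy": 0, "dz": 0, "ax": 0, "ay": 0, "az": 0, "grip": 1},
  {"dx": 0, "dy": 0.12, "dz": 0, "ax": 0, "ay": 0, "az": 0, "grip": 1},
  {"dx": 0, "dy": 0.1, "dz": 0, "ax": 0, "ay": 0, "az": 0, "grip": 1},
  {"dx": 0, "dy": 0, "dz": 0, "ax": 0, "ay": 0, "az": 0, "grip": 1},
  {"dx": 0, "dy": 0, "dz": 0, "ax": 0, "ay": 0, "az": 0, "grip": 1},
])

```text
time: 22.0
eef_pos: [583.3, 64.3, 201.6]
tool_rot: [180.0, -0.0, -167.2]
force: [-0.4, -0.0, -0.7]
grip_width: 85.4
gripper_force: 0.0
```

Call:
play_rows([
  {"dx": 0, "dy": 0.05, "dz": 0, "ax": 0, "ay": 0, "az": 0, "grip": 1},
  {"dx": 0, "dy": 0.03, "dz": 0, "ax": 0, "ay": 0, "az": 0, "grip": 1},
  {"dx": 0, "dy": 0, "dz": 0, "ax": 0, "ay": 0, "az": 0, "grip": 1},
])

```text
time: 22.25
eef_pos: [583.3, 66.8, 202.0]
tool_rot: [-180.0, 0.1, -167.3]
force: [-0.7, -0.4, -0.7]
grip_width: 85.4
gripper_force: 0.0
```

Call:
play_rows([
  {"dx": 0, "dy": 0.05, "dz": 0, "ax": 0, "ay": 0, "az": 0, "grip": 1},
  {"dx": 0, "dy": 0.02, "dz": 0, "ax": 0, "ay": 0, "az": 0, "grip": 1},
  {"dx": 0, "dy": 0, "dz": 0, "ax": 0, "ay": 0, "az": 0, "grip": 1},
])

```text
time: 22.5
eef_pos: [583.1, 68.5, 202.0]
tool_rot: [-179.8, 0.1, -167.4]
force: [0.7, -5.4, 0.5]
grip_width: 85.2
gripper_force: 2.4
```

Call:
play_rows([
  {"dx": 0, "dy": 0.05, "dz": 0, "ax": 0, "ay": 0, "az": 0, "grip": 1},
  {"dx": 0, "dy": 0, "dz": 0, "ax": 0, "ay": 0, "az": 0, "grip": 1},
  {"dx": 0, "dy": 0, "dz": 0, "ax": 0, "ay": 0, "az": 0, "grip": 1},
])

```text
time: 22.75
eef_pos: [582.9, 69.2, 202.1]
tool_rot: [-179.7, 0.1, -167.4]
force: [0.7, -9.7, 1.6]
grip_width: 85.1
gripper_force: 4.7
```

Call:
play_rows([
  {"dx": 0, "dy": 0.05, "dz": 0, "ax": 0, "ay": 0, "az": 0, "grip": 1},
  {"dx": 0, "dy": 0, "dz": 0, "ax": 0, "ay": 0, "az": 0, "grip": 1},
  {"dx": 0, "dy": 0, "dz": 0, "ax": 0, "ay": 0, "az": 0, "grip": 1},
])

```text
time: 23.0
eef_pos: [582.7, 69.8, 202.3]
tool_rot: [-179.5, 0.1, -167.5]
force: [1.4, -13.9, 3.0]
grip_width: 85.5
gripper_force: 7.0
```

Call:
play_rows([
  {"dx": 0, "dy": -0.4, "dz": 0, "ax": 0, "ay": 0, "az": 0, "grip": 1},
  {"dx": 0, "dy": 0, "dz": -0.5, "ax": 0, "ay": 0, "az": 0, "grip": 1},
  {"dx": 0, "dy": 0, "dz": -0.7, "ax": 0, "ay": 0, "az": 0, "grip": 1},
  {"dx": 0, "dy": 0, "dz": -0.7, "ax": 0, "ay": 0, "az": 0, "grip": 1},
  {"dx": 0, "dy": 0, "dz": -0.7, "ax": 0, "ay": 0, "az": 0, "grip": 1},
  {"dx": 0, "dy": 0, "dz": -0.7, "ax": 0, "ay": 0, "az": 0.9, "grip": 1},
  {"dx": 0, "dy": 0, "dz": -0.7, "ax": 0, "ay": 0, "az": 0.9, "grip": 1},
  {"dx": 0, "dy": 0, "dz": -0.7, "ax": 0, "ay": 0, "az": 0.9, "grip": 1},
  {"dx": 0, "dy": 0, "dz": 0, "ax": 0, "ay": 0, "az": 0.9, "grip": 1},
  {"dx": 0, "dy": 0, "dz": 0, "ax": 0, "ay": 0, "az": 0.9, "grip": 1},
  {"dx": 0, "dy": 0, "dz": 0, "ax": 0, "ay": 0, "az": 0.9, "grip": 1},
  {"dx": 0, "dy": 0, "dz": 0, "ax": 0, "ay": 0, "az": 0.9, "grip": 1},
])

```text
time: 24.0
eef_pos: [585.3, 57.9, 390.1]
tool_rot: [179.9, 0.1, 163.6]
force: [-0.5, 0.6, 0.7]
grip_width: 85.2
gripper_force: 0.0
```

Call:
play_rows([
  {"dx": 0, "dy": 0, "dz": 0, "ax": 0, "ay": 0, "az": 0.9, "grip": 1},
  {"dx": 0, "dy": 0, "dz": 0, "ax": 0, "ay": 0, "az": 0.9, "grip": 1},
  {"dx": 0, "dy": 0, "dz": 0, "ax": 0, "ay": 0, "az": 0.9, "grip": 1},
  {"dx": 0, "dy": 0, "dz": 0, "ax": 0, "ay": 0, "az": 0.9, "grip": 1},
  {"dx": 0, "dy": 0, "dz": 0, "ax": 0, "ay": 0, "az": 0.9, "grip": 1},
  {"dx": 0, "dy": 0, "dz": 0, "ax": 0, "ay": 0, "az": 0.9, "grip": 1},
  {"dx": 0, "dy": 0, "dz": 0, "ax": 0, "ay": 0, "az": 0.9, "grip": 1},
  {"dx": 0, "dy": 0, "dz": 0, "ax": 0, "ay": 0, "az": 0.9, "grip": 1},
  {"dx": 0, "dy": 0, "dz": 0, "ax": 0, "ay": 0, "az": 0.9, "grip": 1},
  {"dx": 0, "dy": 0, "dz": 0, "ax": 0, "ay": 0, "az": 0.9, "grip": 1},
  {"dx": 0, "dy": 0, "dz": 0, "ax": 0, "ay": 0, "az": 0.9, "grip": 1},
  {"dx": 0, "dy": 0, "dz": 0, "ax": 0, "ay": 0, "az": 0.9, "grip": 1},
])

```text
time: 25.0
eef_pos: [585.3, 58.0, 389.7]
tool_rot: [179.9, -0.1, 114.1]
force: [-0.1, 0.0, 1.0]
grip_width: 85.3
gripper_force: 0.0
```

Call:
play_rows([
  {"dx": 0, "dy": 0, "dz": 0, "ax": 0, "ay": 0, "az": 0.9, "grip": 1},
  {"dx": 0, "dy": 0, "dz": 0, "ax": 0, "ay": 0, "az": 0.9, "grip": 1},
  {"dx": 0, "dy": 0, "dz": 0, "ax": 0, "ay": 0, "az": 0.9, "grip": 1},
  {"dx": 0, "dy": 0, "dz": 0, "ax": 0, "ay": 0, "az": 0.9, "grip": 1},
  {"dx": 0, "dy": 0, "dz": 0, "ax": 0, "ay": 0, "az": 0.9, "grip": 1},
  {"dx": 0, "dy": 0, "dz": 0, "ax": 0, "ay": 0, "az": 0.9, "grip": 1},
  {"dx": -0.4, "dy": -0.1, "dz": 0, "ax": 0, "ay": 0, "az": 0, "grip": 1},
  {"dx": -0.6, "dy": -0.1, "dz": 0, "ax": 0, "ay": 0, "az": 0, "grip": 1},
  {"dx": -0.6, "dy": -0.1, "dz": 0, "ax": 0, "ay": 0, "az": 0, "grip": 1},
  {"dx": -0.6, "dy": -0.1, "dz": 0, "ax": 0, "ay": 0, "az": 0, "grip": 1},
  {"dx": -0.6, "dy": -0.1, "dz": 0, "ax": 0, "ay": 0, "az": 0, "grip": 1},
  {"dx": -0.6, "dy": -0.1, "dz": 0, "ax": 0, "ay": 0, "az": 0, "grip": 1},
])

```text
time: 26.0
eef_pos: [560.0, -78.9, 389.7]
tool_rot: [179.9, -0.1, 89.6]
force: [0.6, 0.2, -0.3]
grip_width: 85.1
gripper_force: 0.0
```

Call:
play_rows([
  {"dx": -0.6, "dy": -0.1, "dz": 0, "ax": 0, "ay": 0, "az": 0, "grip": 1},
  {"dx": -0.6, "dy": -0.1, "dz": 0, "ax": 0, "ay": 0, "az": 0, "grip": 1},
  {"dx": -0.6, "dy": -0.1, "dz": 0, "ax": 0, "ay": 0, "az": 0, "grip": 1},
  {"dx": -0.6, "dy": -0.1, "dz": 0, "ax": 0, "ay": 0, "az": 0, "grip": 1},
  {"dx": -0.6, "dy": -0.1, "dz": 0, "ax": 0, "ay": 0, "az": 0, "grip": 1},
  {"dx": -0.6, "dy": -0.1, "dz": 0, "ax": 0, "ay": 0, "az": 0, "grip": 1},
  {"dx": 0, "dy": 0, "dz": 0, "ax": 0, "ay": 0, "az": 0, "grip": 1},
  {"dx": 0, "dy": 0, "dz": 0, "ax": 0, "ay": 0, "az": 0, "grip": 1},
  {"dx": 0, "dy": 0, "dz": 0, "ax": 0, "ay": 0, "az": 0, "grip": 1},
])

```text
time: 26.75
eef_pos: [535.3, -221.6, 389.5]
tool_rot: [179.9, -0.1, 89.6]
force: [0.5, -0.2, -0.2]
grip_width: 85.3
gripper_force: 0.0
```

```bash
cat > nuts.py <<'E'
from h import *
import pickle,sys
from scipy.optimize import minimize
def fit(c,p0,zb=3):
    im=c['color'].astype(int); m=(im.max(2)<70).astype(np.uint8)
    def hull(p):
        a=np.radians(p[2]); e=[(sx*18*np.cos(a)-sy*9*np.sin(a)+p[0], sx*18*np.sin(a)+sy*9*np.cos(a)+p[1],z) for sx in(-1,1) for sy in(-1,1) for z in(zb+51,zb+78)]
        return cv2.convexHull(proj(c,e).astype(np.float32))
    h=hull(p0)[:,0]; u0=(h.min(0)-25).astype(int); u1=(h.max(0)+25).astype(int)
    u0=np.maximum(u0,0); sub=m[u0[1]:u1[1],u0[0]:u1[0]]*255
    S=6; big=cv2.resize(sub,None,fx=S,fy=S,interpolation=cv2.INTER_LINEAR)>127
    def cost(p):
        q=np.zeros(big.shape,np.uint8); cv2.fillConvexPoly(q,np.round(((hull(p)[:,0]-u0+.5)*S)*16).astype(np.int32),1,shift=4)
        return (q.astype(bool)^big).sum()/S/S
    best=min((minimize(cost,[p0[0]+a,p0[1]+b,p0[2]+y],method='Nelder-Mead',options=dict(initial_simplex=np.array([p0,]*4)+np.array([[a,b,y],[a+8,b,y],[a,b+8,y],[a,b,y+10]]))) for a in(-4,4) for b in(-4,4) for y in (-6,6)),key=lambda r:r.fun)
    return best.x.round(2),round(best.fun,1),int(sub.sum()/255),h.mean(0).round()
E
python3 - <<'E'
from nuts import *
st(); c=wrist(); pickle.dump(c,open('wN.pkl','wb')); cv2.imwrite('pics/wN.png',c['color'])
for p in [(640,-84,-24),(570,-157,-2),(510,-78,-26),(435,-154,-32)]: print(fit(c,p))
E
```

```text
26.75 [ 535.3 -221.6  389.5] [ 1.7992e+02 -8.0000e-02  8.9550e+01] F [ 0.5 -0.2 -0.2] g 85.3 0.0 j [-23.  23.  11.  78.   0.  68.]
(array([638.53, -86.43, -25.66]), np.float64(360.6), 1956, array([457.,  43.], dtype=float32))
(array([ 565.74, -160.23,   -3.75]), np.float64(179.0), 1023, array([354., 145.], dtype=float32))
(array([510.16, -80.33, -29.61]), np.float64(675.5), 1193, array([280.,  35.], dtype=float32))
(array([ 435.15, -155.92,  -28.13]), np.float64(197.3), 1386, array([189., 143.], dtype=float32))
```

View pics/wN.png

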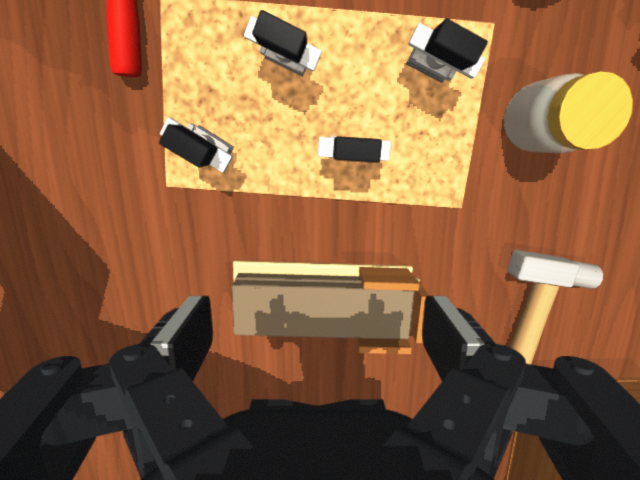

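```bash
sed -i 's/def fit(c,p0,zb=3):/def fit(c,p0,zb=3,T=45):/; s/max(2)<70/max(2)<T/' nuts.py
python3 - <<'E'
from nuts import *
c=pickle.load(open('wN.pkl','rb'))
print(c['color'][150,357],c['color'][143,190],c['color'][172,350],c['color'][70,430])
for T in (45,58):
  for p in [(640,-84,-24),(568,-157,-2),(510,-79,-26),(435,-154,-30)]: print(T,fit(c,p,T=T))
E
```

```text
[51 49 51] [45 45 45] [ 79 133 191] [81 86 90]
45 (array([637.16, -88.37,  -8.9 ]), np.float64(1309.6), 837, array([457.,  43.], dtype=float32))
45 (array([ 486.37, -161.59,   33.11]), np.float64(76.2), 79, array([351., 145.], dtype=float32))
45 (array([510.76, -90.35,  -0.93]), np.float64(1362.0), 430, array([281.,  36.], dtype=float32))
45 (array([ 435.34, -155.78,  -25.95]), np.float64(588.1), 977, array([189., 143.], dtype=float32))
58 (array([638.43, -86.57, -24.94]), np.float64(325.0), 1853, array([457.,  43.], dtype=float32))
58 (array([ 5.6583e+02, -1.6022e+02, -4.2000e-01]), np.float64(215.6), 979, array([351., 145.], dtype=float32))
58 (array([509.74, -82.62, -37.98]), np.float64(1284.7), 549, array([281.,  36.], dtype=float32))
58 (array([ 435.02, -155.81,  -27.19]), np.float64(222.7), 1357, array([189., 143.], dtype=float32))
```

```bash
python3 - <<'E'
from nuts import *
c=pickle.load(open('wN.pkl','rb'))
for T in (80,):
  for p in [(640,-84,-24),(568,-157,-2),(510,-79,-26),(435,-154,-30)]: print(T,fit(c,p,T=T))
v=cv2.resize(c['color'][0:190,150:500],None,fx=2.2,fy=2.2,interpolation=cv2.INTER_CUBIC)
im=v.copy()
for p in [(638.5,-86.5,-25.5),(565.7,-160.2,-2.5),(510.2,-80.3,-29.6),(435.1,-155.9,-28)]:
    a=np.radians(p[2])
    for z,L,w,col in ((81,18,9,(0,0,255)),(53,30,8,(0,255,0))):
        e=[(sx*L*np.cos(a)-sy*w*np.sin(a)+p[0], sx*L*np.sin(a)+sy*w*np.cos(a)+p[1],z) for sx,sy in((-1,-1),(-1,1),(1,1),(1,-1))]
        q=(proj(c,e)-[150,0])*2.2; cv2.polylines(im,[q.astype(np.int32)],True,col,1)
cv2.imwrite('pics/wN2.png',im)
E
```

```text
80 (array([637.74, -86.18, -25.12]), np.float64(417.2), 2059, array([457.,  43.], dtype=float32))
80 (array([ 565.91, -160.23,   -3.88]), np.float64(162.9), 1040, array([351., 145.], dtype=float32))
80 (array([510.  , -80.43, -26.86]), np.float64(212.3), 1670, array([281.,  36.], dtype=float32))
80 (array([ 434.96, -155.75,  -29.02]), np.float64(184.7), 1407, array([189., 143.], dtype=float32))
```

View pics/wN2.png

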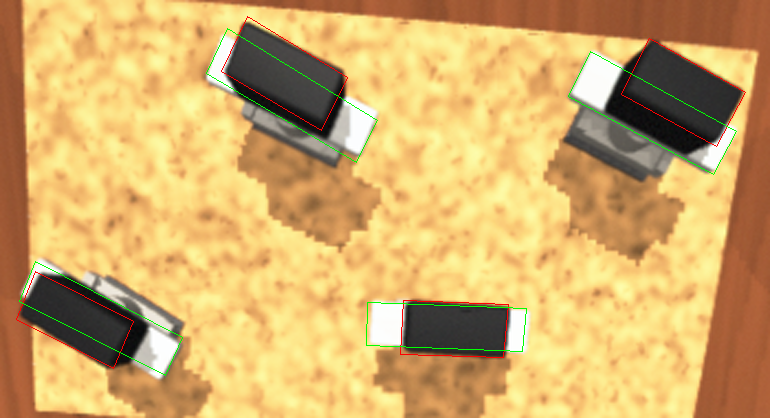

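Call:
play_rows([
  {"dx": 0, "dy": 0, "dz": 0, "ax": 0, "ay": 0, "az": -0.953, "grip": 0.6},
  {"dx": 0, "dy": 0, "dz": 0, "ax": 0, "ay": 0, "az": -0.953, "grip": 0.6},
  {"dx": 0, "dy": 0, "dz": 0, "ax": 0, "ay": 0, "az": -0.953, "grip": 0.6},
  {"dx": 0, "dy": 0, "dz": 0, "ax": 0, "ay": 0, "az": -0.953, "grip": 0.6},
  {"dx": 0, "dy": 0, "dz": 0, "ax": 0, "ay": 0, "az": -0.953, "grip": 0.6},
  {"dx": 0, "dy": 0, "dz": 0, "ax": 0, "ay": 0, "az": -0.953, "grip": 0.6},
  {"dx": 0, "dy": 0, "dz": 0, "ax": 0, "ay": 0, "az": -0.953, "grip": 0.6},
  {"dx": 0, "dy": 0, "dz": 0, "ax": 0, "ay": 0, "az": -0.953, "grip": 0.6},
  {"dx": 0, "dy": 0, "dz": 0, "ax": 0, "ay": 0, "az": -0.953, "grip": 0.6},
  {"dx": 0, "dy": 0, "dz": 0, "ax": 0, "ay": 0, "az": -0.953, "grip": 0.6},
  {"dx": 0, "dy": 0, "dz": 0, "ax": 0, "ay": 0, "az": -0.953, "grip": 0.6},
  {"dx": 0, "dy": 0, "dz": 0, "ax": 0, "ay": 0, "az": -0.953, "grip": 0.6},
])

```text
time: 27.8
eef_pos: [535.7, -220.4, 389.8]
tool_rot: [179.9, 0.0, 142.3]
force: [-0.1, -0.1, 0.0]
grip_width: 51.1
gripper_force: 0.0
```

Call:
play_rows([
  {"dx": 0, "dy": 0, "dz": 0, "ax": 0, "ay": 0, "az": -0.953, "grip": 0.6},
  {"dx": 0, "dy": 0, "dz": 0, "ax": 0, "ay": 0, "az": -0.953, "grip": 0.6},
  {"dx": 0, "dy": 0, "dz": 0, "ax": 0, "ay": 0, "az": -0.953, "grip": 0.6},
  {"dx": 0, "dy": 0, "dz": 0, "ax": 0, "ay": 0, "az": -0.953, "grip": 0.6},
  {"dx": 0, "dy": 0, "dz": 0, "ax": 0, "ay": 0, "az": -0.953, "grip": 0.6},
  {"dx": 0, "dy": 0, "dz": 0, "ax": 0, "ay": 0, "az": -0.953, "grip": 0.6},
  {"dx": 0, "dy": 0, "dz": 0, "ax": 0, "ay": 0, "az": -0.953, "grip": 0.6},
  {"dx": 0, "dy": 0, "dz": 0, "ax": 0, "ay": 0, "az": -0.953, "grip": 0.6},
  {"dx": -0.34, "dy": 0.78, "dz": 0, "ax": 0, "ay": 0, "az": 0, "grip": 0.6},
  {"dx": -0.34, "dy": 0.79, "dz": 0, "ax": 0, "ay": 0, "az": 0, "grip": 0.6},
  {"dx": 0, "dy": 0, "dz": 0.7, "ax": 0, "ay": 0, "az": 0, "grip": 0.6},
])

```text
time: 28.72
eef_pos: [569.6, -155.5, 367.3]
tool_rot: [180.0, 0.8, 177.3]
force: [1.1, -1.5, 0.0]
grip_width: 51.5
gripper_force: 0.0
```

Call:
play_rows([
  {"dx": 0, "dy": 0, "dz": 0.7, "ax": 0, "ay": 0, "az": 0, "grip": 0.6},
  {"dx": 0, "dy": 0, "dz": 0.7, "ax": 0, "ay": 0, "az": 0, "grip": 0.6},
  {"dx": 0, "dy": 0, "dz": 0.5, "ax": 0, "ay": 0, "az": 0, "grip": 0.6},
  {"dx": 0, "dy": 0, "dz": 0, "ax": 0, "ay": 0, "az": 0, "grip": 0.6},
  {"dx": 0, "dy": 0, "dz": 0, "ax": 0, "ay": 0, "az": 0, "grip": 0.6},
])

```text
time: 29.13
eef_pos: [565.7, -159.3, 284.9]
tool_rot: [179.9, -0.1, 177.0]
force: [0.5, -0.5, 0.7]
grip_width: 51.3
gripper_force: 0.0
```

```bash
python3 - <<'E'
from h import *
st(); go(565.8,-160.2,229,177)
E
```

```text
29.1333 [ 565.7 -159.3  284.9] [ 1.7993e+02 -9.0000e-02  1.7703e+02] F [ 0.5 -0.5  0.7] g 51.3 0.0 j [-16.  28.   3.  65.   0. -13.]
turn [ 0.02 -0.02  0.01] shift [-0.004 -0.021  1.398] d [  0.1  -0.9 -55.9]
```

Descend, grip, lift straight up.

Call:
play_rows([
  {"dx": 0, "dy": -0.02, "dz": 0.4, "ax": 0, "ay": 0, "az": 0, "grip": 0.6},
  {"dx": 0, "dy": 0, "dz": 0.4, "ax": 0, "ay": 0, "az": 0, "grip": 0.6},
  {"dx": 0, "dy": 0, "dz": 0.4, "ax": 0, "ay": 0, "az": 0, "grip": 0.6},
  {"dx": 0, "dy": 0, "dz": 0.2, "ax": 0, "ay": 0, "az": 0, "grip": 0.6},
  {"dx": 0, "dy": 0, "dz": 0, "ax": 0, "ay": 0, "az": 0, "grip": 0.6},
  {"dx": 0, "dy": 0, "dz": 0, "ax": 0, "ay": 0, "az": 0, "grip": 0.4},
  {"dx": 0, "dy": 0, "dz": 0, "ax": 0, "ay": 0, "az": 0, "grip": 0.25},
  {"dx": 0, "dy": 0, "dz": 0, "ax": 0, "ay": 0, "az": 0, "grip": 0.1},
  {"dx": 0, "dy": 0, "dz": 0, "ax": 0, "ay": 0, "az": 0, "grip": 0.1},
  {"dx": 0, "dy": 0, "dz": 0, "ax": 0, "ay": 0, "az": 0, "grip": 0.1},
  {"dx": 0, "dy": 0, "dz": 0, "ax": 0, "ay": 0, "az": 0, "grip": 0.1},
], grip_force=60)

```text
time: 30.05
eef_pos: [566.6, -161.6, 230.7]
tool_rot: [-180.0, 0.2, 176.9]
force: [1.9, 0.1, 1.1]
grip_width: 16.8
gripper_force: 62.1
```

Call:
play_rows([
  {"dx": 0, "dy": 0, "dz": 0, "ax": 0, "ay": 0, "az": 0, "grip": 0.1},
])

```text
time: 30.13
eef_pos: [566.5, -161.6, 230.5]
tool_rot: [-180.0, 0.2, 176.9]
force: [1.1, 0.4, 1.0]
grip_width: 16.8
gripper_force: 62.1
```

Call:
play_rows([
  {"dx": 0, "dy": 0, "dz": -0.2, "ax": 0, "ay": 0, "az": 0, "grip": 0.1},
  {"dx": 0, "dy": 0, "dz": -0.4, "ax": 0, "ay": 0, "az": 0, "grip": 0.1},
  {"dx": 0, "dy": 0, "dz": -0.6, "ax": 0, "ay": 0, "az": 0, "grip": 0.1},
  {"dx": 0, "dy": 0, "dz": -0.6, "ax": 0, "ay": 0, "az": 0, "grip": 0.1},
  {"dx": 0, "dy": 0, "dz": -0.6, "ax": 0, "ay": 0, "az": 0, "grip": 0.1},
  {"dx": 0, "dy": 0, "dz": -0.2, "ax": 0, "ay": 0, "az": 0, "grip": 0.1},
  {"dx": 0, "dy": 0, "dz": 0, "ax": 0, "ay": 0, "az": 0, "grip": 0.1},
])

```text
time: 30.72
eef_pos: [566.3, -161.7, 336.2]
tool_rot: [-180.0, 0.3, 176.9]
force: [0.3, 0.0, -2.1]
grip_width: 17.1
gripper_force: 61.8
```

```bash
python3 - <<'E'
from h import *
st(); go(*jig(-45,0),325,102.72)
E
```

```text
30.7167 [ 566.3 -161.7  336.2] [-179.96    0.31  176.92] F [ 0.3  0.  -2.1] g 17.1 61.8 j [-16.  26.   7.  71.   0. -13.]
turn [ 0.04  0.06 16.19] shift [8.879 0.146 0.279] d [-72.5 347.7 -11.2]
```

Call:
play_rows([
  {"dx": 0, "dy": 0, "dz": 0, "ax": 0, "ay": 0, "az": 0.952, "grip": 0.1},
  {"dx": 0, "dy": 0, "dz": 0, "ax": 0, "ay": 0, "az": 0.952, "grip": 0.1},
  {"dx": 0, "dy": 0, "dz": 0, "ax": 0, "ay": 0, "az": 0.952, "grip": 0.1},
  {"dx": 0, "dy": 0, "dz": 0, "ax": 0, "ay": 0, "az": 0.952, "grip": 0.1},
  {"dx": 0, "dy": 0, "dz": 0, "ax": 0, "ay": 0, "az": 0.952, "grip": 0.1},
  {"dx": 0, "dy": 0, "dz": 0, "ax": 0, "ay": 0, "az": 0.952, "grip": 0.1},
  {"dx": 0, "dy": 0, "dz": 0, "ax": 0, "ay": 0, "az": 0.952, "grip": 0.1},
  {"dx": 0, "dy": 0, "dz": 0, "ax": 0, "ay": 0, "az": 0.952, "grip": 0.1},
  {"dx": 0, "dy": 0, "dz": 0, "ax": 0, "ay": 0, "az": 0.952, "grip": 0.1},
  {"dx": 0, "dy": 0, "dz": 0, "ax": 0, "ay": 0, "az": 0.952, "grip": 0.1},
  {"dx": 0, "dy": 0, "dz": 0, "ax": 0, "ay": 0, "az": 0.952, "grip": 0.1},
  {"dx": 0, "dy": 0, "dz": 0, "ax": 0, "ay": 0, "az": 0.952, "grip": 0.1},
])

```text
time: 31.72
eef_pos: [565.0, -161.3, 331.1]
tool_rot: [-179.9, -0.2, 124.3]
force: [0.8, 0.2, -0.6]
grip_width: 16.9
gripper_force: 61.7
```

Call:
play_rows([
  {"dx": 0, "dy": 0, "dz": 0, "ax": 0, "ay": 0, "az": 0.952, "grip": 0.1},
  {"dx": 0, "dy": 0, "dz": 0, "ax": 0, "ay": 0, "az": 0.952, "grip": 0.1},
  {"dx": 0, "dy": 0, "dz": 0, "ax": 0, "ay": 0, "az": 0.952, "grip": 0.1},
  {"dx": 0, "dy": 0, "dz": 0, "ax": 0, "ay": 0, "az": 0.952, "grip": 0.1},
  {"dx": 0, "dy": 0, "dz": 0, "ax": 0, "ay": 0, "az": 0.952, "grip": 0.1},
  {"dx": 0.4, "dy": 0, "dz": 0, "ax": 0, "ay": 0, "az": 0, "grip": 0.1},
  {"dx": 0.65, "dy": 0.02, "dz": 0, "ax": 0, "ay": 0, "az": 0, "grip": 0.1},
  {"dx": 0.65, "dy": 0.02, "dz": 0, "ax": 0, "ay": 0, "az": 0, "grip": 0.1},
  {"dx": 0.65, "dy": 0.02, "dz": 0, "ax": 0, "ay": 0, "az": 0, "grip": 0.1},
  {"dx": 0.65, "dy": 0.02, "dz": 0, "ax": 0, "ay": 0, "az": 0, "grip": 0.1},
  {"dx": 0.65, "dy": 0.02, "dz": 0, "ax": 0, "ay": 0, "az": 0, "grip": 0.1},
  {"dx": 0.65, "dy": 0.02, "dz": 0, "ax": 0, "ay": 0, "az": 0, "grip": 0.1},
])

```text
time: 32.72
eef_pos: [531.1, 9.0, 331.9]
tool_rot: [-179.9, -0.1, 102.8]
force: [0.0, 0.6, -1.2]
grip_width: 16.9
gripper_force: 61.8
```

Call:
play_rows([
  {"dx": 0.65, "dy": 0.02, "dz": 0, "ax": 0, "ay": 0, "az": 0, "grip": 0.1},
  {"dx": 0.65, "dy": 0, "dz": 0, "ax": 0, "ay": 0, "az": 0, "grip": 0.1},
  {"dx": 0.65, "dy": 0, "dz": 0, "ax": 0, "ay": 0, "az": 0, "grip": 0.1},
  {"dx": 0.65, "dy": 0, "dz": 0.2, "ax": 0, "ay": 0, "az": 0, "grip": 0.1},
  {"dx": 0.65, "dy": 0, "dz": 0.2, "ax": 0, "ay": 0, "az": 0, "grip": 0.1},
  {"dx": 0.65, "dy": 0, "dz": 0, "ax": 0, "ay": 0, "az": 0, "grip": 0.1},
  {"dx": 0.4, "dy": 0, "dz": 0, "ax": 0, "ay": 0, "az": 0, "grip": 0.1},
  {"dx": 0, "dy": 0, "dz": 0, "ax": 0, "ay": 0, "az": 0, "grip": 0.1},
  {"dx": 0, "dy": 0, "dz": 0, "ax": 0, "ay": 0, "az": 0, "grip": 0.1},
  {"dx": 0, "dy": 0, "dz": 0, "ax": 0, "ay": 0, "az": 0, "grip": 0.1},
])

```text
time: 33.55
eef_pos: [494.8, 175.0, 316.8]
tool_rot: [-180.0, 0.0, 102.8]
force: [-0.3, 0.5, -2.7]
grip_width: 16.8
gripper_force: 61.7
```

```bash
python3 - <<'E'
from h import *
import pickle
st(); go(*jig(-45,0),325,102.72)
c=wrist(); pickle.dump(c,open('wS.pkl','wb'))
cv2.imwrite('pics/wS.png',cv2.resize(c['color'][0:400,170:470],None,fx=1.5,fy=1.5,interpolation=cv2.INTER_CUBIC))
E
```

```text
33.55 [494.8 175.  316.8] [-1.7995e+02  5.0000e-02  1.0279e+02] F [-0.3  0.5 -2.7] g 16.8 61.7 j [19. 20. -5. 65. -0. 97.]
turn [-0.01  0.01  0.01] shift [ 0.274  0.035 -0.206] d [-1.  11.   8.2]
```

View pics/wS.png

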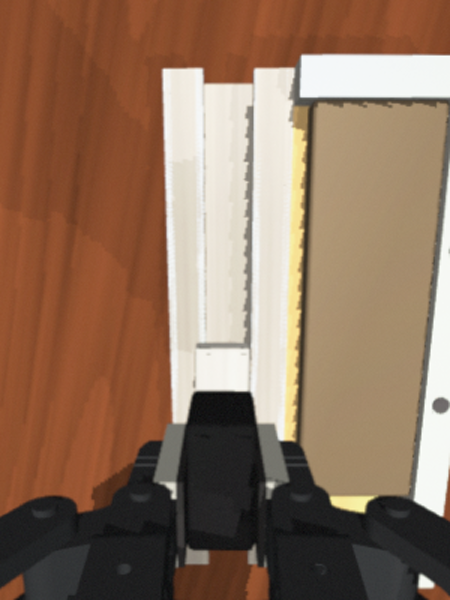

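```bash
python3 - <<'E'
from h import *
import pickle
c=pickle.load(open('wS.pkl','rb')); T=np.array([494.8,175.0,316.8]); A=R.from_euler('xyz',[-179.95,.05,102.79],degrees=True)
def t(u,v,zw):
    return A.inv().apply(onz(c,(170+u/1.5,v/1.5),zw)-T).round(1)
print('bar',t(198,346,139.3),t(249,345,139.3)); print('grip',t(195,393,167.3),t(250,393,167.3))
for v in (90,130,230,320): 
    # numeric profile
    row=c['color'][int(v/1.5)-1:int(v/1.5)+2,295:350].mean((0,2)).round().astype(int); print(v,row.tolist())
for l,r,v in ((203,254,100),(204,252.5,200),(205.5,250.5,320)): a,b=t(l,v,36),t(r,v,36); print(a,b,(a+b)/2)
print('fence', t(300,97,56), t(447,97,56)); print('sole R',t(447,104,52),t(411,494,52),'sole L',t(313,104,52),t(302,494,52))
E
```

```text
bar [ 31.7  -6.7 177.5] [ 32.    7.8 177.5]
grip [ 27.5  -6.3 149.5] [ 27.5   6.6 149.5]
90 [234, 235, 235, 235, 237, 242, 246, 245, 243, 234, 217, 223, 236, 238, 237, 237, 238, 238, 236, 235, 234, 233, 233, 232, 233, 234, 235, 235, 235, 230, 226, 226, 226, 228, 231, 231, 230, 229, 230, 230, 230, 229, 225, 196, 206, 236, 241, 238, 236, 235, 234, 233, 232, 232, 232]
130 [233, 234, 234, 233, 234, 239, 243, 245, 247, 245, 226, 212, 234, 236, 235, 235, 237, 237, 235, 233, 232, 232, 231, 231, 232, 232, 233, 233, 233, 229, 225, 224, 224, 225, 228, 229, 227, 227, 225, 187, 139, 131, 128, 133, 217, 239, 238, 236, 233, 232, 232, 232, 231, 231, 232]
230 [213, 215, 215, 215, 215, 216, 225, 231, 234, 237, 223, 199, 215, 229, 230, 228, 228, 228, 227, 225, 226, 225, 226, 225, 225, 224, 224, 224, 220, 215, 216, 215, 216, 216, 218, 218, 217, 213, 179, 134, 126, 124, 128, 212, 241, 241, 241, 238, 231, 226, 225, 225, 226, 225, 224]
320 [207, 209, 212, 214, 213, 213, 215, 226, 234, 236, 237, 217, 207, 227, 229, 227, 225, 225, 225, 223, 221, 222, 224, 225, 224, 222, 222, 223, 224, 221, 215, 214, 213, 213, 214, 212, 209, 193, 154, 126, 121, 126, 183, 225, 236, 243, 242, 231, 225, 224, 226, 226, 224, 222, 222]
[114.3  -7.7 280.7] [114.3  14.2 280.7] [114.3    3.25 280.7 ]
[ 72.9  -7.6 280.7] [ 72.9  14.2 280.7] [ 72.9   3.3 280.7]
[ 17.9  -7.4 280.8] [ 17.9  14.  280.8] [ 17.9   3.3 280.8]
fence [111.8  31.2 260.7] [112.1  89.6 260.6]
sole R [110.2  91.4 264.6] [-66.2  93.5 264.8] sole L [110.   37.1 264.7] [-66.   39.7 264.8]
```

```bash
sed -i "s/^J=.*/J=dict(x=538.8,y=197.2,yaw=12.79)/" h.py; python3 - <<'E'
from h import *
go(*jig(-45,82),276,102.79)
E
```

```text
turn [-0.    0.01 -0.01] shift [2.357 0.065 1.026] d [-18.3  92.5 -41. ]
```

Call:
play_rows([
  {"dx": 0.6, "dy": 0.065, "dz": 0, "ax": 0, "ay": 0, "az": 0, "grip": 0.1},
  {"dx": 0.6, "dy": 0, "dz": 0, "ax": 0, "ay": 0, "az": 0, "grip": 0.1},
  {"dx": 0.6, "dy": 0, "dz": 0, "ax": 0, "ay": 0, "az": 0, "grip": 0.1},
  {"dx": 0.55, "dy": 0, "dz": 0, "ax": 0, "ay": 0, "az": 0, "grip": 0.1},
  {"dx": 0, "dy": 0, "dz": 0.5, "ax": 0, "ay": 0, "az": 0, "grip": 0.1},
  {"dx": 0, "dy": 0, "dz": 0.5, "ax": 0, "ay": 0, "az": 0, "grip": 0.1},
  {"dx": 0, "dy": 0, "dz": 0, "ax": 0, "ay": 0, "az": 0, "grip": 0.1},
  {"dx": 0, "dy": 0, "dz": 0, "ax": 0, "ay": 0, "az": 0, "grip": 0.1},
  {"dx": 0, "dy": 0, "dz": 0, "ax": 0, "ay": 0, "az": 0, "grip": 0.1},
])

```text
time: 34.35
eef_pos: [477.9, 266.8, 278.4]
tool_rot: [179.9, 0.0, 102.7]
force: [-0.0, 0.7, -1.3]
grip_width: 16.7
gripper_force: 61.7
```

```bash
python3 - <<'E'
from h import *
st();go(*jig(-45,82),276,102.79)
E
```

```text
34.35 [477.9 266.8 278.4] [179.89   0.   102.66] F [-0.   0.7 -1.3] g 16.7 61.7 j [ 29.  24.  -5.  61.  -0. 107.]
turn [ 0.02  0.   -0.03] shift [ 0.015 -0.025  0.06 ] d [-1.1  0.4 -2.4]
```

Call:
play_rows([
  {"dx": 0.01, "dy": -0.025, "dz": 0, "ax": 0.02, "ay": 0, "az": -0.03, "grip": 0.1},
  {"dx": 0, "dy": 0, "dz": 0.2, "ax": 0, "ay": 0, "az": 0, "grip": 0.1},
  {"dx": 0, "dy": 0, "dz": 0.2, "ax": 0, "ay": 0, "az": 0, "grip": 0.1},
  {"dx": 0, "dy": 0, "dz": 0.1, "ax": 0, "ay": 0, "az": 0, "grip": 0.1},
  {"dx": 0, "dy": 0, "dz": 0, "ax": 0, "ay": 0, "az": 0, "grip": 0.1},
  {"dx": 0, "dy": 0, "dz": 0, "ax": 0, "ay": 0, "az": 0, "grip": 0.1},
])

```text
time: 34.85
eef_pos: [475.9, 267.5, 257.0]
tool_rot: [-179.9, 0.0, 102.9]
force: [-0.6, 0.1, -1.5]
grip_width: 16.9
gripper_force: 61.8
```

Call:
play_rows([
  {"dx": 0, "dy": 0, "dz": 0.15, "ax": 0, "ay": 0, "az": 0, "grip": 0.1},
  {"dx": 0, "dy": 0, "dz": 0.1, "ax": 0, "ay": 0, "az": 0, "grip": 0.1},
  {"dx": 0, "dy": 0, "dz": 0, "ax": 0, "ay": 0, "az": 0, "grip": 0.1},
  {"dx": 0, "dy": 0, "dz": 0, "ax": 0, "ay": 0, "az": 0, "grip": 0.1},
])

```text
time: 35.18
eef_pos: [476.0, 267.6, 247.2]
tool_rot: [-179.9, 0.0, 102.9]
force: [-0.8, -0.4, -1.8]
grip_width: 16.6
gripper_force: 61.9
```

```bash
python3 - <<'E'
from h import *
st();go(*jig(-45,82),233.5,102.79)
E
```

```text
35.1833 [476.  267.6 247.2] [-1.7993e+02  2.0000e-02  1.0288e+02] F [-0.8 -0.4 -1.8] g 16.6 61.9 j [ 29.  26.  -7.  57.  -0. 106.]
turn [-0.02  0.01  0.02] shift [-0.014  0.016  0.343] d [  0.8  -0.4 -13.7]
```

Call:
play_rows([
  {"dx": 0, "dy": 0.016, "dz": 0.15, "ax": 0, "ay": 0, "az": 0, "grip": 0.1},
  {"dx": 0, "dy": 0, "dz": 0.15, "ax": 0, "ay": 0, "az": 0, "grip": 0.1},
  {"dx": 0, "dy": 0, "dz": 0, "ax": 0, "ay": 0, "az": 0, "grip": 0.1},
  {"dx": 0, "dy": 0, "dz": 0, "ax": 0, "ay": 0, "az": 0, "grip": 0.1},
])

```text
time: 35.52
eef_pos: [476.7, 267.8, 235.2]
tool_rot: [-179.9, 0.0, 102.9]
force: [0.3, 0.1, -1.7]
grip_width: 17.1
gripper_force: 61.8
```

Call:
play_rows([
  {"dx": 0, "dy": 0, "dz": 0.1, "ax": 0, "ay": 0, "az": 0, "grip": 0.1},
  {"dx": 0, "dy": 0, "dz": 0.1, "ax": 0, "ay": 0, "az": 0, "grip": 0.1},
  {"dx": 0, "dy": 0, "dz": 0, "ax": 0, "ay": 0, "az": 0, "grip": 0.1},
  {"dx": 0, "dy": 0, "dz": 0, "ax": 0, "ay": 0, "az": 0, "grip": 0.1},
])

```text
time: 35.85
eef_pos: [477.1, 267.9, 228.1]
tool_rot: [180.0, -0.0, 102.9]
force: [-0.4, 0.1, 3.0]
grip_width: 16.5
gripper_force: 62.4
```

```bash
python3 - <<'E'
from h import *
st();go(*jig(-45,82),225,102.79)
E
```

```text
35.85 [477.1 267.9 228.1] [ 1.7996e+02 -1.0000e-02  1.0288e+02] F [-0.4  0.1  3. ] g 16.5 62.4 j [ 29.  27.  -9.  54.  -0. 106.]
turn [ 0.01 -0.    0.02] shift [-0.016 -0.012  0.077] d [-0.3 -0.7 -3.1]
```

Call:
play_rows([
  {"dx": 0, "dy": -0.01, "dz": 0.08, "ax": 0, "ay": 0, "az": 0, "grip": 0.1},
  {"dx": 0, "dy": 0, "dz": 0, "ax": 0, "ay": 0, "az": 0, "grip": 0.1},
  {"dx": 0, "dy": 0, "dz": 0, "ax": 0, "ay": 0, "az": 0, "grip": 0.1},
])

```text
time: 36.1
eef_pos: [476.9, 267.9, 225.0]
tool_rot: [179.9, -0.0, 102.9]
force: [0.7, 0.6, 4.5]
grip_width: 16.7
gripper_force: 62.6
```

Call:
play_rows([
  {"dx": 0, "dy": 0, "dz": 0, "ax": 0, "ay": 0, "az": -0.4, "grip": 0.1},
  {"dx": 0, "dy": 0, "dz": 0, "ax": 0, "ay": 0, "az": -0.4, "grip": 0.1},
  {"dx": 0, "dy": 0, "dz": 0, "ax": 0, "ay": 0, "az": -0.4, "grip": 0.1},
  {"dx": 0, "dy": 0, "dz": 0, "ax": 0, "ay": 0, "az": -0.4, "grip": 0.1},
  {"dx": 0, "dy": 0, "dz": 0, "ax": 0, "ay": 0, "az": 0, "grip": 0.1},
])

```text
time: 36.52
eef_pos: [476.6, 267.9, 224.9]
tool_rot: [180.0, -0.0, 110.2]
force: [-0.1, 0.5, 3.3]
grip_width: 16.7
gripper_force: 62.6
```

Call:
play_rows([
  {"dx": 0, "dy": 0, "dz": 0, "ax": 0, "ay": 0, "az": -0.9, "grip": 0.1},
  {"dx": 0, "dy": 0, "dz": 0, "ax": 0, "ay": 0, "az": -0.9, "grip": 0.1},
  {"dx": 0, "dy": 0, "dz": 0, "ax": 0, "ay": 0, "az": -0.9, "grip": 0.1},
  {"dx": 0, "dy": 0, "dz": 0, "ax": 0, "ay": 0, "az": -0.9, "grip": 0.1},
  {"dx": 0, "dy": 0, "dz": 0, "ax": 0, "ay": 0, "az": -0.9, "grip": 0.1},
  {"dx": 0, "dy": 0, "dz": 0, "ax": 0, "ay": 0, "az": -0.9, "grip": 0.1},
  {"dx": 0, "dy": 0, "dz": 0, "ax": 0, "ay": 0, "az": -0.9, "grip": 0.1},
  {"dx": 0, "dy": 0, "dz": 0, "ax": 0, "ay": 0, "az": -0.9, "grip": 0.1},
  {"dx": 0, "dy": 0, "dz": 0, "ax": 0, "ay": 0, "az": -0.9, "grip": 0.1},
  {"dx": 0, "dy": 0, "dz": 0, "ax": 0, "ay": 0, "az": -0.9, "grip": 0.1},
])

```text
time: 37.35
eef_pos: [476.3, 267.7, 224.6]
tool_rot: [-180.0, -0.0, 151.6]
force: [-0.8, 0.1, 3.9]
grip_width: 16.5
gripper_force: 62.6
```

Call:
play_rows([
  {"dx": 0, "dy": 0, "dz": 0, "ax": 0, "ay": 0, "az": -0.9, "grip": 0.1},
  {"dx": 0, "dy": 0, "dz": 0, "ax": 0, "ay": 0, "az": -0.9, "grip": 0.1},
  {"dx": 0, "dy": 0, "dz": 0, "ax": 0, "ay": 0, "az": -0.9, "grip": 0.1},
  {"dx": 0, "dy": 0, "dz": 0, "ax": 0, "ay": 0, "az": -0.9, "grip": 0.1},
  {"dx": 0, "dy": 0, "dz": 0, "ax": 0, "ay": 0, "az": -0.9, "grip": 0.1},
  {"dx": 0, "dy": 0, "dz": 0, "ax": 0, "ay": 0, "az": -0.9, "grip": 0.1},
  {"dx": 0, "dy": 0, "dz": 0, "ax": 0, "ay": 0, "az": -0.9, "grip": 0.1},
  {"dx": 0, "dy": 0, "dz": 0, "ax": 0, "ay": 0, "az": -0.9, "grip": 0.1},
  {"dx": 0, "dy": 0, "dz": 0, "ax": 0, "ay": 0, "az": -0.9, "grip": 0.1},
  {"dx": 0, "dy": 0, "dz": 0, "ax": 0, "ay": 0, "az": -0.9, "grip": 0.1},
  {"dx": 0, "dy": 0, "dz": 0, "ax": 0, "ay": 0, "az": 0, "grip": 0.1},
  {"dx": 0, "dy": 0, "dz": 0, "ax": 0, "ay": 0, "az": 0, "grip": 0.1},
])

```text
time: 38.35
eef_pos: [476.4, 267.7, 224.6]
tool_rot: [-180.0, -0.0, -167.4]
force: [-0.5, -0.3, 4.4]
grip_width: 16.6
gripper_force: 62.6
```

```bash
python3 - <<'E'
from h import *
st();go(*jig(-45,82),232.5,192.79); print(manip.sense()['moment'])
E
```

```text
38.35 [476.4 267.7 224.6] [-1.7999e+02 -1.0000e-02 -1.6741e+02] F [-0.5 -0.3  4.4] g 16.6 62.6 j [29. 27. -9. 54. -0. 17.]
turn [-0.   -0.   -0.04] shift [-0.005 -0.014 -0.197] d [ 0.3 -0.5  7.9]
[-0.09814065  0.00947693 -0.03468049]
```

Call:
play_rows([
  {"dx": 0, "dy": 0, "dz": 0, "ax": 0, "ay": 0, "az": -0.04, "grip": 0.1},
  {"dx": 0, "dy": 0, "dz": -0.1, "ax": 0, "ay": 0, "az": 0, "grip": 0.1},
  {"dx": 0, "dy": 0, "dz": -0.08, "ax": 0, "ay": 0, "az": 0, "grip": 0.1},
  {"dx": 0, "dy": 0, "dz": 0, "ax": 0, "ay": 0, "az": 0, "grip": 0.1},
  {"dx": 0, "dy": 0, "dz": 0, "ax": 0, "ay": 0, "az": 0, "grip": 0.1},
])

```text
time: 38.77
eef_pos: [476.5, 267.7, 231.8]
tool_rot: [-180.0, -0.0, -167.1]
force: [-0.6, -0.4, 1.1]
grip_width: 17.0
gripper_force: 62.3
```

Call:
play_rows([
  {"dx": 0, "dy": 0, "dz": -0.03, "ax": 0, "ay": 0, "az": 0, "grip": 0.1},
  {"dx": 0, "dy": 0, "dz": 0, "ax": 0, "ay": 0, "az": 0, "grip": 0.1},
  {"dx": 0, "dy": 0, "dz": 0, "ax": 0, "ay": 0, "az": 0, "grip": 0.1},
])

```text
time: 39.02
eef_pos: [476.5, 267.7, 232.8]
tool_rot: [-180.0, -0.0, -167.1]
force: [0.9, -0.7, 1.2]
grip_width: 16.6
gripper_force: 62.2
```

Call:
play_rows([
  {"dx": 0, "dy": 0, "dz": -0.05, "ax": 0, "ay": 0, "az": 0, "grip": 0.1},
  {"dx": 0, "dy": 0, "dz": 0, "ax": 0, "ay": 0, "az": 0, "grip": 0.1},
  {"dx": 0, "dy": 0, "dz": 0, "ax": 0, "ay": 0, "az": 0, "grip": 0.1},
])

```text
time: 39.27
eef_pos: [476.4, 267.7, 233.6]
tool_rot: [-180.0, -0.1, -167.1]
force: [3.8, 1.4, -11.1]
grip_width: 16.6
gripper_force: 60.8
```

Call:
play_rows([
  {"dx": 0, "dy": 0, "dz": 0.03, "ax": 0, "ay": 0, "az": 0, "grip": 0.1},
  {"dx": 0, "dy": 0, "dz": 0, "ax": 0, "ay": 0, "az": 0, "grip": 0.2},
  {"dx": 0, "dy": 0, "dz": 0, "ax": 0, "ay": 0, "az": 0, "grip": 0.3},
  {"dx": 0, "dy": 0, "dz": 0, "ax": 0, "ay": 0, "az": 0, "grip": 0.32},
  {"dx": 0, "dy": 0, "dz": 0, "ax": 0, "ay": 0, "az": 0, "grip": 0.32},
  {"dx": 0, "dy": 0, "dz": 0, "ax": 0, "ay": 0, "az": 0, "grip": 0.32},
])

```text
time: 39.77
eef_pos: [476.4, 267.8, 234.2]
tool_rot: [180.0, 0.0, -167.1]
force: [-0.4, 0.5, -0.1]
grip_width: 27.1
gripper_force: 0.0
```

Call:
play_rows([
  {"dx": 0, "dy": 0, "dz": -0.1, "ax": 0, "ay": 0, "az": 0, "grip": 0.32},
  {"dx": 0, "dy": 0, "dz": -0.3, "ax": 0, "ay": 0, "az": 0, "grip": 0.32},
  {"dx": 0, "dy": 0, "dz": -0.6, "ax": 0, "ay": 0, "az": 0, "grip": 0.32},
  {"dx": 0, "dy": 0, "dz": -0.6, "ax": 0, "ay": 0, "az": 0, "grip": 0.32},
  {"dx": 0, "dy": 0, "dz": -0.6, "ax": 0, "ay": 0, "az": 0, "grip": 0.32},
  {"dx": 0, "dy": 0, "dz": 0, "ax": 0, "ay": 0, "az": 0, "grip": 0.32},
])

```text
time: 40.27
eef_pos: [477.8, 268.6, 327.5]
tool_rot: [179.8, 0.5, -167.1]
force: [0.4, 0.5, 0.4]
grip_width: 27.1
gripper_force: 0.0
```

```bash
python3 - <<'E'
from nuts import *
st()
for n in ('top','scene'):
    c=camera(n); pickle.dump(c,open(n+'1.pkl','wb'))
    x,y=jig(-45,82); print(n,(x,y),fit(c,(x,y,12.8),zb=5,T=80), fit(c,(510,-80.4,-27),T=80))
go(510.1,-80.4,310,152)
E
```

```text
40.2667 [477.8 268.6 327.5] [ 179.84    0.52 -167.09] F [0.4 0.5 0.4] g 27.1 0.0 j [29. 21. -1. 67.  0. 16.]
top (np.float64(476.76351920349936), np.float64(267.2033931348003)) (array([484.68, 275.9 ,  13.02]), np.float64(557.2), 722, array([227., 286.], dtype=float32)) (array([510.19, -78.16, -30.61]), np.float64(139.8), 230, array([374., 271.], dtype=float32))
scene (np.float64(476.76351920349936), np.float64(267.2033931348003)) (array([474.26, 266.29,  15.37]), np.float64(777.3), 987, array([429., 318.], dtype=float32)) (array([508.36, -81.96, -26.49]), np.float64(128.0), 279, array([339., 192.], dtype=float32))
turn [0.02 0.03 8.92] shift [-4.825 -7.298  0.332] d [  33.3 -348.3  -13.3]
```

Call:
play_rows([
  {"dx": 0, "dy": 0, "dz": 0, "ax": 0, "ay": 0, "az": 0.892, "grip": 0.4},
  {"dx": 0, "dy": 0, "dz": 0, "ax": 0, "ay": 0, "az": 0.892, "grip": 0.6},
  {"dx": 0, "dy": 0, "dz": 0, "ax": 0, "ay": 0, "az": 0.892, "grip": 0.6},
  {"dx": 0, "dy": 0, "dz": 0, "ax": 0, "ay": 0, "az": 0.892, "grip": 0.6},
  {"dx": 0, "dy": 0, "dz": 0, "ax": 0, "ay": 0, "az": 0.892, "grip": 0.6},
  {"dx": 0, "dy": 0, "dz": 0, "ax": 0, "ay": 0, "az": 0.892, "grip": 0.6},
  {"dx": 0, "dy": 0, "dz": 0, "ax": 0, "ay": 0, "az": 0.892, "grip": 0.6},
  {"dx": 0, "dy": 0, "dz": 0, "ax": 0, "ay": 0, "az": 0.892, "grip": 0.6},
  {"dx": 0, "dy": 0, "dz": 0, "ax": 0, "ay": 0, "az": 0.892, "grip": 0.6},
  {"dx": 0, "dy": 0, "dz": 0, "ax": 0, "ay": 0, "az": 0.892, "grip": 0.6},
])

```text
time: 41.2
eef_pos: [475.9, 267.4, 320.1]
tool_rot: [-179.8, -0.1, 151.8]
force: [0.6, 0.7, 0.2]
grip_width: 50.7
gripper_force: 0.0
```

Call:
play_rows([
  {"dx": -0.371, "dy": -0.561, "dz": 0, "ax": 0, "ay": 0, "az": 0, "grip": 0.6},
  {"dx": -0.371, "dy": -0.561, "dz": 0, "ax": 0, "ay": 0, "az": 0, "grip": 0.6},
  {"dx": -0.371, "dy": -0.561, "dz": 0, "ax": 0, "ay": 0, "az": 0, "grip": 0.6},
  {"dx": -0.371, "dy": -0.561, "dz": 0, "ax": 0, "ay": 0, "az": 0, "grip": 0.6},
  {"dx": -0.371, "dy": -0.561, "dz": 0, "ax": 0, "ay": 0, "az": 0, "grip": 0.6},
  {"dx": -0.371, "dy": -0.561, "dz": 0, "ax": 0, "ay": 0, "az": 0, "grip": 0.6},
  {"dx": -0.371, "dy": -0.561, "dz": 0, "ax": 0, "ay": 0, "az": 0, "grip": 0.6},
  {"dx": -0.371, "dy": -0.561, "dz": 0, "ax": 0, "ay": 0, "az": 0, "grip": 0.6},
  {"dx": -0.371, "dy": -0.561, "dz": 0, "ax": 0, "ay": 0, "az": 0, "grip": 0.6},
  {"dx": -0.371, "dy": -0.561, "dz": 0, "ax": 0, "ay": 0, "az": 0, "grip": 0.6},
  {"dx": -0.371, "dy": -0.561, "dz": 0, "ax": 0, "ay": 0, "az": 0, "grip": 0.6},
  {"dx": -0.371, "dy": -0.561, "dz": 0, "ax": 0, "ay": 0, "az": 0, "grip": 0.6},
])

```text
time: 42.2
eef_pos: [506.7, -54.8, 320.4]
tool_rot: [-179.9, -0.2, 152.0]
force: [0.3, -0.9, -0.9]
grip_width: 51.0
gripper_force: 0.0
```

Call:
play_rows([
  {"dx": -0.371, "dy": -0.561, "dz": 0.3, "ax": 0, "ay": 0, "az": 0, "grip": 0.6},
  {"dx": 0, "dy": 0, "dz": 0.5, "ax": 0, "ay": 0, "az": 0, "grip": 0.6},
  {"dx": 0, "dy": 0, "dz": 0.2, "ax": 0, "ay": 0, "az": 0, "grip": 0.6},
  {"dx": 0, "dy": 0, "dz": 0, "ax": 0, "ay": 0, "az": 0, "grip": 0.6},
  {"dx": 0, "dy": 0, "dz": 0, "ax": 0, "ay": 0, "az": 0, "grip": 0.6},
])

```text
time: 42.62
eef_pos: [509.3, -79.8, 280.7]
tool_rot: [-179.9, -0.2, 152.1]
force: [0.1, 0.2, 0.0]
grip_width: 51.1
gripper_force: 0.0
```

```bash
python3 - <<'E'
from nuts import *
st();go(510.1,-80.4,230,152)
E
```

```text
42.6167 [509.3 -79.8 280.7] [-179.93   -0.19  152.06] F [0.1 0.2 0. ] g 51.1 0.0 j [ -9.  21. -10.  60.   0.  19.]
turn [-0.01 -0.04  0.01] shift [-0.024 -0.004  1.268] d [  0.8  -0.6 -50.7]
```

Call:
play_rows([
  {"dx": -0.02, "dy": 0, "dz": 0.4, "ax": 0, "ay": -0.04, "az": 0, "grip": 0.6},
  {"dx": 0, "dy": 0, "dz": 0.4, "ax": 0, "ay": 0, "az": 0, "grip": 0.6},
  {"dx": 0, "dy": 0, "dz": 0.3, "ax": 0, "ay": 0, "az": 0, "grip": 0.6},
  {"dx": 0, "dy": 0, "dz": 0.17, "ax": 0, "ay": 0, "az": 0, "grip": 0.6},
  {"dx": 0, "dy": 0, "dz": 0, "ax": 0, "ay": 0, "az": 0, "grip": 0.6},
  {"dx": 0, "dy": 0, "dz": 0, "ax": 0, "ay": 0, "az": 0, "grip": 0.4},
  {"dx": 0, "dy": 0, "dz": 0, "ax": 0, "ay": 0, "az": 0, "grip": 0.25},
  {"dx": 0, "dy": 0, "dz": 0, "ax": 0, "ay": 0, "az": 0, "grip": 0.1},
  {"dx": 0, "dy": 0, "dz": 0, "ax": 0, "ay": 0, "az": 0, "grip": 0.1},
  {"dx": 0, "dy": 0, "dz": 0, "ax": 0, "ay": 0, "az": 0, "grip": 0.1},
  {"dx": 0, "dy": 0, "dz": 0, "ax": 0, "ay": 0, "az": 0, "grip": 0.1},
  {"dx": 0, "dy": 0, "dz": 0, "ax": 0, "ay": 0, "az": 0, "grip": 0.1},
])

```text
time: 43.62
eef_pos: [511.3, -80.8, 231.5]
tool_rot: [180.0, 0.3, 152.0]
force: [1.3, 1.4, 0.5]
grip_width: 16.7
gripper_force: 62.9
```

Call:
play_rows([
  {"dx": 0, "dy": 0, "dz": -0.2, "ax": 0, "ay": 0, "az": 0, "grip": 0.1},
  {"dx": 0, "dy": 0, "dz": -0.4, "ax": 0, "ay": 0, "az": 0, "grip": 0.1},
  {"dx": 0, "dy": 0, "dz": -0.6, "ax": 0, "ay": 0, "az": 0, "grip": 0.1},
  {"dx": 0, "dy": 0, "dz": -0.6, "ax": 0, "ay": 0, "az": 0, "grip": 0.1},
  {"dx": 0, "dy": 0, "dz": -0.5, "ax": 0, "ay": 0, "az": 0, "grip": 0.1},
  {"dx": 0, "dy": 0, "dz": 0, "ax": 0, "ay": 0, "az": 0.89, "grip": 0.1},
  {"dx": 0, "dy": 0, "dz": 0, "ax": 0, "ay": 0, "az": 0.89, "grip": 0.1},
  {"dx": 0, "dy": 0, "dz": 0, "ax": 0, "ay": 0, "az": 0.89, "grip": 0.1},
  {"dx": 0, "dy": 0, "dz": 0, "ax": 0, "ay": 0, "az": 0.89, "grip": 0.1},
  {"dx": 0, "dy": 0, "dz": 0, "ax": 0, "ay": 0, "az": 0.89, "grip": 0.1},
  {"dx": 0, "dy": 0, "dz": 0, "ax": 0, "ay": 0, "az": 0.89, "grip": 0.1},
  {"dx": 0, "dy": 0, "dz": 0, "ax": 0, "ay": 0, "az": 0.89, "grip": 0.1},
])

```text
time: 44.62
eef_pos: [509.9, -80.7, 322.7]
tool_rot: [-180.0, 0.1, 123.2]
force: [0.4, 0.1, -1.5]
grip_width: 16.8
gripper_force: 62.5
```

Call:
play_rows([
  {"dx": 0, "dy": 0, "dz": 0, "ax": 0, "ay": 0, "az": 0.89, "grip": 0.1},
  {"dx": 0, "dy": 0, "dz": 0, "ax": 0, "ay": 0, "az": 0.89, "grip": 0.1},
  {"dx": 0, "dy": 0, "dz": 0, "ax": 0, "ay": 0, "az": 0.89, "grip": 0.1},
  {"dx": 0, "dy": 0, "dz": 0, "ax": 0, "ay": 0, "az": 0.89, "grip": 0.1},
  {"dx": 0, "dy": 0, "dz": 0, "ax": 0, "ay": 0, "az": 0.89, "grip": 0.1},
  {"dx": 0, "dy": 0, "dz": 0, "ax": 0, "ay": 0, "az": 0, "grip": 0.1},
  {"dx": 0, "dy": 0, "dz": 0, "ax": 0, "ay": 0, "az": 0, "grip": 0.1},
])

```text
time: 45.2
eef_pos: [510.1, -80.7, 322.7]
tool_rot: [180.0, 0.1, 103.2]
force: [-0.4, 0.0, -1.1]
grip_width: 17.0
gripper_force: 62.5
```

```bash
python3 - <<'E'
from nuts import *
st();go(*jig(-45,34),300,102.79)
E
```

```text
45.2 [510.1 -80.7 322.7] [1.7996e+02 1.1000e-01 1.0316e+02] F [-0.4  0.  -1.1] g 17.0 62.5 j [-9. 18. -6. 66. -0. 68.]
turn [0.01 0.02 0.08] shift [7.467 1.113 0.568] d [-22.7 301.1 -22.7]
```

Call:
play_rows([
  {"dx": 0, "dy": 0, "dz": 0, "ax": 0, "ay": 0, "az": 0.08, "grip": 0.1},
  {"dx": 0.68, "dy": 0.1, "dz": 0, "ax": 0, "ay": 0, "az": 0, "grip": 0.1},
  {"dx": 0.68, "dy": 0.1, "dz": 0, "ax": 0, "ay": 0, "az": 0, "grip": 0.1},
  {"dx": 0.68, "dy": 0.1, "dz": 0, "ax": 0, "ay": 0, "az": 0, "grip": 0.1},
  {"dx": 0.68, "dy": 0.1, "dz": 0, "ax": 0, "ay": 0, "az": 0, "grip": 0.1},
  {"dx": 0.68, "dy": 0.1, "dz": 0, "ax": 0, "ay": 0, "az": 0, "grip": 0.1},
  {"dx": 0.68, "dy": 0.1, "dz": 0, "ax": 0, "ay": 0, "az": 0, "grip": 0.1},
  {"dx": 0.68, "dy": 0.1, "dz": 0, "ax": 0, "ay": 0, "az": 0, "grip": 0.1},
  {"dx": 0.68, "dy": 0.1, "dz": 0, "ax": 0, "ay": 0, "az": 0, "grip": 0.1},
  {"dx": 0.68, "dy": 0.1, "dz": 0, "ax": 0, "ay": 0, "az": 0, "grip": 0.1},
  {"dx": 0.68, "dy": 0.1, "dz": 0, "ax": 0, "ay": 0, "az": 0, "grip": 0.1},
  {"dx": 0.67, "dy": 0.11, "dz": 0, "ax": 0, "ay": 0, "az": 0, "grip": 0.1},
])

```text
time: 46.2
eef_pos: [487.7, 221.9, 322.4]
tool_rot: [179.9, 0.1, 102.8]
force: [0.9, -0.2, -2.0]
grip_width: 16.7
gripper_force: 62.5
```

Call:
play_rows([
  {"dx": 0, "dy": 0, "dz": 0.5, "ax": 0, "ay": 0, "az": 0, "grip": 0.1},
  {"dx": 0, "dy": 0, "dz": 0.5, "ax": 0, "ay": 0, "az": 0, "grip": 0.1},
  {"dx": 0, "dy": 0, "dz": 0.1, "ax": 0, "ay": 0, "az": 0, "grip": 0.1},
  {"dx": 0, "dy": 0, "dz": 0, "ax": 0, "ay": 0, "az": 0, "grip": 0.1},
  {"dx": 0, "dy": 0, "dz": 0, "ax": 0, "ay": 0, "az": 0, "grip": 0.1},
  {"dx": 0, "dy": 0, "dz": 0, "ax": 0, "ay": 0, "az": 0, "grip": 0.1},
])

```text
time: 46.7
eef_pos: [488.8, 220.3, 279.6]
tool_rot: [179.8, 0.1, 102.7]
force: [-0.0, 0.3, -1.5]
grip_width: 16.8
gripper_force: 62.4
```

```bash
python3 - <<'E'
from nuts import *
st();go(*jig(-45,34),234.5,102.79)
E
```

```text
46.7 [488.8 220.3 279.6] [1.7977e+02 1.1000e-01 1.0267e+02] F [-0.   0.3 -1.5] g 16.8 62.4 j [ 24.  23.  -7.  60.  -0. 102.]
turn [ 0.05  0.02 -0.03] shift [ 0.009 -0.035  1.127] d [ -1.5   0.  -45.1]
```

Call:
play_rows([
  {"dx": 0.01, "dy": -0.03, "dz": 0, "ax": 0.05, "ay": 0.02, "az": -0.03, "grip": 0.1},
  {"dx": 0, "dy": 0, "dz": 0.25, "ax": 0, "ay": 0, "az": 0, "grip": 0.1},
  {"dx": 0, "dy": 0, "dz": 0.25, "ax": 0, "ay": 0, "az": 0, "grip": 0.1},
  {"dx": 0, "dy": 0, "dz": 0.08, "ax": 0, "ay": 0, "az": 0, "grip": 0.1},
  {"dx": 0, "dy": 0, "dz": 0, "ax": 0, "ay": 0, "az": 0, "grip": 0.1},
  {"dx": 0, "dy": 0, "dz": 0, "ax": 0, "ay": 0, "az": 0, "grip": 0.1},
])

```text
time: 47.2
eef_pos: [486.9, 220.5, 254.7]
tool_rot: [-179.8, 0.1, 102.8]
force: [0.8, -0.4, -2.2]
grip_width: 16.9
gripper_force: 62.5
```

```bash
python3 - <<'E'
from nuts import *
st();go(*jig(-45,34),234.5,102.79)
E
```

```text
47.2 [486.9 220.5 254.7] [-1.7984e+02  5.0000e-02  1.0283e+02] F [ 0.8 -0.4 -2.2] g 16.9 62.5 j [ 24.  24.  -9.  57.  -0. 102.]
turn [-0.03  0.01  0.01] shift [-0.006  0.011  0.504] d [  0.5  -0.1 -20.2]
```

Call:
play_rows([
  {"dx": 0, "dy": 0.01, "dz": 0.2, "ax": 0, "ay": 0, "az": 0, "grip": 0.1},
  {"dx": 0, "dy": 0, "dz": 0.15, "ax": 0, "ay": 0, "az": 0, "grip": 0.1},
  {"dx": 0, "dy": 0, "dz": 0.1, "ax": 0, "ay": 0, "az": 0, "grip": 0.1},
  {"dx": 0, "dy": 0, "dz": 0, "ax": 0, "ay": 0, "az": 0, "grip": 0.1},
  {"dx": 0, "dy": 0, "dz": 0, "ax": 0, "ay": 0, "az": 0, "grip": 0.1},
])

```text
time: 47.62
eef_pos: [487.1, 220.6, 236.7]
tool_rot: [-179.8, 0.0, 102.8]
force: [-0.3, 0.5, -1.2]
grip_width: 16.8
gripper_force: 62.5
```

Call:
play_rows([
  {"dx": 0, "dy": 0, "dz": 0.1, "ax": 0, "ay": 0, "az": 0, "grip": 0.1},
  {"dx": 0, "dy": 0, "dz": 0.1, "ax": 0, "ay": 0, "az": 0, "grip": 0.1},
  {"dx": 0, "dy": 0, "dz": 0.05, "ax": 0, "ay": 0, "az": 0, "grip": 0.1},
  {"dx": 0, "dy": 0, "dz": 0, "ax": 0, "ay": 0, "az": 0, "grip": 0.1},
  {"dx": 0, "dy": 0, "dz": 0, "ax": 0, "ay": 0, "az": 0, "grip": 0.1},
])

```text
time: 48.03
eef_pos: [487.5, 220.8, 227.6]
tool_rot: [-179.9, 0.0, 102.8]
force: [-1.4, -0.8, 3.8]
grip_width: 16.5
gripper_force: 63.2
```

Call:
play_rows([
  {"dx": 0, "dy": 0, "dz": 0.04, "ax": 0, "ay": 0, "az": 0, "grip": 0.1},
  {"dx": 0, "dy": 0, "dz": 0, "ax": 0, "ay": 0, "az": -0.4, "grip": 0.1},
  {"dx": 0, "dy": 0, "dz": 0, "ax": 0, "ay": 0, "az": -0.9, "grip": 0.1},
  {"dx": 0, "dy": 0, "dz": 0, "ax": 0, "ay": 0, "az": -0.9, "grip": 0.1},
  {"dx": 0, "dy": 0, "dz": 0, "ax": 0, "ay": 0, "az": -0.9, "grip": 0.1},
  {"dx": 0, "dy": 0, "dz": 0, "ax": 0, "ay": 0, "az": -0.9, "grip": 0.1},
  {"dx": 0, "dy": 0, "dz": 0, "ax": 0, "ay": 0, "az": -0.9, "grip": 0.1},
  {"dx": 0, "dy": 0, "dz": 0, "ax": 0, "ay": 0, "az": -0.9, "grip": 0.1},
  {"dx": 0, "dy": 0, "dz": 0, "ax": 0, "ay": 0, "az": -0.9, "grip": 0.1},
  {"dx": 0, "dy": 0, "dz": 0, "ax": 0, "ay": 0, "az": -0.9, "grip": 0.1},
  {"dx": 0, "dy": 0, "dz": 0, "ax": 0, "ay": 0, "az": -0.9, "grip": 0.1},
  {"dx": 0, "dy": 0, "dz": 0, "ax": 0, "ay": 0, "az": -0.9, "grip": 0.1},
])

```text
time: 49.03
eef_pos: [487.7, 220.7, 226.1]
tool_rot: [-180.0, 0.0, 146.1]
force: [-0.3, -0.3, 3.8]
grip_width: 16.5
gripper_force: 63.3
```

Call:
play_rows([
  {"dx": 0, "dy": 0, "dz": 0, "ax": 0, "ay": 0, "az": -0.9, "grip": 0.1},
  {"dx": 0, "dy": 0, "dz": 0, "ax": 0, "ay": 0, "az": -0.9, "grip": 0.1},
  {"dx": 0, "dy": 0, "dz": 0, "ax": 0, "ay": 0, "az": -0.9, "grip": 0.1},
  {"dx": 0, "dy": 0, "dz": 0, "ax": 0, "ay": 0, "az": -0.9, "grip": 0.1},
  {"dx": 0, "dy": 0, "dz": 0, "ax": 0, "ay": 0, "az": -0.9, "grip": 0.1},
  {"dx": 0, "dy": 0, "dz": 0, "ax": 0, "ay": 0, "az": -0.9, "grip": 0.1},
  {"dx": 0, "dy": 0, "dz": 0, "ax": 0, "ay": 0, "az": -0.9, "grip": 0.1},
  {"dx": 0, "dy": 0, "dz": 0, "ax": 0, "ay": 0, "az": -0.9, "grip": 0.1},
  {"dx": 0, "dy": 0, "dz": 0, "ax": 0, "ay": 0, "az": -0.9, "grip": 0.1},
  {"dx": 0, "dy": 0, "dz": 0, "ax": 0, "ay": 0, "az": -0.9, "grip": 0.1},
  {"dx": 0, "dy": 0, "dz": 0, "ax": 0, "ay": 0, "az": -0.9, "grip": 0.1},
  {"dx": 0, "dy": 0, "dz": 0, "ax": 0, "ay": 0, "az": -0.34, "grip": 0.1},
])

```text
time: 50.03
eef_pos: [488.1, 221.0, 226.4]
tool_rot: [-180.0, 0.1, -167.0]
force: [0.1, 0.9, 4.1]
grip_width: 16.9
gripper_force: 63.3
```

Call:
play_rows([
  {"dx": 0, "dy": 0, "dz": 0, "ax": 0, "ay": 0, "az": 0, "grip": 0.1},
  {"dx": 0, "dy": 0, "dz": 0, "ax": 0, "ay": 0, "az": 0, "grip": 0.1},
])

```text
time: 50.2
eef_pos: [488.1, 221.0, 226.3]
tool_rot: [-180.0, 0.1, -167.2]
force: [0.8, 1.1, 4.7]
grip_width: 17.0
gripper_force: 63.3
```

```bash
python3 - <<'E'
from nuts import *
st();go(*jig(-45,34),233.5,192.79)
E
```

```text
50.2 [488.1 221.  226.3] [-1.7999e+02  6.0000e-02 -1.6719e+02] F [0.8 1.1 4.7] g 17.0 63.3 j [ 24.  26. -11.  53.  -0.  12.]
turn [-0.    0.01  0.  ] shift [ 0.021 -0.01  -0.179] d [-0.7 -0.6  7.2]
```

Call:
play_rows([
  {"dx": 0.01, "dy": 0, "dz": -0.1, "ax": 0, "ay": 0, "az": 0, "grip": 0.1},
  {"dx": 0, "dy": 0, "dz": -0.09, "ax": 0, "ay": 0, "az": 0, "grip": 0.1},
  {"dx": 0, "dy": 0, "dz": -0.05, "ax": 0, "ay": 0, "az": 0, "grip": 0.1},
  {"dx": 0, "dy": 0, "dz": 0, "ax": 0, "ay": 0, "az": 0, "grip": 0.1},
  {"dx": 0, "dy": 0, "dz": 0, "ax": 0, "ay": 0, "az": 0, "grip": 0.1},
])

```text
time: 50.62
eef_pos: [488.2, 221.0, 234.4]
tool_rot: [-180.0, 0.1, -167.2]
force: [7.7, 2.3, -8.0]
grip_width: 16.9
gripper_force: 61.6
```

Call:
play_rows([
  {"dx": 0, "dy": 0, "dz": 0.02, "ax": 0, "ay": 0, "az": 0, "grip": 0.1},
  {"dx": 0, "dy": 0, "dz": 0, "ax": 0, "ay": 0, "az": 0, "grip": 0.1},
])

```text
time: 50.78
eef_pos: [488.2, 221.0, 234.3]
tool_rot: [-180.0, 0.1, -167.2]
force: [6.8, 1.0, -3.5]
grip_width: 16.8
gripper_force: 62.4
```

Call:
play_rows([
  {"dx": 0, "dy": 0, "dz": 0, "ax": 0, "ay": 0, "az": 0, "grip": 0.2},
  {"dx": 0, "dy": 0, "dz": 0, "ax": 0, "ay": 0, "az": 0, "grip": 0.3},
  {"dx": 0, "dy": 0, "dz": 0, "ax": 0, "ay": 0, "az": 0, "grip": 0.32},
  {"dx": 0, "dy": 0, "dz": 0, "ax": 0, "ay": 0, "az": 0, "grip": 0.32},
  {"dx": 0, "dy": 0, "dz": 0, "ax": 0, "ay": 0, "az": 0, "grip": 0.32},
  {"dx": 0, "dy": 0, "dz": -0.1, "ax": 0, "ay": 0, "az": 0, "grip": 0.32},
  {"dx": 0, "dy": 0, "dz": -0.3, "ax": 0, "ay": 0, "az": 0, "grip": 0.32},
  {"dx": 0, "dy": 0, "dz": -0.6, "ax": 0, "ay": 0, "az": 0, "grip": 0.32},
  {"dx": 0, "dy": 0, "dz": -0.6, "ax": 0, "ay": 0, "az": 0, "grip": 0.32},
  {"dx": 0, "dy": 0, "dz": -0.6, "ax": 0, "ay": 0, "az": 0, "grip": 0.32},
])

```text
time: 51.62
eef_pos: [486.6, 220.5, 323.4]
tool_rot: [-180.0, -0.2, -167.1]
force: [0.2, -0.2, 0.2]
grip_width: 27.4
gripper_force: 0.0
```

Call:
play_rows([
  {"dx": 0, "dy": 0, "dz": 0, "ax": 0, "ay": 0, "az": 0.911, "grip": 0.4},
  {"dx": 0, "dy": 0, "dz": 0, "ax": 0, "ay": 0, "az": 0.911, "grip": 0.6},
  {"dx": 0, "dy": 0, "dz": 0, "ax": 0, "ay": 0, "az": 0.911, "grip": 0.6},
  {"dx": 0, "dy": 0, "dz": 0, "ax": 0, "ay": 0, "az": 0.911, "grip": 0.6},
  {"dx": 0, "dy": 0, "dz": 0, "ax": 0, "ay": 0, "az": 0.911, "grip": 0.6},
  {"dx": 0, "dy": 0, "dz": 0, "ax": 0, "ay": 0, "az": 0.911, "grip": 0.6},
  {"dx": 0, "dy": 0, "dz": 0, "ax": 0, "ay": 0, "az": 0.911, "grip": 0.6},
  {"dx": 0, "dy": 0, "dz": 0, "ax": 0, "ay": 0, "az": 0.911, "grip": 0.6},
  {"dx": 0, "dy": 0, "dz": 0, "ax": 0, "ay": 0, "az": 0.911, "grip": 0.6},
  {"dx": 0, "dy": 0, "dz": 0, "ax": 0, "ay": 0, "az": 0.911, "grip": 0.6},
  {"dx": 0, "dy": 0, "dz": 0, "ax": 0, "ay": 0, "az": 0, "grip": 0.6},
])

```text
time: 52.53
eef_pos: [486.9, 220.6, 322.7]
tool_rot: [-179.9, -0.1, 151.0]
force: [-0.5, -0.3, 0.7]
grip_width: 51.0
gripper_force: 0.0
```

```bash
python3 - <<'E'
from nuts import *
st();go(435,-155.8,280,151)
E
```

```text
52.5333 [486.9 220.6 322.7] [-1.7989e+02 -6.0000e-02  1.5103e+02] F [-0.5 -0.3  0.7] g 51.0 0.0 j [24. 21. -3. 67. -0. 53.]
turn [-0.02 -0.01  0.01] shift [-3.428 -8.859  1.067] d [ -51.9 -376.4  -42.7]
```

Call:
play_rows([
  {"dx": -0.245, "dy": -0.633, "dz": 0, "ax": 0, "ay": 0, "az": 0, "grip": 0.6},
  {"dx": -0.245, "dy": -0.633, "dz": 0, "ax": 0, "ay": 0, "az": 0, "grip": 0.6},
  {"dx": -0.245, "dy": -0.633, "dz": 0, "ax": 0, "ay": 0, "az": 0, "grip": 0.6},
  {"dx": -0.245, "dy": -0.633, "dz": 0, "ax": 0, "ay": 0, "az": 0, "grip": 0.6},
  {"dx": -0.245, "dy": -0.633, "dz": 0, "ax": 0, "ay": 0, "az": 0, "grip": 0.6},
  {"dx": -0.245, "dy": -0.633, "dz": 0, "ax": 0, "ay": 0, "az": 0, "grip": 0.6},
  {"dx": -0.245, "dy": -0.633, "dz": 0, "ax": 0, "ay": 0, "az": 0, "grip": 0.6},
  {"dx": -0.245, "dy": -0.633, "dz": 0, "ax": 0, "ay": 0, "az": 0, "grip": 0.6},
  {"dx": -0.245, "dy": -0.633, "dz": 0, "ax": 0, "ay": 0, "az": 0, "grip": 0.6},
  {"dx": -0.245, "dy": -0.633, "dz": 0, "ax": 0, "ay": 0, "az": 0, "grip": 0.6},
  {"dx": -0.245, "dy": -0.633, "dz": 0, "ax": 0, "ay": 0, "az": 0, "grip": 0.6},
  {"dx": -0.245, "dy": -0.633, "dz": 0, "ax": 0, "ay": 0, "az": 0, "grip": 0.6},
])

```text
time: 53.53
eef_pos: [442.7, -103.4, 323.1]
tool_rot: [-179.9, -0.0, 151.2]
force: [1.0, 0.2, -0.6]
grip_width: 51.5
gripper_force: 0.0
```

Call:
play_rows([
  {"dx": -0.245, "dy": -0.633, "dz": 0, "ax": 0, "ay": 0, "az": 0, "grip": 0.6},
  {"dx": -0.245, "dy": -0.633, "dz": 0, "ax": 0, "ay": 0, "az": 0, "grip": 0.6},
  {"dx": 0, "dy": 0, "dz": 0.5, "ax": 0, "ay": 0, "az": 0, "grip": 0.6},
  {"dx": 0, "dy": 0, "dz": 0.5, "ax": 0, "ay": 0, "az": 0, "grip": 0.6},
  {"dx": 0, "dy": 0, "dz": 0, "ax": 0, "ay": 0, "az": 0, "grip": 0.6},
  {"dx": 0, "dy": 0, "dz": 0, "ax": 0, "ay": 0, "az": 0, "grip": 0.6},
  {"dx": 0, "dy": 0, "dz": 0, "ax": 0, "ay": 0, "az": 0, "grip": 0.6},
])

```text
time: 54.12
eef_pos: [436.1, -155.9, 283.7]
tool_rot: [-179.9, -0.0, 151.2]
force: [0.1, 0.3, 0.5]
grip_width: 50.8
gripper_force: 0.0
```

```bash
python3 - <<'E'
from nuts import *
st();go(435,-155.8,230,151)
E
```

```text
54.1167 [ 436.1 -155.9  283.7] [-1.7991e+02 -2.0000e-02  1.5117e+02] F [0.1 0.3 0.5] g 50.8 0.0 j [-20.  15. -17.  58.  -0.   9.]
turn [-0.02 -0.    0.04] shift [ 0.024 -0.012  1.342] d [ -1.1   0.1 -53.7]
```

Call:
play_rows([
  {"dx": 0.02, "dy": -0.01, "dz": 0.4, "ax": 0, "ay": 0, "az": 0.04, "grip": 0.6},
  {"dx": 0, "dy": 0, "dz": 0.4, "ax": 0, "ay": 0, "az": 0, "grip": 0.6},
  {"dx": 0, "dy": 0, "dz": 0.3, "ax": 0, "ay": 0, "az": 0, "grip": 0.6},
  {"dx": 0, "dy": 0, "dz": 0.22, "ax": 0, "ay": 0, "az": 0, "grip": 0.6},
  {"dx": 0, "dy": 0, "dz": 0, "ax": 0, "ay": 0, "az": 0, "grip": 0.6},
  {"dx": 0, "dy": 0, "dz": 0, "ax": 0, "ay": 0, "az": 0, "grip": 0.4},
  {"dx": 0, "dy": 0, "dz": 0, "ax": 0, "ay": 0, "az": 0, "grip": 0.25},
  {"dx": 0, "dy": 0, "dz": 0, "ax": 0, "ay": 0, "az": 0, "grip": 0.1},
  {"dx": 0, "dy": 0, "dz": 0, "ax": 0, "ay": 0, "az": 0, "grip": 0.1},
  {"dx": 0, "dy": 0, "dz": 0, "ax": 0, "ay": 0, "az": 0, "grip": 0.1},
  {"dx": 0, "dy": 0, "dz": 0, "ax": 0, "ay": 0, "az": 0, "grip": 0.1},
  {"dx": 0, "dy": 0, "dz": 0, "ax": 0, "ay": 0, "az": 0, "grip": 0.1},
])

```text
time: 55.12
eef_pos: [435.4, -156.2, 230.6]
tool_rot: [-179.9, 0.1, 150.9]
force: [2.1, 0.5, 1.5]
grip_width: 16.7
gripper_force: 62.1
```

Call:
play_rows([
  {"dx": 0, "dy": 0, "dz": -0.2, "ax": 0, "ay": 0, "az": 0, "grip": 0.1},
  {"dx": 0, "dy": 0, "dz": -0.4, "ax": 0, "ay": 0, "az": 0, "grip": 0.1},
  {"dx": 0, "dy": 0, "dz": -0.6, "ax": 0, "ay": 0, "az": 0, "grip": 0.1},
  {"dx": 0, "dy": 0, "dz": -0.6, "ax": 0, "ay": 0, "az": 0, "grip": 0.1},
  {"dx": 0, "dy": 0, "dz": -0.5, "ax": 0, "ay": 0, "az": 0, "grip": 0.1},
  {"dx": 0, "dy": 0, "dz": 0, "ax": 0, "ay": 0, "az": 0.877, "grip": 0.1},
  {"dx": 0, "dy": 0, "dz": 0, "ax": 0, "ay": 0, "az": 0.877, "grip": 0.1},
  {"dx": 0, "dy": 0, "dz": 0, "ax": 0, "ay": 0, "az": 0.877, "grip": 0.1},
  {"dx": 0, "dy": 0, "dz": 0, "ax": 0, "ay": 0, "az": 0.877, "grip": 0.1},
  {"dx": 0, "dy": 0, "dz": 0, "ax": 0, "ay": 0, "az": 0.877, "grip": 0.1},
  {"dx": 0, "dy": 0, "dz": 0, "ax": 0, "ay": 0, "az": 0.877, "grip": 0.1},
  {"dx": 0, "dy": 0, "dz": 0, "ax": 0, "ay": 0, "az": 0.877, "grip": 0.1},
])

```text
time: 56.12
eef_pos: [434.3, -155.8, 321.8]
tool_rot: [-179.8, -0.1, 122.6]
force: [-0.3, -0.7, -2.3]
grip_width: 16.9
gripper_force: 61.7
```

Call:
play_rows([
  {"dx": 0, "dy": 0, "dz": 0, "ax": 0, "ay": 0, "az": 0.877, "grip": 0.1},
  {"dx": 0, "dy": 0, "dz": 0, "ax": 0, "ay": 0, "az": 0.877, "grip": 0.1},
  {"dx": 0, "dy": 0, "dz": 0, "ax": 0, "ay": 0, "az": 0.877, "grip": 0.1},
  {"dx": 0, "dy": 0, "dz": 0, "ax": 0, "ay": 0, "az": 0.877, "grip": 0.1},
  {"dx": 0, "dy": 0, "dz": 0, "ax": 0, "ay": 0, "az": 0.877, "grip": 0.1},
  {"dx": 0, "dy": 0, "dz": 0, "ax": 0, "ay": 0, "az": 0, "grip": 0.1},
  {"dx": 0, "dy": 0, "dz": 0, "ax": 0, "ay": 0, "az": 0, "grip": 0.1},
])

```text
time: 56.7
eef_pos: [434.5, -155.8, 321.9]
tool_rot: [-179.8, -0.0, 102.8]
force: [0.0, 0.1, -1.7]
grip_width: 16.6
gripper_force: 61.7
```

```bash
python3 - <<'E'
from nuts import *
st();go(*jig(-44.7,-14),300,102.79)
E
```

```text
56.7 [ 434.5 -155.8  321.9] [-179.82   -0.    102.78] F [ 0.   0.1 -1.7] g 16.6 61.7 j [-20.  13. -14.  63.  -0.  58.]
turn [-0.04 -0.   -0.  ] shift [7.68  3.378 0.547] d [ 63.8 329.5 -21.9]
```

Call:
play_rows([
  {"dx": 0.591, "dy": 0.26, "dz": 0, "ax": -0.04, "ay": 0, "az": 0, "grip": 0.1},
  {"dx": 0.591, "dy": 0.26, "dz": 0, "ax": 0, "ay": 0, "az": 0, "grip": 0.1},
  {"dx": 0.591, "dy": 0.26, "dz": 0, "ax": 0, "ay": 0, "az": 0, "grip": 0.1},
  {"dx": 0.591, "dy": 0.26, "dz": 0, "ax": 0, "ay": 0, "az": 0, "grip": 0.1},
  {"dx": 0.591, "dy": 0.26, "dz": 0, "ax": 0, "ay": 0, "az": 0, "grip": 0.1},
  {"dx": 0.591, "dy": 0.26, "dz": 0, "ax": 0, "ay": 0, "az": 0, "grip": 0.1},
  {"dx": 0.591, "dy": 0.26, "dz": 0, "ax": 0, "ay": 0, "az": 0, "grip": 0.1},
  {"dx": 0.591, "dy": 0.26, "dz": 0, "ax": 0, "ay": 0, "az": 0, "grip": 0.1},
  {"dx": 0.591, "dy": 0.26, "dz": 0, "ax": 0, "ay": 0, "az": 0, "grip": 0.1},
  {"dx": 0.591, "dy": 0.26, "dz": 0, "ax": 0, "ay": 0, "az": 0, "grip": 0.1},
  {"dx": 0.591, "dy": 0.26, "dz": 0, "ax": 0, "ay": 0, "az": 0, "grip": 0.1},
  {"dx": 0.591, "dy": 0.26, "dz": 0, "ax": 0, "ay": 0, "az": 0, "grip": 0.1},
])

```text
time: 57.7
eef_pos: [494.3, 149.4, 321.9]
tool_rot: [180.0, 0.1, 102.8]
force: [0.8, 0.0, -1.1]
grip_width: 16.6
gripper_force: 61.7
```

Call:
play_rows([
  {"dx": 0.588, "dy": 0.258, "dz": 0, "ax": 0, "ay": 0, "az": 0, "grip": 0.1},
  {"dx": 0, "dy": 0, "dz": 0.5, "ax": 0, "ay": 0, "az": 0, "grip": 0.1},
  {"dx": 0, "dy": 0, "dz": 0.5, "ax": 0, "ay": 0, "az": 0, "grip": 0.1},
  {"dx": 0, "dy": 0, "dz": 0.1, "ax": 0, "ay": 0, "az": 0, "grip": 0.1},
  {"dx": 0, "dy": 0, "dz": 0, "ax": 0, "ay": 0, "az": 0, "grip": 0.1},
  {"dx": 0, "dy": 0, "dz": 0, "ax": 0, "ay": 0, "az": 0, "grip": 0.1},
  {"dx": 0, "dy": 0, "dz": 0, "ax": 0, "ay": 0, "az": 0, "grip": 0.1},
])

```text
time: 58.28
eef_pos: [500.0, 173.2, 279.2]
tool_rot: [179.8, 0.0, 102.7]
force: [1.0, 0.8, -1.5]
grip_width: 16.8
gripper_force: 61.6
```

```bash
python3 - <<'E'
from nuts import *
st();go(*jig(-44.7,-14),233.6,102.79)
E
```

```text
58.2833 [500.  173.2 279.2] [1.7982e+02 2.0000e-02 1.0266e+02] F [ 1.   0.8 -1.5] g 16.8 61.6 j [19. 22. -8. 60. -0. 96.]
turn [ 0.04  0.01 -0.03] shift [ 0.02  -0.038  1.139] d [ -1.6   0.4 -45.6]
```

Same pattern as before: enter the slot first, check, then press.

Call:
play_rows([
  {"dx": 0.01, "dy": -0.03, "dz": 0, "ax": 0.04, "ay": 0.01, "az": -0.03, "grip": 0.1},
  {"dx": 0, "dy": 0, "dz": 0.25, "ax": 0, "ay": 0, "az": 0, "grip": 0.1},
  {"dx": 0, "dy": 0, "dz": 0.25, "ax": 0, "ay": 0, "az": 0, "grip": 0.1},
  {"dx": 0, "dy": 0, "dz": 0.08, "ax": 0, "ay": 0, "az": 0, "grip": 0.1},
  {"dx": 0, "dy": 0, "dz": 0, "ax": 0, "ay": 0, "az": 0, "grip": 0.1},
  {"dx": 0, "dy": 0, "dz": 0, "ax": 0, "ay": 0, "az": 0, "grip": 0.1},
])

```text
time: 58.78
eef_pos: [497.9, 173.4, 254.2]
tool_rot: [-179.8, -0.0, 102.8]
force: [1.1, -0.3, -1.9]
grip_width: 16.8
gripper_force: 61.7
```

```bash
python3 - <<'E'
from nuts import *
st();go(*jig(-44.7,-14),233.6,102.79)
E
```

```text
58.7833 [497.9 173.4 254.2] [-179.81   -0.    102.82] F [ 1.1 -0.3 -1.9] g 16.8 61.7 j [ 19.  23. -10.  57.   0.  96.]
turn [-0.04 -0.    0.01] shift [0.003 0.011 0.515] d [  0.4   0.2 -20.6]
```

Call:
play_rows([
  {"dx": 0, "dy": 0.01, "dz": 0.2, "ax": -0.03, "ay": 0, "az": 0, "grip": 0.1},
  {"dx": 0, "dy": 0, "dz": 0.15, "ax": 0, "ay": 0, "az": 0, "grip": 0.1},
  {"dx": 0, "dy": 0, "dz": 0.1, "ax": 0, "ay": 0, "az": 0, "grip": 0.1},
  {"dx": 0, "dy": 0, "dz": 0, "ax": 0, "ay": 0, "az": 0, "grip": 0.1},
  {"dx": 0, "dy": 0, "dz": 0, "ax": 0, "ay": 0, "az": 0, "grip": 0.1},
])

```text
time: 59.2
eef_pos: [498.2, 173.6, 236.2]
tool_rot: [-180.0, -0.0, 102.8]
force: [-0.5, 0.5, -1.3]
grip_width: 16.6
gripper_force: 61.8
```

Call:
play_rows([
  {"dx": 0, "dy": 0, "dz": 0.1, "ax": 0, "ay": 0, "az": 0, "grip": 0.1},
  {"dx": 0, "dy": 0, "dz": 0.1, "ax": 0, "ay": 0, "az": 0, "grip": 0.1},
  {"dx": 0, "dy": 0, "dz": 0.09, "ax": 0, "ay": 0, "az": 0, "grip": 0.1},
  {"dx": 0, "dy": 0, "dz": 0, "ax": 0, "ay": 0, "az": 0, "grip": 0.1},
  {"dx": 0, "dy": 0, "dz": 0, "ax": 0, "ay": 0, "az": 0, "grip": 0.1},
])

```text
time: 59.62
eef_pos: [498.9, 173.8, 225.7]
tool_rot: [179.9, -0.0, 102.8]
force: [-0.6, -0.8, 3.4]
grip_width: 16.6
gripper_force: 62.5
```

Call:
play_rows([
  {"dx": 0, "dy": -0.01, "dz": 0.01, "ax": 0, "ay": 0, "az": 0, "grip": 0.1},
  {"dx": 0, "dy": 0, "dz": 0, "ax": 0, "ay": 0, "az": -0.4, "grip": 0.1},
  {"dx": 0, "dy": 0, "dz": 0, "ax": 0, "ay": 0, "az": -0.9, "grip": 0.1},
  {"dx": 0, "dy": 0, "dz": 0, "ax": 0, "ay": 0, "az": -0.9, "grip": 0.1},
  {"dx": 0, "dy": 0, "dz": 0, "ax": 0, "ay": 0, "az": -0.9, "grip": 0.1},
  {"dx": 0, "dy": 0, "dz": 0, "ax": 0, "ay": 0, "az": -0.9, "grip": 0.1},
  {"dx": 0, "dy": 0, "dz": 0, "ax": 0, "ay": 0, "az": -0.9, "grip": 0.1},
  {"dx": 0, "dy": 0, "dz": 0, "ax": 0, "ay": 0, "az": -0.9, "grip": 0.1},
  {"dx": 0, "dy": 0, "dz": 0, "ax": 0, "ay": 0, "az": -0.9, "grip": 0.1},
  {"dx": 0, "dy": 0, "dz": 0, "ax": 0, "ay": 0, "az": -0.9, "grip": 0.1},
  {"dx": 0, "dy": 0, "dz": 0, "ax": 0, "ay": 0, "az": -0.9, "grip": 0.1},
  {"dx": 0, "dy": 0, "dz": 0, "ax": 0, "ay": 0, "az": -0.9, "grip": 0.1},
])

```text
time: 60.62
eef_pos: [498.4, 173.7, 225.4]
tool_rot: [179.9, 0.1, 146.1]
force: [-0.6, 0.6, 4.0]
grip_width: 16.4
gripper_force: 62.4
```

Call:
play_rows([
  {"dx": 0, "dy": 0, "dz": 0, "ax": 0, "ay": 0, "az": -0.9, "grip": 0.1},
  {"dx": 0, "dy": 0, "dz": 0, "ax": 0, "ay": 0, "az": -0.9, "grip": 0.1},
  {"dx": 0, "dy": 0, "dz": 0, "ax": 0, "ay": 0, "az": -0.9, "grip": 0.1},
  {"dx": 0, "dy": 0, "dz": 0, "ax": 0, "ay": 0, "az": -0.9, "grip": 0.1},
  {"dx": 0, "dy": 0, "dz": 0, "ax": 0, "ay": 0, "az": -0.9, "grip": 0.1},
  {"dx": 0, "dy": 0, "dz": 0, "ax": 0, "ay": 0, "az": -0.9, "grip": 0.1},
  {"dx": 0, "dy": 0, "dz": 0, "ax": 0, "ay": 0, "az": -0.9, "grip": 0.1},
  {"dx": 0, "dy": 0, "dz": 0, "ax": 0, "ay": 0, "az": -0.9, "grip": 0.1},
  {"dx": 0, "dy": 0, "dz": 0, "ax": 0, "ay": 0, "az": -0.9, "grip": 0.1},
  {"dx": 0, "dy": 0, "dz": 0, "ax": 0, "ay": 0, "az": -0.9, "grip": 0.1},
  {"dx": 0, "dy": 0, "dz": 0, "ax": 0, "ay": 0, "az": -0.9, "grip": 0.1},
  {"dx": 0, "dy": 0, "dz": 0, "ax": 0, "ay": 0, "az": -0.34, "grip": 0.1},
])

```text
time: 61.62
eef_pos: [498.4, 173.7, 225.3]
tool_rot: [180.0, 0.1, -167.0]
force: [-0.5, -1.2, 3.9]
grip_width: 17.1
gripper_force: 62.4
```

Call:
play_rows([
  {"dx": 0, "dy": 0, "dz": 0, "ax": 0, "ay": 0, "az": 0, "grip": 0.1},
  {"dx": 0, "dy": 0, "dz": 0, "ax": 0, "ay": 0, "az": 0, "grip": 0.1},
])

```text
time: 61.78
eef_pos: [498.4, 173.7, 225.2]
tool_rot: [180.0, 0.1, -167.2]
force: [0.6, 0.3, 3.6]
grip_width: 16.5
gripper_force: 62.4
```

```bash
python3 - <<'E'
from nuts import *
st();go(*jig(-44.5,-14),232.6,192.79)
E
```

```text
61.7833 [498.4 173.7 225.2] [ 1.7998e+02  9.0000e-02 -1.6720e+02] F [0.6 0.3 3.6] g 16.5 62.4 j [ 19.  25. -12.  53.   0.   6.]
turn [0.01 0.02 0.  ] shift [-0.004 -0.    -0.184] d [0.1 0.  7.4]
```

Call:
play_rows([
  {"dx": 0, "dy": 0, "dz": -0.1, "ax": 0, "ay": 0, "az": 0, "grip": 0.1},
  {"dx": 0, "dy": 0, "dz": -0.08, "ax": 0, "ay": 0, "az": 0, "grip": 0.1},
  {"dx": 0, "dy": 0, "dz": -0.05, "ax": 0, "ay": 0, "az": 0, "grip": 0.1},
  {"dx": 0, "dy": 0, "dz": 0, "ax": 0, "ay": 0, "az": 0, "grip": 0.1},
  {"dx": 0, "dy": 0, "dz": 0, "ax": 0, "ay": 0, "az": 0, "grip": 0.1},
])

```text
time: 62.2
eef_pos: [498.3, 173.6, 233.4]
tool_rot: [180.0, 0.0, -167.2]
force: [3.6, 2.3, -6.1]
grip_width: 16.8
gripper_force: 61.2
```

Call:
play_rows([
  {"dx": 0, "dy": 0, "dz": 0.02, "ax": 0, "ay": 0, "az": 0, "grip": 0.1},
  {"dx": 0, "dy": 0, "dz": 0, "ax": 0, "ay": 0, "az": 0, "grip": 0.1},
])

```text
time: 62.37
eef_pos: [498.2, 173.5, 233.3]
tool_rot: [180.0, 0.0, -167.2]
force: [2.4, 1.0, -2.5]
grip_width: 16.6
gripper_force: 61.7
```

Caught. Release and go for nut1.

Call:
play_rows([
  {"dx": 0, "dy": 0, "dz": 0, "ax": 0, "ay": 0, "az": 0, "grip": 0.2},
  {"dx": 0, "dy": 0, "dz": 0, "ax": 0, "ay": 0, "az": 0, "grip": 0.3},
  {"dx": 0, "dy": 0, "dz": 0, "ax": 0, "ay": 0, "az": 0, "grip": 0.32},
  {"dx": 0, "dy": 0, "dz": 0, "ax": 0, "ay": 0, "az": 0, "grip": 0.32},
  {"dx": 0, "dy": 0, "dz": 0, "ax": 0, "ay": 0, "az": 0, "grip": 0.32},
  {"dx": 0, "dy": 0, "dz": -0.1, "ax": 0, "ay": 0, "az": 0, "grip": 0.32},
  {"dx": 0, "dy": 0, "dz": -0.3, "ax": 0, "ay": 0, "az": 0, "grip": 0.32},
  {"dx": 0, "dy": 0, "dz": -0.6, "ax": 0, "ay": 0, "az": 0, "grip": 0.32},
  {"dx": 0, "dy": 0, "dz": -0.6, "ax": 0, "ay": 0, "az": 0, "grip": 0.32},
  {"dx": 0, "dy": 0, "dz": -0.6, "ax": 0, "ay": 0, "az": 0, "grip": 0.32},
])

```text
time: 63.2
eef_pos: [497.8, 173.4, 322.3]
tool_rot: [180.0, -0.0, -167.2]
force: [0.6, -0.1, 0.3]
grip_width: 27.5
gripper_force: 0.0
```

Call:
play_rows([
  {"dx": 0, "dy": 0, "dz": 0, "ax": 0, "ay": 0, "az": 0.924, "grip": 0.4},
  {"dx": 0, "dy": 0, "dz": 0, "ax": 0, "ay": 0, "az": 0.924, "grip": 0.6},
  {"dx": 0, "dy": 0, "dz": 0, "ax": 0, "ay": 0, "az": 0.924, "grip": 0.6},
  {"dx": 0, "dy": 0, "dz": 0, "ax": 0, "ay": 0, "az": 0.924, "grip": 0.6},
  {"dx": 0, "dy": 0, "dz": 0, "ax": 0, "ay": 0, "az": 0.924, "grip": 0.6},
  {"dx": 0, "dy": 0, "dz": 0, "ax": 0, "ay": 0, "az": 0.924, "grip": 0.6},
  {"dx": 0, "dy": 0, "dz": 0, "ax": 0, "ay": 0, "az": 0.924, "grip": 0.6},
  {"dx": 0, "dy": 0, "dz": 0, "ax": 0, "ay": 0, "az": 0.924, "grip": 0.6},
  {"dx": 0, "dy": 0, "dz": 0, "ax": 0, "ay": 0, "az": 0.924, "grip": 0.6},
  {"dx": 0, "dy": 0, "dz": 0, "ax": 0, "ay": 0, "az": 0, "grip": 0.6},
  {"dx": 0, "dy": 0, "dz": 0, "ax": 0, "ay": 0, "az": 0, "grip": 0.6},
])

```text
time: 64.12
eef_pos: [498.0, 173.5, 321.5]
tool_rot: [180.0, 0.0, 154.8]
force: [-0.3, 0.4, 0.3]
grip_width: 51.0
gripper_force: 0.0
```

```bash
python3 - <<'E'
from nuts import *
st();go(638.2,-86.4,280,154.7)
E
```

```text
64.1167 [498.  173.5 321.5] [1.7997e+02 2.0000e-02 1.5483e+02] F [-0.3  0.4  0.3] g 51.0 0.0 j [19. 20. -4. 66.  0. 44.]
turn [0.01 0.   0.03] shift [-5.945 -4.376  1.036] d [ 140.2 -259.9  -41.5]
```

Shift in 12 rows of (−0.495, −0.365), then down.

Call:
play_rows([
  {"dx": -0.495, "dy": -0.365, "dz": 0, "ax": 0, "ay": 0, "az": 0, "grip": 0.6},
  {"dx": -0.495, "dy": -0.365, "dz": 0, "ax": 0, "ay": 0, "az": 0, "grip": 0.6},
  {"dx": -0.495, "dy": -0.365, "dz": 0, "ax": 0, "ay": 0, "az": 0, "grip": 0.6},
  {"dx": -0.495, "dy": -0.365, "dz": 0, "ax": 0, "ay": 0, "az": 0, "grip": 0.6},
  {"dx": -0.495, "dy": -0.365, "dz": 0, "ax": 0, "ay": 0, "az": 0, "grip": 0.6},
  {"dx": -0.495, "dy": -0.365, "dz": 0, "ax": 0, "ay": 0, "az": 0, "grip": 0.6},
  {"dx": -0.495, "dy": -0.365, "dz": 0, "ax": 0, "ay": 0, "az": 0, "grip": 0.6},
  {"dx": -0.495, "dy": -0.365, "dz": 0, "ax": 0, "ay": 0, "az": 0, "grip": 0.6},
  {"dx": -0.495, "dy": -0.365, "dz": 0, "ax": 0, "ay": 0, "az": 0, "grip": 0.6},
  {"dx": -0.495, "dy": -0.365, "dz": 0, "ax": 0, "ay": 0, "az": 0, "grip": 0.6},
  {"dx": -0.495, "dy": -0.365, "dz": 0, "ax": 0, "ay": 0, "az": 0, "grip": 0.6},
  {"dx": -0.495, "dy": -0.365, "dz": 0, "ax": 0, "ay": 0, "az": 0, "grip": 0.6},
])

```text
time: 65.12
eef_pos: [638.5, -87.5, 321.2]
tool_rot: [180.0, 0.0, 154.8]
force: [0.8, 0.2, -0.4]
grip_width: 51.0
gripper_force: 0.0
```

Call:
play_rows([
  {"dx": 0, "dy": 0, "dz": 0.5, "ax": 0, "ay": 0, "az": 0.03, "grip": 0.6},
  {"dx": 0, "dy": 0, "dz": 0.5, "ax": 0, "ay": 0, "az": 0, "grip": 0.6},
  {"dx": 0, "dy": 0, "dz": 0, "ax": 0, "ay": 0, "az": 0, "grip": 0.6},
  {"dx": 0, "dy": 0, "dz": 0, "ax": 0, "ay": 0, "az": 0, "grip": 0.6},
  {"dx": 0, "dy": 0, "dz": 0, "ax": 0, "ay": 0, "az": 0, "grip": 0.6},
])

```text
time: 65.53
eef_pos: [638.3, -86.1, 282.1]
tool_rot: [180.0, 0.1, 154.6]
force: [-0.5, -0.4, 1.2]
grip_width: 51.5
gripper_force: 0.0
```

```bash
python3 - <<'E'
from nuts import *
st();go(638.2,-86.4,230,154.7)
E
```

```text
65.5333 [638.3 -86.1 282.1] [1.7996e+02 5.0000e-02 1.5465e+02] F [-0.5 -0.4  1.2] g 51.5 0.0 j [-8. 34. 13. 69.  0. 18.]
turn [ 0.01  0.01 -0.01] shift [-0.    -0.007  1.302] d [ -0.1  -0.3 -52.1]
```

Call:
play_rows([
  {"dx": 0, "dy": 0, "dz": 0.4, "ax": 0, "ay": 0, "az": 0, "grip": 0.6},
  {"dx": 0, "dy": 0, "dz": 0.4, "ax": 0, "ay": 0, "az": 0, "grip": 0.6},
  {"dx": 0, "dy": 0, "dz": 0.3, "ax": 0, "ay": 0, "az": 0, "grip": 0.6},
  {"dx": 0, "dy": 0, "dz": 0.19, "ax": 0, "ay": 0, "az": 0, "grip": 0.6},
  {"dx": 0, "dy": 0, "dz": 0, "ax": 0, "ay": 0, "az": 0, "grip": 0.6},
  {"dx": 0, "dy": 0, "dz": 0, "ax": 0, "ay": 0, "az": 0, "grip": 0.4},
  {"dx": 0, "dy": 0, "dz": 0, "ax": 0, "ay": 0, "az": 0, "grip": 0.25},
  {"dx": 0, "dy": 0, "dz": 0, "ax": 0, "ay": 0, "az": 0, "grip": 0.1},
  {"dx": 0, "dy": 0, "dz": 0, "ax": 0, "ay": 0, "az": 0, "grip": 0.1},
  {"dx": 0, "dy": 0, "dz": 0, "ax": 0, "ay": 0, "az": 0, "grip": 0.1},
  {"dx": 0, "dy": 0, "dz": 0, "ax": 0, "ay": 0, "az": 0, "grip": 0.1},
  {"dx": 0, "dy": 0, "dz": 0, "ax": 0, "ay": 0, "az": 0, "grip": 0.1},
])

```text
time: 66.53
eef_pos: [638.7, -86.3, 230.3]
tool_rot: [179.9, 0.1, 154.6]
force: [1.5, 0.6, 0.4]
grip_width: 16.8
gripper_force: 62.0
```

Call:
play_rows([
  {"dx": 0, "dy": 0, "dz": -0.2, "ax": 0, "ay": 0, "az": 0, "grip": 0.1},
  {"dx": 0, "dy": 0, "dz": -0.4, "ax": 0, "ay": 0, "az": 0, "grip": 0.1},
  {"dx": 0, "dy": 0, "dz": -0.6, "ax": 0, "ay": 0, "az": 0, "grip": 0.1},
  {"dx": 0, "dy": 0, "dz": -0.6, "ax": 0, "ay": 0, "az": 0, "grip": 0.1},
  {"dx": 0, "dy": 0, "dz": -0.5, "ax": 0, "ay": 0, "az": 0, "grip": 0.1},
  {"dx": 0, "dy": 0, "dz": 0, "ax": 0, "ay": 0, "az": 0.871, "grip": 0.1},
  {"dx": 0, "dy": 0, "dz": 0, "ax": 0, "ay": 0, "az": 0.871, "grip": 0.1},
  {"dx": 0, "dy": 0, "dz": 0, "ax": 0, "ay": 0, "az": 0.871, "grip": 0.1},
  {"dx": 0, "dy": 0, "dz": 0, "ax": 0, "ay": 0, "az": 0.871, "grip": 0.1},
  {"dx": 0, "dy": 0, "dz": 0, "ax": 0, "ay": 0, "az": 0.871, "grip": 0.1},
  {"dx": 0, "dy": 0, "dz": 0, "ax": 0, "ay": 0, "az": 0.871, "grip": 0.1},
  {"dx": 0, "dy": 0, "dz": 0, "ax": 0, "ay": 0, "az": 0.871, "grip": 0.1},
])

```text
time: 67.53
eef_pos: [637.5, -86.4, 321.0]
tool_rot: [-179.9, -0.1, 126.4]
force: [-0.4, 0.8, -1.7]
grip_width: 16.8
gripper_force: 61.6
```

Call:
play_rows([
  {"dx": 0, "dy": 0, "dz": 0, "ax": 0, "ay": 0, "az": 0.871, "grip": 0.1},
  {"dx": 0, "dy": 0, "dz": 0, "ax": 0, "ay": 0, "az": 0.871, "grip": 0.1},
  {"dx": 0, "dy": 0, "dz": 0, "ax": 0, "ay": 0, "az": 0.871, "grip": 0.1},
  {"dx": 0, "dy": 0, "dz": 0, "ax": 0, "ay": 0, "az": 0.871, "grip": 0.1},
  {"dx": 0, "dy": 0, "dz": 0, "ax": 0, "ay": 0, "az": 0.871, "grip": 0.1},
  {"dx": 0, "dy": 0, "dz": 0, "ax": 0, "ay": 0, "az": 0.871, "grip": 0.1},
  {"dx": 0, "dy": 0, "dz": 0, "ax": 0, "ay": 0, "az": 0, "grip": 0.1},
  {"dx": 0, "dy": 0, "dz": 0, "ax": 0, "ay": 0, "az": 0, "grip": 0.1},
])

```text
time: 68.2
eef_pos: [637.7, -86.4, 321.2]
tool_rot: [-179.9, -0.0, 102.8]
force: [0.2, 0.1, -1.4]
grip_width: 16.2
gripper_force: 61.6
```

```bash
python3 - <<'E'
from nuts import *
st();go(*jig(-44.7,-62),300,102.79)
E
```

```text
68.2 [637.7 -86.4 321.2] [-1.7993e+02 -4.0000e-02  1.0278e+02] F [ 0.2  0.1 -1.4] g 16.2 61.6 j [-8. 33. 16. 74.  0. 70.]
turn [-0.02 -0.01 -0.  ] shift [ 5.911 -1.959  0.529] d [-128.8  213.2  -21.2]
```

Call:
play_rows([
  {"dx": 0.537, "dy": -0.178, "dz": 0, "ax": 0, "ay": 0, "az": 0, "grip": 0.1},
  {"dx": 0.537, "dy": -0.178, "dz": 0, "ax": 0, "ay": 0, "az": 0, "grip": 0.1},
  {"dx": 0.537, "dy": -0.178, "dz": 0, "ax": 0, "ay": 0, "az": 0, "grip": 0.1},
  {"dx": 0.537, "dy": -0.178, "dz": 0, "ax": 0, "ay": 0, "az": 0, "grip": 0.1},
  {"dx": 0.537, "dy": -0.178, "dz": 0, "ax": 0, "ay": 0, "az": 0, "grip": 0.1},
  {"dx": 0.537, "dy": -0.178, "dz": 0, "ax": 0, "ay": 0, "az": 0, "grip": 0.1},
  {"dx": 0.537, "dy": -0.178, "dz": 0, "ax": 0, "ay": 0, "az": 0, "grip": 0.1},
  {"dx": 0.537, "dy": -0.178, "dz": 0, "ax": 0, "ay": 0, "az": 0, "grip": 0.1},
  {"dx": 0.537, "dy": -0.178, "dz": 0, "ax": 0, "ay": 0, "az": 0, "grip": 0.1},
  {"dx": 0.537, "dy": -0.178, "dz": 0, "ax": 0, "ay": 0, "az": 0, "grip": 0.1},
  {"dx": 0.541, "dy": -0.179, "dz": 0, "ax": 0, "ay": 0, "az": 0, "grip": 0.1},
])

```text
time: 69.12
eef_pos: [508.9, 127.8, 321.7]
tool_rot: [180.0, -0.0, 102.8]
force: [0.7, 0.1, -1.9]
grip_width: 17.0
gripper_force: 61.6
```

Call:
play_rows([
  {"dx": 0, "dy": 0, "dz": 0.5, "ax": 0, "ay": 0, "az": 0, "grip": 0.1},
  {"dx": 0, "dy": 0, "dz": 0.5, "ax": 0, "ay": 0, "az": 0, "grip": 0.1},
  {"dx": 0, "dy": 0, "dz": 0.08, "ax": 0, "ay": 0, "az": 0, "grip": 0.1},
  {"dx": 0, "dy": 0, "dz": 0, "ax": 0, "ay": 0, "az": 0, "grip": 0.1},
  {"dx": 0, "dy": 0, "dz": 0, "ax": 0, "ay": 0, "az": 0, "grip": 0.1},
  {"dx": 0, "dy": 0, "dz": 0, "ax": 0, "ay": 0, "az": 0, "grip": 0.1},
])

```text
time: 69.62
eef_pos: [510.4, 127.0, 279.6]
tool_rot: [179.9, -0.0, 102.7]
force: [0.6, -0.2, -1.7]
grip_width: 17.0
gripper_force: 61.5
```

```bash
python3 - <<'E'
from nuts import *
st();go(*jig(-44.7,-62),233.3,102.79)
E
```

```text
69.6167 [510.4 127.  279.6] [ 1.7986e+02 -1.0000e-02  1.0267e+02] F [ 0.6 -0.2 -1.7] g 17.0 61.5 j [14. 22. -8. 60.  0. 91.]
turn [ 0.03 -0.   -0.03] shift [ 0.006 -0.037  1.156] d [ -1.5  -0.1 -46.3]
```

Call:
play_rows([
  {"dx": 0.01, "dy": -0.03, "dz": 0, "ax": 0.03, "ay": 0, "az": -0.03, "grip": 0.1},
  {"dx": 0, "dy": 0, "dz": 0.25, "ax": 0, "ay": 0, "az": 0, "grip": 0.1},
  {"dx": 0, "dy": 0, "dz": 0.25, "ax": 0, "ay": 0, "az": 0, "grip": 0.1},
  {"dx": 0, "dy": 0, "dz": 0.08, "ax": 0, "ay": 0, "az": 0, "grip": 0.1},
  {"dx": 0, "dy": 0, "dz": 0, "ax": 0, "ay": 0, "az": 0, "grip": 0.1},
  {"dx": 0, "dy": 0, "dz": 0, "ax": 0, "ay": 0, "az": 0, "grip": 0.1},
])

```text
time: 70.12
eef_pos: [508.3, 127.2, 254.6]
tool_rot: [-179.8, -0.0, 102.8]
force: [0.1, 0.1, -2.2]
grip_width: 16.6
gripper_force: 61.6
```

```bash
python3 - <<'E'
from nuts import *
st();go(*jig(-44.7,-62),233.3,102.79)
E
```

```text
70.1167 [508.3 127.2 254.6] [-1.7981e+02 -1.0000e-02  1.0282e+02] F [ 0.1  0.1 -2.2] g 16.6 61.6 j [ 14.  23. -10.  57.   0.  91.]
turn [-0.04 -0.    0.01] shift [-0.012  0.014  0.533] d [  0.7  -0.3 -21.3]
```

Call:
play_rows([
  {"dx": 0, "dy": 0.014, "dz": 0.2, "ax": -0.03, "ay": 0, "az": 0, "grip": 0.1},
  {"dx": 0, "dy": 0, "dz": 0.15, "ax": 0, "ay": 0, "az": 0, "grip": 0.1},
  {"dx": 0, "dy": 0, "dz": 0.1, "ax": 0, "ay": 0, "az": 0, "grip": 0.1},
  {"dx": 0, "dy": 0, "dz": 0, "ax": 0, "ay": 0, "az": 0, "grip": 0.1},
  {"dx": 0, "dy": 0, "dz": 0, "ax": 0, "ay": 0, "az": 0, "grip": 0.1},
])

```text
time: 70.53
eef_pos: [508.7, 127.3, 236.6]
tool_rot: [-179.9, -0.0, 102.8]
force: [-0.1, -1.0, -2.0]
grip_width: 17.0
gripper_force: 61.7
```

Call:
play_rows([
  {"dx": 0, "dy": 0, "dz": 0.1, "ax": 0, "ay": 0, "az": 0, "grip": 0.1},
  {"dx": 0, "dy": 0, "dz": 0.1, "ax": 0, "ay": 0, "az": 0, "grip": 0.1},
  {"dx": 0, "dy": 0, "dz": 0.1, "ax": 0, "ay": 0, "az": 0, "grip": 0.1},
  {"dx": 0, "dy": 0, "dz": 0, "ax": 0, "ay": 0, "az": 0, "grip": 0.1},
  {"dx": 0, "dy": 0, "dz": 0, "ax": 0, "ay": 0, "az": 0, "grip": 0.1},
])

```text
time: 70.95
eef_pos: [509.4, 127.5, 225.7]
tool_rot: [179.9, -0.0, 102.8]
force: [-0.9, 0.5, 3.6]
grip_width: 16.8
gripper_force: 62.4
```

Call:
play_rows([
  {"dx": 0, "dy": -0.01, "dz": 0.015, "ax": 0, "ay": 0, "az": 0, "grip": 0.1},
  {"dx": 0, "dy": 0, "dz": 0, "ax": 0, "ay": 0, "az": -0.4, "grip": 0.1},
  {"dx": 0, "dy": 0, "dz": 0, "ax": 0, "ay": 0, "az": -0.9, "grip": 0.1},
  {"dx": 0, "dy": 0, "dz": 0, "ax": 0, "ay": 0, "az": -0.9, "grip": 0.1},
  {"dx": 0, "dy": 0, "dz": 0, "ax": 0, "ay": 0, "az": -0.9, "grip": 0.1},
  {"dx": 0, "dy": 0, "dz": 0, "ax": 0, "ay": 0, "az": -0.9, "grip": 0.1},
  {"dx": 0, "dy": 0, "dz": 0, "ax": 0, "ay": 0, "az": -0.9, "grip": 0.1},
  {"dx": 0, "dy": 0, "dz": 0, "ax": 0, "ay": 0, "az": -0.9, "grip": 0.1},
  {"dx": 0, "dy": 0, "dz": 0, "ax": 0, "ay": 0, "az": -0.9, "grip": 0.1},
  {"dx": 0, "dy": 0, "dz": 0, "ax": 0, "ay": 0, "az": -0.9, "grip": 0.1},
  {"dx": 0, "dy": 0, "dz": 0, "ax": 0, "ay": 0, "az": -0.9, "grip": 0.1},
  {"dx": 0, "dy": 0, "dz": 0, "ax": 0, "ay": 0, "az": -0.9, "grip": 0.1},
])

```text
time: 71.95
eef_pos: [508.8, 127.3, 225.1]
tool_rot: [179.9, 0.1, 146.1]
force: [-0.8, 0.5, 4.6]
grip_width: 17.2
gripper_force: 62.3
```

Call:
play_rows([
  {"dx": 0, "dy": 0, "dz": 0, "ax": 0, "ay": 0, "az": -0.9, "grip": 0.1},
  {"dx": 0, "dy": 0, "dz": 0, "ax": 0, "ay": 0, "az": -0.9, "grip": 0.1},
  {"dx": 0, "dy": 0, "dz": 0, "ax": 0, "ay": 0, "az": -0.9, "grip": 0.1},
  {"dx": 0, "dy": 0, "dz": 0, "ax": 0, "ay": 0, "az": -0.9, "grip": 0.1},
  {"dx": 0, "dy": 0, "dz": 0, "ax": 0, "ay": 0, "az": -0.9, "grip": 0.1},
  {"dx": 0, "dy": 0, "dz": 0, "ax": 0, "ay": 0, "az": -0.9, "grip": 0.1},
  {"dx": 0, "dy": 0, "dz": 0, "ax": 0, "ay": 0, "az": -0.9, "grip": 0.1},
  {"dx": 0, "dy": 0, "dz": 0, "ax": 0, "ay": 0, "az": -0.9, "grip": 0.1},
  {"dx": 0, "dy": 0, "dz": 0, "ax": 0, "ay": 0, "az": -0.9, "grip": 0.1},
  {"dx": 0, "dy": 0, "dz": 0, "ax": 0, "ay": 0, "az": -0.9, "grip": 0.1},
  {"dx": 0, "dy": 0, "dz": 0, "ax": 0, "ay": 0, "az": -0.9, "grip": 0.1},
  {"dx": 0, "dy": 0, "dz": 0, "ax": 0, "ay": 0, "az": -0.34, "grip": 0.1},
])

```text
time: 72.95
eef_pos: [508.8, 127.2, 225.1]
tool_rot: [180.0, 0.1, -167.0]
force: [-0.4, -0.2, 4.3]
grip_width: 16.9
gripper_force: 62.3
```

Call:
play_rows([
  {"dx": 0, "dy": 0, "dz": 0, "ax": 0, "ay": 0, "az": 0, "grip": 0.1},
  {"dx": 0, "dy": 0, "dz": 0, "ax": 0, "ay": 0, "az": 0, "grip": 0.1},
])

```text
time: 73.12
eef_pos: [508.8, 127.3, 225.0]
tool_rot: [-180.0, 0.1, -167.2]
force: [0.7, 0.1, 4.8]
grip_width: 16.9
gripper_force: 62.3
```

```bash
python3 - <<'E'
from nuts import *
st();go(*jig(-44.5,-62),232.3,192.79)
E
```

```text
73.1167 [508.8 127.3 225. ] [-1.800e+02  8.000e-02 -1.672e+02] F [0.7 0.1 4.8] g 16.9 62.3 j [ 14.  25. -12.  53.  -0.   1.]
turn [-0.    0.02  0.  ] shift [-0.005 -0.011 -0.183] d [ 0.3 -0.4  7.3]
```

Call:
play_rows([
  {"dx": 0, "dy": 0, "dz": -0.1, "ax": 0, "ay": 0, "az": 0, "grip": 0.1},
  {"dx": 0, "dy": 0, "dz": -0.08, "ax": 0, "ay": 0, "az": 0, "grip": 0.1},
  {"dx": 0, "dy": 0, "dz": -0.05, "ax": 0, "ay": 0, "az": 0, "grip": 0.1},
  {"dx": 0, "dy": 0, "dz": 0, "ax": 0, "ay": 0, "az": 0, "grip": 0.1},
  {"dx": 0, "dy": 0, "dz": 0, "ax": 0, "ay": 0, "az": 0, "grip": 0.1},
])

```text
time: 73.53
eef_pos: [508.8, 127.3, 233.3]
tool_rot: [-180.0, 0.0, -167.2]
force: [2.4, -0.6, -5.2]
grip_width: 17.0
gripper_force: 61.3
```

Call:
play_rows([
  {"dx": 0, "dy": 0, "dz": 0.02, "ax": 0, "ay": 0, "az": 0, "grip": 0.1},
  {"dx": 0, "dy": 0, "dz": 0, "ax": 0, "ay": 0, "az": 0, "grip": 0.1},
])

```text
time: 73.7
eef_pos: [508.7, 127.2, 233.2]
tool_rot: [180.0, 0.0, -167.2]
force: [1.4, -0.6, 1.3]
grip_width: 16.9
gripper_force: 61.8
```

Call:
play_rows([
  {"dx": 0, "dy": 0, "dz": 0, "ax": 0, "ay": 0, "az": 0, "grip": 0.2},
  {"dx": 0, "dy": 0, "dz": 0, "ax": 0, "ay": 0, "az": 0, "grip": 0.3},
  {"dx": 0, "dy": 0, "dz": 0, "ax": 0, "ay": 0, "az": 0, "grip": 0.32},
  {"dx": 0, "dy": 0, "dz": 0, "ax": 0, "ay": 0, "az": 0, "grip": 0.32},
  {"dx": 0, "dy": 0, "dz": 0, "ax": 0, "ay": 0, "az": 0, "grip": 0.32},
  {"dx": 0, "dy": 0, "dz": -0.1, "ax": 0, "ay": 0, "az": 0, "grip": 0.32},
  {"dx": 0, "dy": 0, "dz": -0.3, "ax": 0, "ay": 0, "az": 0, "grip": 0.32},
  {"dx": 0, "dy": 0, "dz": -0.6, "ax": 0, "ay": 0, "az": 0, "grip": 0.32},
  {"dx": 0, "dy": 0, "dz": -0.6, "ax": 0, "ay": 0, "az": 0, "grip": 0.32},
  {"dx": 0, "dy": 0, "dz": -0.5, "ax": 0, "ay": 0, "az": 0, "grip": 0.32},
])

```text
time: 74.53
eef_pos: [508.6, 127.3, 318.6]
tool_rot: [180.0, 0.1, -167.1]
force: [-0.4, -0.3, 0.1]
grip_width: 27.4
gripper_force: 0.0
```

Call:
play_rows([
  {"dx": 0, "dy": 0, "dz": 0, "ax": 0, "ay": 0, "az": 0.9, "grip": 0.2},
  {"dx": 0, "dy": 0, "dz": 0, "ax": 0, "ay": 0, "az": 0.9, "grip": 0.2},
  {"dx": 0, "dy": 0, "dz": 0, "ax": 0, "ay": 0, "az": 0.9, "grip": 0.2},
  {"dx": 0, "dy": 0, "dz": 0, "ax": 0, "ay": 0, "az": 0.9, "grip": 0.2},
  {"dx": 0, "dy": 0, "dz": 0, "ax": 0, "ay": 0, "az": 0.9, "grip": 0.2},
  {"dx": 0, "dy": 0, "dz": 0, "ax": 0, "ay": 0, "az": 0.9, "grip": 0.2},
  {"dx": 0, "dy": 0, "dz": 0, "ax": 0, "ay": 0, "az": 0.9, "grip": 0.2},
  {"dx": 0, "dy": 0, "dz": 0, "ax": 0, "ay": 0, "az": 0.9, "grip": 0.2},
  {"dx": 0, "dy": 0, "dz": 0, "ax": 0, "ay": 0, "az": 0.9, "grip": 0.2},
  {"dx": 0, "dy": 0, "dz": 0, "ax": 0, "ay": 0, "az": 0.9, "grip": 0.2},
  {"dx": 0, "dy": 0, "dz": 0, "ax": 0, "ay": 0, "az": 0.9, "grip": 0.2},
  {"dx": 0, "dy": 0, "dz": 0, "ax": 0, "ay": 0, "az": 0.9, "grip": 0.2},
])

```text
time: 75.53
eef_pos: [508.5, 127.3, 317.3]
tool_rot: [180.0, 0.0, 143.1]
force: [-0.1, 0.1, -0.0]
grip_width: 16.7
gripper_force: 0.0
```

Call:
play_rows([
  {"dx": 0, "dy": 0, "dz": 0, "ax": 0, "ay": 0, "az": 0.9, "grip": 0.2},
  {"dx": 0, "dy": 0, "dz": 0, "ax": 0, "ay": 0, "az": 0.9, "grip": 0.2},
  {"dx": 0, "dy": 0, "dz": 0, "ax": 0, "ay": 0, "az": 0.9, "grip": 0.2},
  {"dx": 0, "dy": 0, "dz": 0, "ax": 0, "ay": 0, "az": 0.9, "grip": 0.2},
  {"dx": 0, "dy": 0, "dz": 0, "ax": 0, "ay": 0, "az": 0.9, "grip": 0.2},
  {"dx": 0, "dy": 0, "dz": 0, "ax": 0, "ay": 0, "az": 0.9, "grip": 0.2},
  {"dx": 0, "dy": 0, "dz": 0, "ax": 0, "ay": 0, "az": 0.9, "grip": 0.2},
  {"dx": 0, "dy": 0, "dz": 0, "ax": 0, "ay": 0, "az": 0.9, "grip": 0.2},
  {"dx": 0, "dy": 0, "dz": 0, "ax": 0, "ay": 0, "az": 0.9, "grip": 0.2},
  {"dx": 0, "dy": 0, "dz": 0, "ax": 0, "ay": 0, "az": 0.73, "grip": 0.2},
  {"dx": 0, "dy": 0, "dz": 0, "ax": 0, "ay": 0, "az": 0, "grip": 0.2},
  {"dx": 0, "dy": 0, "dz": 0, "ax": 0, "ay": 0, "az": 0, "grip": 0.2},
])

```text
time: 76.53
eef_pos: [508.5, 127.3, 317.2]
tool_rot: [180.0, -0.0, 103.0]
force: [-0.1, 0.2, 0.7]
grip_width: 17.1
gripper_force: 0.0
```

```bash
python3 - <<'E'
from nuts import *
st();go(494.8,175,316.8,102.79); c=wrist(); pickle.dump(c,open('wT.pkl','wb'))
im=c['color']
# sample across at jig points on a z=52 plane: profile of colour along jig x at several jig y, and along jig y
def prof(pts): 
    q=proj(c,[(*jig(x,y),z) for x,y,z in pts]); return [int(im[int(round(v)),int(round(u))].mean()) if 0<=u<639 and 0<=v<479 else -1 for u,v in q]
for y in (85,55,10,-40): print('y',y,'x -16..-4',prof([(x,y,52) for x in np.arange(-16,-5)]),'x 38..50',prof([(x,y,52) for x in np.arange(38,51)]))
for x in (0,20,38): print('x',x,'y 92..106',prof([(x,y,52) for y in np.arange(92,107)]))
for y in (82,34,-14,-62): print(y, fit(c,(*jig(-44.5,y),12.8),zb=5,T=80), np.round(jig(-44.5,y),1))
E
```

```text
76.5333 [508.5 127.3 317.2] [ 1.7997e+02 -1.0000e-02  1.0296e+02] F [-0.1  0.2  0.7] g 17.1 0.0 j [14. 20. -5. 65.  0. 91.]
turn [ 0.01 -0.    0.04] shift [ 1.24 -0.07  0.01] d [-13.7  47.7  -0.4]
y 85 x -16..-4 [180, 185, 129, 81, 46, 62, 118, 154, 156, 154, 152] x 38..50 [138, 137, 136, 136, 136, 120, 113, 94, 124, 232, 241, 242, 241]
y 55 x -16..-4 [205, 157, 129, 92, 59, 60, 117, 139, 154, 154, 153] x 38..50 [139, 138, 137, 138, 138, 137, 91, 99, 103, 240, 244, 244, 244]
y 10 x -16..-4 [206, 203, 202, 151, 49, 61, 115, 135, 148, 150, 148] x 38..50 [139, 138, 138, 138, 139, 132, 112, 99, 139, 214, 245, 246, 245]
y -40 x -16..-4 [206, 204, 135, 114, 53, 65, 117, 132, 140, 142, 141] x 38..50 [136, 138, 138, 138, 137, 138, 97, 99, 122, 220, 245, 246, 246]
x 0 y 92..106 [-1, -1, -1, -1, -1, -1, -1, -1, -1, -1, -1, -1, -1, -1, -1]
x 20 y 92..106 [-1, -1, -1, -1, -1, -1, -1, -1, -1, -1, -1, -1, -1, -1, -1]
x 38 y 92..106 [-1, -1, -1, -1, -1, -1, -1, -1, -1, -1, -1, -1, -1, -1, -1]
82 (array([474.88, 268.46,  12.78]), np.float64(563.4), 1771, array([319.,  -2.], dtype=float32)) [477.3 267.3]
34 (array([485.95, 220.23,  12.92]), np.float64(479.1), 2774, array([319.,  95.], dtype=float32)) [487.9 220.5]
-14 (array([496.51, 174.03,  12.91]), np.float64(475.4), 2258, array([318., 172.], dtype=float32)) [498.5 173.7]
-62 (array([507.99, 128.73,  12.83]), np.float64(623.9), 2444, array([318., 250.], dtype=float32)) [509.1 126.9]
```

Call:
play_rows([
  {"dx": 0.4, "dy": -0.02, "dz": 0, "ax": 0, "ay": 0, "az": 0.04, "grip": 0.2},
  {"dx": 0.4, "dy": -0.02, "dz": 0, "ax": 0, "ay": 0, "az": 0, "grip": 0.2},
  {"dx": 0.44, "dy": -0.03, "dz": 0, "ax": 0, "ay": 0, "az": 0, "grip": 0.2},
  {"dx": 0, "dy": 0, "dz": 0, "ax": 0, "ay": 0, "az": 0, "grip": 0.2},
  {"dx": 0, "dy": 0, "dz": 0, "ax": 0, "ay": 0, "az": 0, "grip": 0.2},
])

```text
time: 77.0
eef_pos: [494.7, 175.6, 317.0]
tool_rot: [180.0, 0.0, 102.8]
force: [-0.2, -0.6, 0.5]
grip_width: 16.9
gripper_force: 0.0
```

```bash
python3 - <<'E'
from nuts import *
st()
def P(c,tag):
    im=c['color']
    def prof(pts):
        q=proj(c,[(*jig(x,y),z) for x,y,z in pts]); return [int(im[int(round(v)),int(round(u))].mean()) if 0<=u<639 and 0<=v<479 else -1 for u,v in q]
    for x in (-5,10,25,38): print(tag,'x',x,'y 92..106 @52',prof([(x,y,52) for y in np.arange(92,107)]),'@56',prof([(x,y,56) for y in np.arange(96,106)]))
P(wrist(),'now'); P(pickle.load(open('wS.pkl','rb')),'wS')
c=camera('top')
im=c['color'].astype(int); a=pickle.load(open('top.pkl','rb'))['color'].astype(int)
for n,x,y in (('jar',744,-131),('tin',347,417),('rack',541,-314)):
    u,v=proj(c,[(x,y,40)])[0].astype(int); d=np.abs(im-a)[v-40:v+40,u-30:u+30].max(2); print(n,(d>40).sum())
E
```

```text
77.0 [494.7 175.6 317. ] [1.7997e+02 1.0000e-02 1.0283e+02] F [-0.2 -0.6  0.5] g 16.9 0.0 j [20. 20. -5. 65. -0. 97.]
now x -5 y 92..106 @52 [151, 151, 152, 152, 154, 153, 149, 75, 80, 233, 247, 247, 247, 247, 247] @56 [152, 146, 76, 82, 140, 246, 247, 247, 247, 247]
now x 10 y 92..106 @52 [146, 147, 145, 148, 146, 113, 133, 92, 85, 239, 247, 247, 247, 247, 247] @56 [144, 138, 94, 66, 146, 246, 247, 247, 246, 247]
now x 25 y 92..106 @52 [141, 142, 143, 141, 142, 142, 122, 70, 89, 242, 246, 246, 246, 246, 246] @56 [141, 94, 78, 67, 159, 246, 246, 246, 246, 246]
now x 38 y 92..106 @52 [138, 139, 140, 138, 138, 131, 81, 67, 103, 181, 246, 245, 245, 245, 245] @56 [137, 137, 122, 67, 183, 246, 245, 246, 246, 245]
wS x -5 y 92..106 @52 [150, 151, 150, 150, 152, 151, 119, 68, 101, 203, 246, 246, 246, 246, 246] @56 [150, 146, 79, 72, 202, 246, 246, 246, 246, 246]
wS x 10 y 92..106 @52 [146, 146, 146, 147, 146, 106, 129, 83, 72, 214, 246, 246, 246, 246, 246] @56 [146, 144, 97, 71, 214, 246, 246, 246, 246, 246]
wS x 25 y 92..106 @52 [142, 141, 142, 141, 141, 141, 90, 68, 74, 222, 245, 245, 245, 245, 245] @56 [140, 116, 72, 74, 222, 244, 245, 245, 245, 245]
wS x 38 y 92..106 @52 [137, 137, 136, 137, 136, 126, 77, 72, 72, 207, 245, 245, 245, 245, 245] @56 [137, 137, 112, 70, 124, 243, 244, 244, 245, 244]
jar 129
tin 0
rack 258
```

```bash
python3 - <<'E'
from nuts import *
c=camera('top'); a=pickle.load(open('top.pkl','rb'))
for k in (a,c):
    im=k['color'].astype(int); m=(im[...,2]>150)&(im[...,1]>130)&(im[...,0]<110); m[:150]=0;m[200:]=0;m[:,:375]=0;m[:,412:]=0
    v,u=np.nonzero(m); print('jar lid',u.mean().round(1),v.mean().round(1),len(u))
    print('rack col 465 rows 288..304',im[288:304,465].mean(1).round().astype(int).tolist(),'row 270 cols 448..490',im[270,448:490].mean(1).round().astype(int).tolist())
E
```

```text
jar lid 394.0 172.1 432
rack col 465 rows 288..304 [126, 129, 130, 132, 127, 129, 126, 123, 127, 187, 143, 81, 74, 82, 82, 83] row 270 cols 448..490 [80, 78, 118, 186, 190, 192, 194, 131, 67, 82, 60, 61, 126, 129, 132, 126, 129, 131, 128, 127, 128, 129, 128, 130, 130, 129, 130, 128, 128, 128, 127, 127, 129, 130, 103, 55, 44, 82, 91, 85, 82, 87]
jar lid 394.0 172.1 430
rack col 465 rows 288..304 [124, 126, 126, 124, 127, 124, 125, 125, 130, 186, 136, 80, 72, 81, 92, 88] row 270 cols 448..490 [82, 84, 119, 186, 190, 188, 190, 129, 61, 76, 64, 115, 126, 125, 123, 126, 125, 122, 123, 124, 124, 121, 129, 120, 125, 124, 124, 123, 123, 119, 124, 126, 127, 103, 52, 53, 86, 84, 82, 83, 85, 79]
```

Jar and lower stack have not moved, the blank is flush and all four nuts are locked, so I'm handing the job in.

```bash
python3 -c "
from plant import job
print(job.finish_job())"
```

```text
the job is handed in; nothing more can be done
None
```

I handed the job in at about 77 s: the top blank lies square and flush in the fence corner, all four stop nuts are locked in the channel pointing at it, and the two lower blanks, the jar and the tin show no movement in the final camera check.

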